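Fetch the clamped slide carrier from the warming plate

ROBOT

A 7-joint arm with a two-finger parallel gripper is mounted at the origin on the work surface. World frame = base frame: x ahead of the robot, y to its left, z up, the work surface at z = 0. Lengths are in m, angles in rad, forces in N, time in s.
With the tool pointing down it reaches from about 0.425 to 0.825 m from the base axis. Payload 3.6 kg.
Tool frame: the origin (TCP) lies at the centre of the arm's flange, where the gripper is bolted on; the fingertips stand 186 mm ahead of it and the grasp point (between the pads) lies 167 mm ahead of it; z points along the fingers, y is the direction in which the jaws open and shut (so a half turn about z gives the same grasp; the last joint's range is limited). The gripper opens to 93 mm and grips with 3 to 60 N. Pads are 15 mm wide; open, the fingers measure 128 mm over their backs; the gripper's body (75 mm by 188 mm) begins 65 mm behind the grasp point.
Start: joints at [-1.264, 0.615, -0.013, 1.423, 0.008, 1.103, -0.04], TCP at [0.213, 0.614, 0.405] pointing down, gripper open.
Joint ranges: [-3.12, 3.12], [-0.3, 2.06], [-1.34, 1.32], [0.26, 2.42], [-1.36, 4.5], [0.01, 1.98], [-2.84, 2.84]. Speed limits (rad/s): [2.79, 2.79, 3.14, 3.14, 3.14, 3.14, 3.14].

INTERFACE

Orientations are given as a unit quaternion [x, y, z, w].
In Python, from workcell import bot gives the robot as it stands.
- The arm moves only by the tool move_arm, never from a script. Its argument "commands" is a list of rows, each a list of 4 numbers: the shift along the tool's x, y, z in cm, then the turn about the tool's z in rad. In form: [[x, y, z, yaw], ...]. A call has exactly 5 rows; each row is the pose to reach, as a shift and turn from the pose commanded when the call began, along the tool's axes at that moment; what a row does not reach only later rows make up. A row lasts 1/12 s, in which the tool goes at most 41.7 mm and 7.16 degrees, less where a joint would pass 70% of its speed; a pose out of reach is approached as far as the arm can. A call with a gripper value outside its range is refused whole. "claw" is the finger opening in cm, from 0 to 9.3, set as the call begins (left out, the last holds). The fingers move at their own pace and stop on an object; "squeeze" is the grip in N (left out, the last holds). Time passes only in rows, so rows that repeat a pose let the fingers close, or fill a call up. It gives the time, the measured TCP pose, the force and the opening at its end, in the units of the state.
- bot.read_state(): the state, without advancing time (a new reading comes with each control period).
- bot.get_image(name): name is "scene" or "top" or "wrist"; returns a dict with "pixels" (384x512x3 uint8, red, green, blue), "range_z" (384x512 float32, m along the optical axis (not along the pixel's ray), 0 where there is no reading), "K" (3x3 intrinsics, pixels), "dist" ([k1, k2, p1, p2, k3] as OpenCV has them; the pictures are not rectified), "R" (3x3) and "t" (3): a world point X has camera coordinates R X + t; the wrist camera has in their place "mount" (4x4, takes a point from camera to tool coordinates, whose origin is the TCP and whose axes are the flange's). Camera axes: x right, y down, z forward; pixel columns grow to the right and rows downward; lengths in m; the calibration is good to about 2 mm. A picture is of the moment at which its call begins: read the wrist's pose just before it.
- bot.finish_job(): hands the job in, once; it reports no verdict.
The state is a dict: "time": time; "joint_pos": joint angles; "joint_vel": joint speeds; "tau": joint torques, N m; "tool_pos": TCP position; "orientation": TCP orientation; "ft_force": force on the tool from outside, world axes, zero at the start; "torque": the same for the moment, N m; "finger_gap": finger opening in m.
Only numpy, scipy, OpenCV 4.12 (cv2) and the standard library are available. Lean on these libraries where they do the work, as an engineer would, in place of code of your own. Each camera call takes 0.05 s, during which the arm holds its last target.

TASK

The slide carrier is wanted for the microscope: first move the dish, the pot and the tube block that stand in front of it off the warming plate into the steel side tray, then lift the clamp bar by its ball knob, draw the carrier out forwards from under it and lay it centred along the two ribs of the white slide tray. Then put the dish, the pot and the tube block back, each centred on its own mat on the warming plate, the block square with its mat. Keep the three things upright and the carrier level throughout.

Things in the scene. Friction and masses are not known exactly. Their poses are not given: they have to be found in the camera images.
- slide_carrier: flat aluminium plate 100 (x) x 40 x 6 mm, white well block (x +3 to +45, top at 14 mm) on its rear half. Origin: centre of underside, x to the rear, z up. 60 g. Lies in a slot of lipped guides (x -12 to +53; 2 mm side play, lips 1.5 mm above its edges): comes out only along its -x, 70 mm, then lifts. Its front 36 mm stand clear, 5 mm above the warming plate: grip across the width
- clamp_bar: hinged bar across the slot; its pad bars the well block's way. Origin: on the rear hinge axis (its y). Closed at start, axes as the carrier's, z up. Black ball knob, 16 mm, on a 7 mm stem: centre at x -62, z +32; crossbar top at z +4. Swings up and back about +y, to 1.3 rad; about 2 N at the knob; stays where left. 0.4 rad frees the carrier, 1 rad leaves room for a gripper
- dish: low round covered culture dish, whitish, 54 mm across, 14.5 mm high. Origin: centre of underside. 30 g. Starts on its mat. The mats lie 62 mm apart in a row across the front of the slot, in any order: some 6 to 24 mm between neighbours, but free room before and 25 mm or more behind the row
- pot: round amber screw-cap pot, 41 mm across, white cap 42 mm across, 46 mm high in all. Origin: centre of underside. 80 g. Starts on its mat
- tube_block: square aluminium block 44 x 44 x 36 mm with two grey tube caps (13 mm across, 10 mm high) on top. Origin: centre of underside, x and y along its sides. 190 g. Starts on its mat, turned up to 0.15 rad
- dish_mat: the dish's place: larger round dark mat, 60 mm across, 2 mm thick, fixed on the warming plate (a white-rimmed aluminium slab 300 x 260 mm, top 26 mm above the table; the slot is at its back). Origin: centre of the mat's underside; axes as the clamped carrier's
- pot_mat: the pot's place: smaller round dark mat, 49 mm across, 2 mm thick, fixed on the warming plate. Origin: centre of underside
- block_mat: the tube block's place: square dark mat 52 x 52 mm, 2 mm thick, fixed on the warming plate. Origin: centre of underside, x and y along its sides
- side_tray: shallow empty steel tray beside the warming plate, 260 (x) x 160 (y) mm, floor 3 mm thick, rim 12 mm high and 3 mm thick; fixed. Origin: centre of underside. Room for the three things at x -80, 0 and +80 mm
- slide_tray: white tray on the other side, 170 (x) x 130 (y) mm, floor 3 mm thick, rim 14 mm high and 3 mm thick; fixed. Two ribs, 100 mm long along x, 4 mm wide, at y -12 and +12, tops at 11 mm: the carrier lies on them, its length along them, either way round. Origin: centre of underside
Not all that is in view belongs to the job. Leave any purple look-alike of the pot alone.

How it is judged:
By the outcome, as a careful person would: the job done as asked, in the order asked, and still so for the second after the job is handed in, with the robot touching nothing.
It also fails if it takes over 144 s, if anything falls off the work surface, if the arm or the gripper's body presses on something with over 40 N, if the wrist force passes 120 N, or if a joint passes its speed limit or range.

## Working session

There is one attempt and no reset: what is moved stays moved. The work goes in short steps, Python scripts to look and compute and a tool call to move; the robot and the scene stay as the last step left them, time stands still between calls to the robot, and variables do not carry over. Pictures are saved under pics/ and viewed, and the job is handed in when it is done.

Besides the shell and the picture viewer there is one more tool, called after ">>>" as name(argument=value, ...), one argument or row to a line, values as JSON. move_arm: Moves the arm, as the interface text tells. Its arguments: {"type":"object","properties":{"commands":{"type":"array"},"claw":{"type":"number"},"squeeze":{"type":"number"}},"required":["commands"]}

```bash
ls -R . | head; mkdir -p pics; cat > h.py <<'E'
import numpy as np, cv2, json
from workcell import bot
from scipy.spatial.transform import Rotation as Rn
def snap(name, fn):
    s=bot.read_state(); d=bot.get_image(name)
    np.savez(''+fn+'.npz', tp=s['tool_pos'], q=s['orientation'], **d)
    cv2.imwrite('pics/'+fn+'.png', cv2.cvtColor(d['pixels'],cv2.COLOR_RGB2BGR))
    return load(fn)
def load(fn): 
    d=dict(np.load(''+fn+'.npz'))
    if 'mount' in d:
        T=np.eye(4);T[:3,:3]=Rn.from_quat(d['q']).as_matrix();T[:3,3]=d['tp']
        M=T@d['mount']
    else:
        M=np.eye(4);M[:3,:3]=d['R'].T;M[:3,3]=-d['R'].T@d['t']
    d['M']=M
    return d
def ray(d,uv):
    p=cv2.undistortPoints(np.array(uv,float).reshape(-1,1,2),d['K'],d['dist']).reshape(-1,2)
    return np.c_[p,np.ones(len(p))]
def onz(d,uv,z):
    r=ray(d,uv)@d['M'][:3,:3].T; c=d['M'][:3,3]
    return c+r*((z-c[2])/r[:,2])[:,None]
def bydepth(d,uv):
    uv=np.array(uv).reshape(-1,2); r=ray(d,uv)
    z=np.array([d['range_z'][int(round(v)),int(round(u))] for u,v in uv])
    return (r*z[:,None])@d['M'][:3,:3].T+d['M'][:3,3]
def cloud(d):
    v,u=np.mgrid[:384,:512]; uv=np.c_[u.ravel(),v.ravel()]
    r=ray(d,uv)*d['range_z'].reshape(-1,1)
    P=r@d['M'][:3,:3].T+d['M'][:3,3]
    return P.reshape(384,512,3)
def crop(fn,x0,y0,x1,y1,k,out):
    im=cv2.imread('pics/'+fn+'.png')[y0:y1,x0:x1]
    cv2.imwrite('pics/'+out+'.png',cv2.resize(im,None,fx=k,fy=k,interpolation=cv2.INTER_CUBIC))
E
python3 - <<'E'
from h import *
for n in ['scene','top','wrist']:
    d=snap(n,n+'0'); print(n,d['M'][:3].round(3).tolist(),d['K'].round(1).tolist(),d['dist'])
print(bot.read_state())
E
```

```text
.:
pics

./pics:
scene [[0.491, 0.722, -0.488, 1.026], [0.871, -0.412, 0.266, -0.27], [-0.009, -0.555, -0.832, 0.858]] [[445.0, 0.0, 252.1], [0.0, 445.0, 194.0], [0.0, 0.0, 1.0]] [0.02744641 0.         0.         0.         0.        ]
top [[-0.007, -0.998, 0.065, 0.493], [-1.0, 0.007, 0.008, -0.011], [-0.008, -0.065, -0.998, 1.201]] [[455.8, 0.0, 255.9], [0.0, 455.8, 192.0], [0.0, 0.0, 1.0]] [-0.16465327  0.          0.          0.          0.        ]
wrist [[0.327, 0.918, 0.225, 0.151], [0.945, -0.317, -0.081, 0.635], [-0.003, 0.239, -0.971, 0.382]] [[265.8, 0.0, 253.3], [0.0, 265.8, 191.7], [0.0, 0.0, 1.0]] [-0.04542675  0.          0.          0.          0.        ]
{'time': 0.15, 'joint_pos': array([-1.26351289,  0.6157084 , -0.01260932,  1.42448351,  0.00807405,
        1.10337904, -0.04043024]), 'joint_vel': array([-0.00021668, -0.00405676,  0.00063881, -0.00667291,  0.00109569,
        0.00176949,  0.00037132]), 'tau': array([ 7.75329590e-04, -4.59348536e+01,  2.09494298e-01, -1.65942210e+01,
       -6.11166540e-02,  1.81318360e-02,  1.56645383e-04]), 'tool_pos': array([0.21286298, 0.61392318, 0.40385526]), 'orientation': array([ 1.66110195e-01,  9.86106725e-01, -9.50863884e-04, -1.61848244e-04]), 'ft_force': array([-0.3206398 , -0.52472395, -0.82073823]), 'torque': array([0.01288445, 0.0010631 , 0.04409403]), 'finger_gap': 0.09300205251035536}
```

View pics/scene0.png

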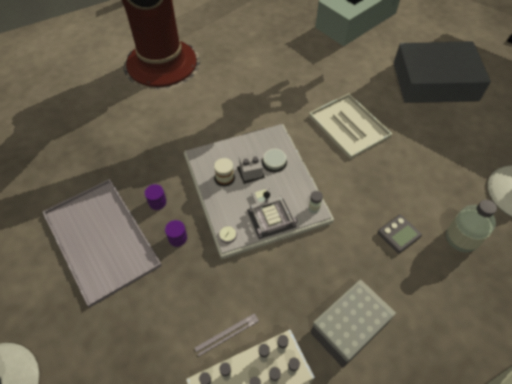

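View pics/top0.png

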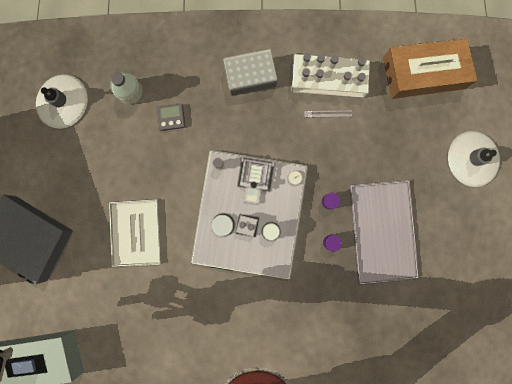

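View pics/wrist0.png

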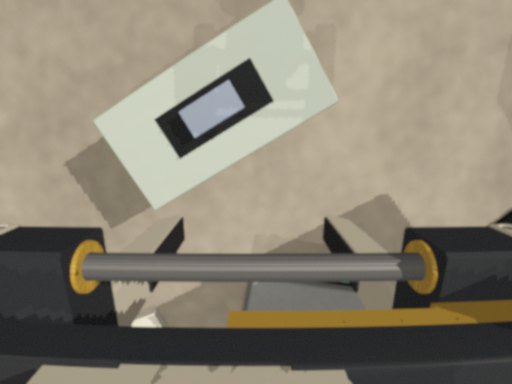

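The top view shows the warming plate at (250,215). The row is dish (222,225), block (246,226) and pot (271,231), with the carrier and clamp at (254,178). The slide tray is at (137,233) and the side tray at (385,232). Two purple look-alikes stand at (331,201) and (332,243), and I will leave them alone.

```bash
python3 - <<'E'
from h import *
crop('top0',185,140,325,285,5,'top0c')
crop('top0',95,190,180,275,6,'top0s')
crop('top0',320,170,430,290,5,'top0t')
crop('scene0',170,115,400,265,3,'scene0c')
E
```

```text
(no output)
```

View pics/top0c.png

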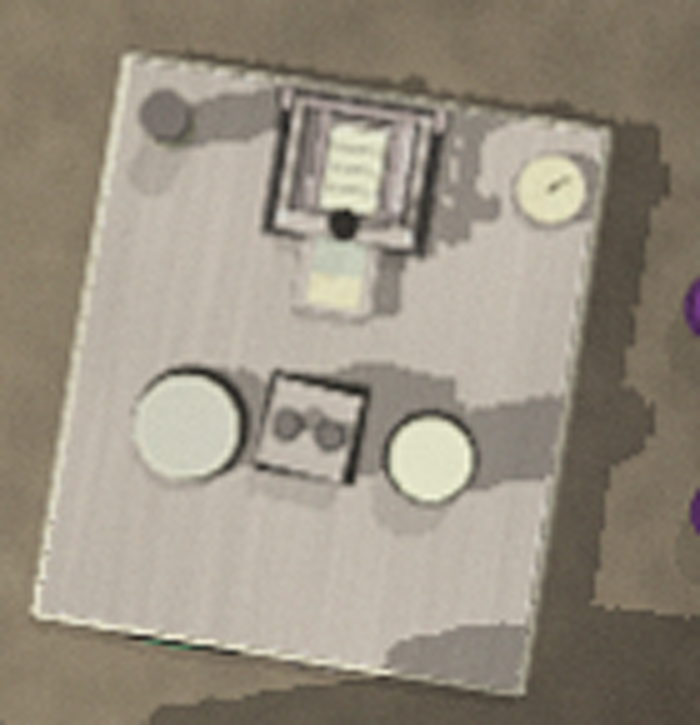

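View pics/top0s.png

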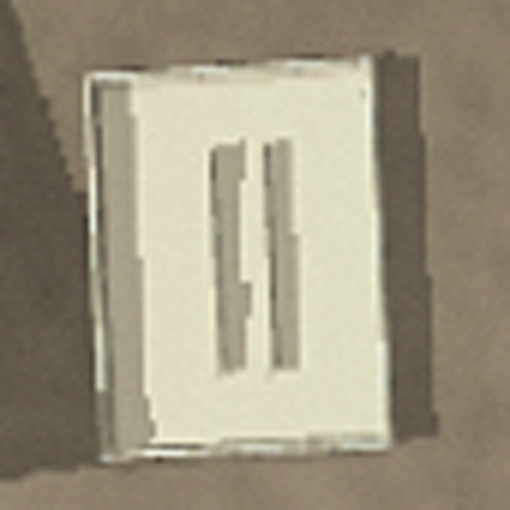

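View pics/top0t.png

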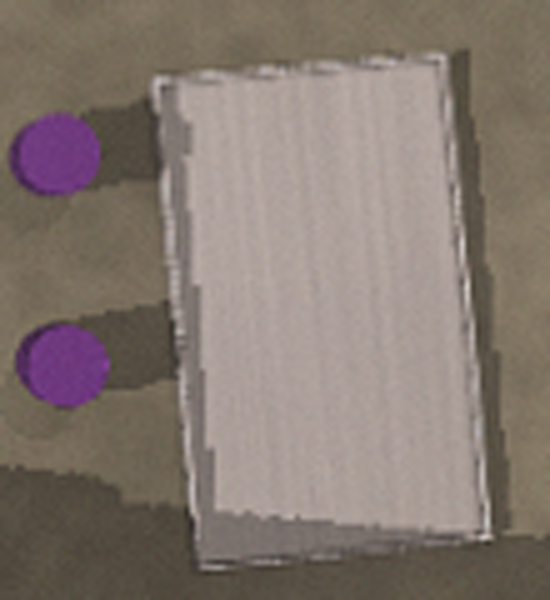

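View pics/scene0c.png

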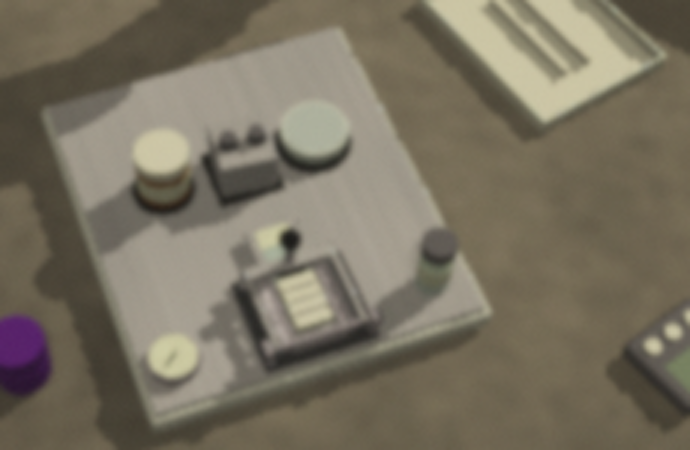

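```bash
python3 - <<'E'
from h import *
d=load('top0')
def f(c,x0,y0,k): return (np.array(c)+.5)/k-.5+[x0,y0]
def rep(n,c,z,x0=185,y0=140,k=5):
    P=onz(d,f(np.array(c).reshape(-1,2),x0,y0,k),z); 
    print(n,P[:,:2].round(4).tolist(),'mean',P.mean(0)[:2].round(4)); return P
P=rep('plate',[(125,55),(610,128),(523,692),(35,615)],.026)
def quad(P):
    # TL,TR,BR,BL
    print(' sides',np.linalg.norm(P-np.roll(P,-1,0),axis=1).round(4),'yaw up',np.arctan2(*( (P[0]+P[1]-P[2]-P[3])[[1,0]])).round(4),'yaw left', np.arctan2(*((P[0]+P[3]-P[1]-P[2])[[1,0]]*[-1,1])[::1]).round(4))
quad(P)
rep('dish',[(187,424)],.0425);rep('pot',[(430,457)],.074)
rep('block',[(275,375),(365,387),(353,482),(258,465)],.064)
rep('knob',[(343,222)],.026+.011+.05)
rep('carrierfront',[(290,314),(370,320)],.037)
P=rep('slide',[(87,76),(370,60),(388,445),(103,457)],.014,95,190,6);quad(P)
P=rep('side',[(155,80),(445,58),(490,537),(202,568)],.012,320,170,5);quad(P)
# clouds
C=cloud(d)
for n,uv in dict(plate=(215,250),dish=(222,225),pot=(271,231),side=(385,232),slide=(118,240),table=(330,130)).items(): print(n,C[uv[1],uv[0]].round(4))
E
```

```text
plate [[0.6791, 0.1187], [0.6388, -0.1336], [0.3481, -0.0854], [0.3887, 0.1657]] mean [0.5137 0.0164]
 sides [0.2554 0.2947 0.2543 0.2942] yaw up -0.1623 yaw left -1.4114
dish [[0.487, 0.0852]] mean [0.487  0.0852]
pot [[0.4702, -0.0374]] mean [ 0.4702 -0.0374]
block [[0.5113, 0.0393], [0.5051, -0.0055], [0.4578, 0.0008], [0.4666, 0.0481]] mean [0.4852 0.0207]
knob [[0.5857, 0.0046]] mean [0.5857 0.0046]
carrierfront [[0.5429, 0.0327], [0.5395, -0.0082]] mean [0.5412 0.0123]
slide [[0.5463, 0.3895], [0.5527, 0.2612], [0.3844, 0.253], [0.378, 0.3815]] mean [0.4653 0.3213]
 sides [0.1284 0.1685 0.1286 0.1685] yaw up 0.0481 yaw left -1.6205
side [[0.586, -0.2505], [0.5968, -0.408], [0.3423, -0.428], [0.3299, -0.272]] mean [ 0.4637 -0.3396]
 sides [0.1578 0.2553 0.1565 0.257 ] yaw up 0.0809 yaw left -1.6446
plate [0.4216 0.1043 0.0325]
dish [0.4855 0.0853 0.0407]
pot [ 0.4702 -0.0384  0.0733]
side [ 0.4628 -0.3419  0.0063]
slide [0.4459 0.3665 0.0068]
table [ 0.7361 -0.2004  0.0035]
```

```bash
cat >> h.py <<'E'
G=0.167
def state():
    s=bot.read_state(); R=Rn.from_quat(s['orientation']).as_matrix()
    g=s['tool_pos']+R[:,2]*G
    print('t %.2f grasp %s tcpz %.4f jaw %.4f tilt %s F %s gap %.4f q %s'%(s['time'],g.round(4),s['tool_pos'][2],np.arctan2(R[1,1],R[0,1]),R[:2,2].round(4),s['ft_force'].round(1),s['finger_gap'],s['joint_pos'].round(2)))
    return s
def go(x,y,z,jaw=None):
    """shift to bring the grasp point to x,y,z with jaw dir angle"""
    s=state(); R=Rn.from_quat(s['orientation']).as_matrix(); g=s['tool_pos']+R[:,2]*G
    v=R.T@(np.array([x,y,z])-g)*100
    th=np.arctan2(R[1,1],R[0,1]); yaw=0 if jaw is None else -((jaw-th+np.pi/2)%np.pi-np.pi/2)
    print('shift cm',v.round(2),'yaw',round(yaw,4), 'alt',round(yaw-np.sign(yaw)*np.pi,3))
E
python3 - <<'E'
from h import *
go(.50,-.08,.235,-.14)
E
```

```text
t 0.15 grasp [0.2128 0.6136 0.2369] tcpz 0.4039 jaw 1.2370 tilt [-0.0006 -0.0018] F [-0.3 -0.5 -0.8] gap 0.0930 q [-1.26  0.62 -0.01  1.42  0.01  1.1  -0.04]
shift cm [-49.86 -56.12   0.29] yaw 1.377 alt -1.765
```

>>> move_arm(
  commands=[
    [-2,-2.5,0,0.05],
    [-4.5,-5,0,0.14],
    [-7.3,-8,0,0.24],
    [-10,-11,0,0.34],
    [-12.5,-14,0,0.42],
  ],
)

```text
time: 0.57
tool_pos: [0.286, 0.4388, 0.4045]
orientation: [0.37, 0.929, -0.0, 0.0]
ft_force: [0.3, -0.1, 0.3]
finger_gap: 0.0931
```

```bash
python3 -c "
from h import *
go(.50,-.08,.235,-.14)"
```

```text
t 0.57 grasp [0.286  0.4387 0.2375] tcpz 0.4045 jaw 0.8118 tilt [ 0.0002 -0.0006] F [ 0.3 -0.1  0.3] gap 0.0931 q [-1.11  0.42  0.11  1.79 -0.05  0.93 -0.17]
shift cm [-51.22 -22.91   0.29] yaw 0.9518 alt -2.19
```

>>> move_arm(
  commands=[
    [-3.3,-1.3,0,0.08],
    [-6.6,-2.6,0,0.16],
    [-10,-4,0,0.24],
    [-13.5,-5.5,0,0.32],
    [-17,-7,0,0.4],
  ],
)

```text
time: 0.98
tool_pos: [0.3615, 0.2718, 0.4048]
orientation: [0.547, 0.837, 0.0, -0.0]
ft_force: [1.0, -0.4, 0.5]
finger_gap: 0.0936
```

```bash
python3 -c "
from h import *
go(.50,-.08,.235,-.14)"
```

```text
t 0.98 grasp [0.3615 0.2718 0.2378] tcpz 0.4048 jaw 0.4136 tilt [-0.0001  0.0001] F [ 1.  -0.4  0.5] gap 0.0936 q [-0.88  0.32  0.25  1.97 -0.1   0.86 -0.16]
shift cm [-37.78  -1.45   0.27] yaw 0.5536 alt -2.588
```

>>> move_arm(
  commands=[
    [-3.8,-0.1,0,0.08],
    [-7.6,-0.2,0,0.16],
    [-11.4,-0.4,0,0.25],
    [-15.2,-0.5,0,0.33],
    [-19,-0.7,0,0.41],
  ],
)

```text
time: 1.4
tool_pos: [0.432, 0.0952, 0.4049]
orientation: [0.706, 0.708, 0.0, -0.0]
ft_force: [0.7, 1.0, 0.1]
finger_gap: 0.093
```

```bash
python3 -c "
from h import *
go(.50,-.08,.235,-.14)"
```

```text
t 1.40 grasp [0.4321 0.0953 0.2379] tcpz 0.4049 jaw 0.0034 tilt [0.0002 0.0003] F [0.7 1.  0.1] gap 0.0930 q [-0.58  0.31  0.41  2.   -0.16  0.86 -0.08]
shift cm [-17.55   6.73   0.28] yaw 0.1434 alt -2.998
```

>>> move_arm(
  commands=[
    [-3.8,1.4,0,0.03],
    [-7.6,2.8,0.1,0.07],
    [-11.4,4.4,0.2,0.11],
    [-15,5.8,0.3,0.143],
    [-17.5,6.7,0.3,0.143],
  ],
)

```text
time: 1.82
tool_pos: [0.5006, -0.0813, 0.4017]
orientation: [0.755, 0.656, -0.0, 0.001]
ft_force: [0.4, -0.9, 1.1]
finger_gap: 0.0926
```

```bash
python3 -c "
from h import *
state();snap('wrist','w1')"
```

```text
t 1.82 grasp [ 0.5007 -0.0817  0.2347] tcpz 0.4017 jaw -0.1408 tilt [ 0.0006 -0.0021] F [ 0.4 -0.9  1.1] gap 0.0926 q [-0.21  0.43  0.47  1.85 -0.23  0.92  0.23]
```

View pics/w1.png

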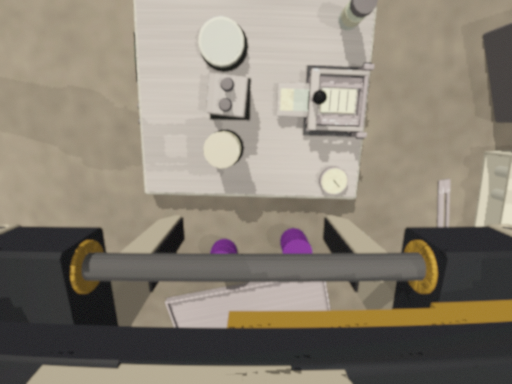

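```bash
python3 -c "
from h import *
crop('w1',130,0,390,205,3,'w1c')"
```

```text
(no output)
```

View pics/w1c.png

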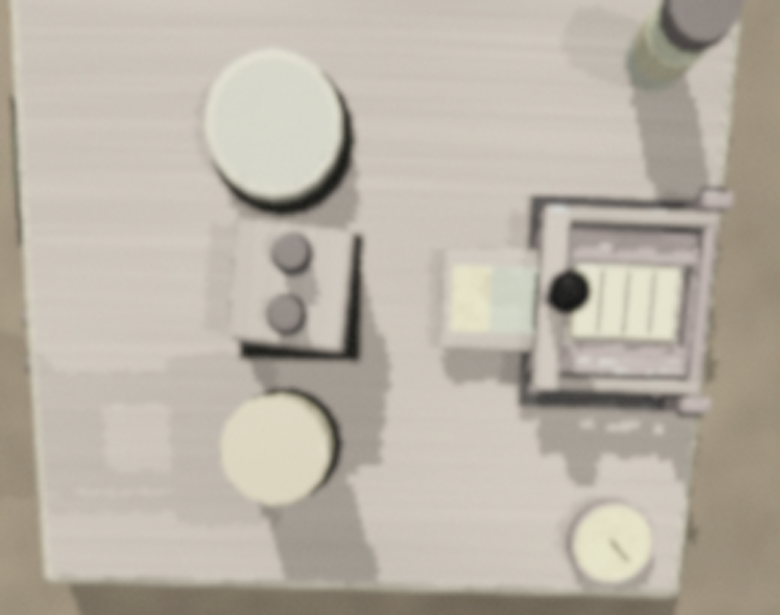

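```bash
python3 - <<'E'
from h import *
d=load('w1')
def f(c): return (np.array(c).reshape(-1,2)+.5)/3-.5+[130,0]
def rep(n,c,z):
    P=onz(d,f(c),z); print(n,P[:,:2].round(4).tolist(),P.mean(0)[:2].round(4)); return P
D=rep('dish',[(274,126)],.0425);p=rep('pot',[(277,447)],.074)
B=rep('block',[(238,222),(355,230),(349,353),(232,340)],.064)
print(np.linalg.norm(B-np.roll(B,-1,0),axis=1).round(4))
e=(B[1]+B[2]-B[0]-B[3]);print('block yaw',np.arctan2(e[1],e[0]))
rep('knob',[(569,290)],.087)
c=rep('carr front',[(443,250),(438,348)],.037)
w=rep('well',[(572,265),(682,263),(680,342),(572,338)],.045)
e=w[1]+w[2]-w[0]-w[3];print('well yaw',np.arctan2(e[1],e[0]),np.linalg.norm(w-np.roll(w,-1,0),axis=1).round(4))
e=(D-p)[0];print('row',np.linalg.norm(e[:2]),np.arctan2(-e[0],e[1]), 'mid',((D+p)/2).round(4))
e=c[0]-c[1];print('front',np.linalg.norm(e),np.arctan2(-e[0],e[1]))
P=rep('plate',[(45,578),(678,592)],.026); e=P[1]-P[0];print(np.arctan2(e[1],e[0]))
C=cloud(d)
for n,q in dict(dish=(274,126),pot=(277,447),carrier=(470,300),plate=(400,480),bar=(555,350),knob=(569,290)).items():
    u,v=f(q)[0].round().astype(int); print(n,C[v,u].round(4))
E
```

```text
dish [[0.4862, 0.0837]] [0.4862 0.0837]
pot [[0.471, -0.0366]] [ 0.471  -0.0366]
block [[0.4691, 0.0467], [0.5116, 0.0377], [0.5029, -0.0059], [0.4594, 0.0053]] [0.4858 0.021 ]
[0.0435 0.0444 0.0449 0.0426]
block yaw -0.22998561578376797
knob [[0.5828, 0.004]] [0.5828 0.004 ]
carr front [[0.5459, 0.0298], [0.5392, -0.0081]] [0.5426 0.0108]
well [[0.5953, 0.0162], [0.6393, 0.0113], [0.6366, -0.0192], [0.5929, -0.0118]] [ 0.616  -0.0009]
well yaw -0.13984318942222862 [0.0442 0.0306 0.0444 0.0281]
row 0.12118836557876708 -0.1257434894701883 mid [[0.4786 0.0236 0.0582]]
front 0.038534556103783396 -0.17558860856257666
plate [[0.3488, -0.0833], [0.6372, -0.1309]] [ 0.493  -0.1071]
-0.16356930802314218
dish [0.486  0.0837 0.0411]
pot [ 0.4706 -0.0371  0.0711]
carrier [0.5543 0.0088 0.0353]
plate [ 0.5165 -0.0624  0.0243]
bar [ 0.5859 -0.0152  0.0456]
knob [0.5836 0.0047 0.0826]
```

```bash
python3 -c "
from h import *
go(.4865,.0842,.12,-.15);go(.4865,.0842,.049,-.15)"
```

```text
t 1.87 grasp [ 0.5017 -0.0872  0.2352] tcpz 0.4022 jaw -0.1466 tilt [ 0.0032 -0.0073] F [ 0.9 -3.7  1.3] gap 0.0930 q [-0.2   0.43  0.47  1.84 -0.23  0.92  0.23]
shift cm [16.81 -4.06 11.39] yaw 0.0034 alt -3.138
t 1.87 grasp [ 0.5017 -0.0872  0.2352] tcpz 0.4022 jaw -0.1466 tilt [ 0.0032 -0.0073] F [ 0.9 -3.7  1.3] gap 0.0930 q [-0.2   0.43  0.47  1.84 -0.23  0.92  0.23]
shift cm [16.86 -4.09 18.48] yaw 0.0034 alt -3.138
```

>>> move_arm(
  commands=[
    [3.5,-0.8,2,0],
    [7,-1.6,4,0],
    [10.5,-2.4,6.5,0],
    [13.5,-3.2,9,0],
    [16.8,-4,11.4,0],
  ],
  claw=8,
)

```text
time: 2.28
tool_pos: [0.4825, 0.0957, 0.2868]
orientation: [0.754, 0.657, 0.0, -0.0]
ft_force: [1.3, 0.2, 0.9]
finger_gap: 0.0801
```

>>> move_arm(
  commands=[
    [0,0,0,0],
    [0,0,0,0],
    [0,0,0,0],
    [0,0,0,0],
    [0,0,0,0],
  ],
)

```text
time: 2.7
tool_pos: [0.4836, 0.0926, 0.2888]
orientation: [0.754, 0.656, 0.001, 0.001]
ft_force: [1.2, 0.4, 0.6]
finger_gap: 0.0801
```

```bash
python3 -c "
from h import *
go(.4865,.0842,.049,-.15); snap('wrist','w2')"
```

```text
t 2.70 grasp [0.484  0.0926 0.1218] tcpz 0.2888 jaw -0.1388 tilt [ 0.0022 -0.0003] F [1.2 0.4 0.6] gap 0.0801 q [-0.49  0.56  0.38  2.01 -0.35  0.63 -0.02]
shift cm [-0.8   0.35  7.28] yaw 0.0112 alt -3.13
```

View pics/w2.png

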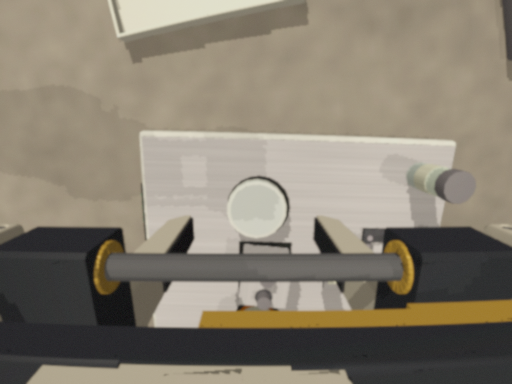

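```bash
python3 -c "
from h import *
d=load('w2'); print(onz(d,[(257.5,208)],.0425)); crop('w2',200,160,330,250,6,'w2c'); state()"
```

```text
[[0.48713148 0.08765593 0.0425    ]]
t 2.75 grasp [0.4839 0.0928 0.1217] tcpz 0.2887 jaw -0.1386 tilt [ 0.0019 -0.0001] F [ 1.4  0.3 -0.2] gap 0.0805 q [-0.49  0.56  0.38  2.01 -0.35  0.63 -0.02]
```

View pics/w2c.png

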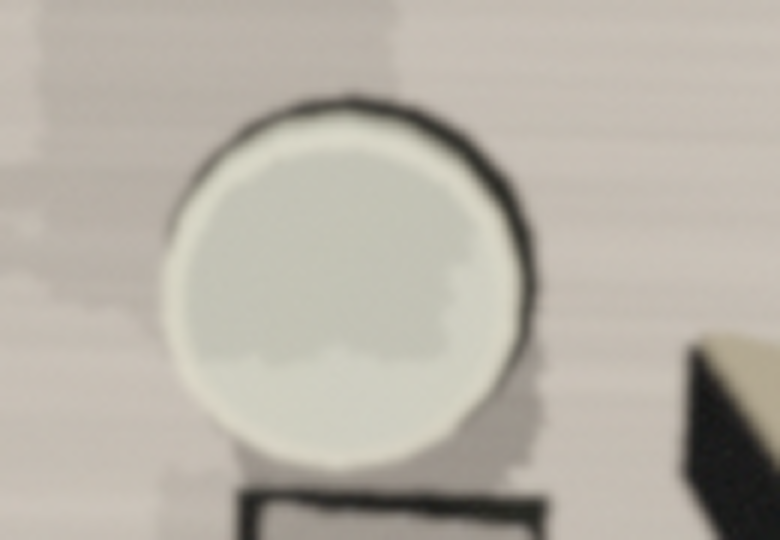

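>>> move_arm(
  commands=[
    [-0.4,0.2,1.2,0],
    [-0.7,0.3,3,0],
    [-0.7,0.3,5,0],
    [-0.7,0.3,6.6,0],
    [-0.7,0.3,7.2,0],
  ],
)

```text
time: 3.17
tool_pos: [0.4849, 0.0858, 0.2147]
orientation: [0.754, 0.657, -0.001, -0.0]
ft_force: [-0.9, 0.3, 0.4]
finger_gap: 0.0799
```

```bash
python3 -c "
from h import *
go(.4868,.0858,.049)"
```

```text
t 3.17 grasp [0.4846 0.0857 0.0477] tcpz 0.2147 jaw -0.1379 tilt [-0.0021 -0.0006] F [-0.9  0.3  0.4] gap 0.0799 q [-0.41  0.69  0.28  2.06 -0.42  0.45  0.06]
shift cm [ 0.04  0.22 -0.13] yaw 0 alt 0.0
```

>>> move_arm(
  commands=[
    [0,0.2,0,0],
    [0,0.2,0,0],
    [0,0.2,0,0],
    [0,0.2,0,0],
    [0,0.2,0,0],
  ],
  claw=4.5,
  squeeze=12,
)

```text
time: 3.58
tool_pos: [0.4874, 0.0866, 0.2168]
orientation: [0.753, 0.657, 0.001, 0.0]
ft_force: [0.0, -0.0, 2.6]
finger_gap: 0.0537
```

>>> move_arm(
  commands=[
    [0,0,0,0],
    [0,0,-1,0],
    [0,0,-3,0],
    [0,0,-6,0],
    [0,0,-9,0],
  ],
)

```text
time: 4.0
tool_pos: [0.4867, 0.0865, 0.307]
orientation: [0.754, 0.657, -0.001, -0.0]
ft_force: [0.3, 0.7, -0.1]
finger_gap: 0.0536
```

```bash
python3 -c "
from h import *
go(.53,-.33,.14,-1.49)
d=load('top0')
"
```

```text
t 4.00 grasp [0.4864 0.0864 0.14  ] tcpz 0.3070 jaw -0.1361 tilt [-0.002  -0.0006] F [ 0.3  0.7 -0.1] gap 0.0536 q [-0.49  0.54  0.4   1.99 -0.33  0.68 -0.02]
shift cm [-4.066e+01  9.980e+00  1.000e-02] yaw 1.3539 alt -1.788
```

>>> move_arm(
  commands=[
    [-2,0.6,0,0.05],
    [-5,1.5,0,0.15],
    [-8.5,2.4,0,0.27],
    [-12,3.3,0,0.39],
    [-16,4.4,0,0.51],
  ],
)

```text
time: 4.42
tool_pos: [0.5089, -0.0781, 0.3066]
orientation: [0.896, 0.445, 0.0, -0.001]
ft_force: [0.9, 0.4, -0.2]
finger_gap: 0.0534
```

```bash
python3 -c "
from h import *
go(.5434,-.3332,.14,-1.49)
"
```

```text
t 4.42 grasp [ 0.509  -0.0779  0.1396] tcpz 0.3066 jaw -0.6490 tilt [0.0003 0.0016] F [ 0.9  0.4 -0.2] gap 0.0534 q [-0.24  0.59  0.53  1.94 -0.43  0.73 -0.1 ]
shift cm [-18.26  18.17  -0.08] yaw 0.841 alt -2.301
```

>>> move_arm(
  commands=[
    [-2.6,2.6,0,0.12],
    [-5.2,5.2,0,0.24],
    [-7.8,7.8,0,0.36],
    [-10.4,10.4,0,0.48],
    [-13,13,0,0.6],
  ],
)

```text
time: 4.83
tool_pos: [0.5346, -0.2614, 0.3067]
orientation: [0.987, 0.159, 0.0, -0.0]
ft_force: [1.0, -0.3, 0.2]
finger_gap: 0.0536
```

```bash
python3 -c "
from h import *
go(.5434,-.3332,.14,-1.49)
"
```

```text
t 4.83 grasp [ 0.5347 -0.2613  0.1397] tcpz 0.3067 jaw -1.2515 tilt [0.0005 0.0005] F [ 1.  -0.3  0.2] gap 0.0536 q [ 0.02  0.73  0.67  1.72 -0.56  0.9  -0.32]
shift cm [-1.43  7.1  -0.04] yaw 0.2385 alt -2.903
```

>>> move_arm(
  commands=[
    [-0.4,2.3,0,0.1],
    [-0.8,4.4,0,0.2],
    [-1.1,6,0,0.238],
    [-1.4,6.8,0.5,0.238],
    [-1.4,7.1,2,0.238],
  ],
)

```text
time: 5.25
tool_pos: [0.5437, -0.334, 0.2878]
orientation: [0.999, 0.043, 0.002, 0.002]
ft_force: [-0.1, -1.7, -0.7]
finger_gap: 0.0534
```

>>> move_arm(
  commands=[
    [0,0,2,0],
    [0,0,4.5,0],
    [0,0,6.5,0],
    [0,0,7.3,0],
    [0,0,7.3,0],
  ],
)

```text
time: 5.67
tool_pos: [0.5435, -0.3297, 0.2098]
orientation: [0.999, 0.044, -0.002, -0.002]
ft_force: [0.8, 0.6, 0.6]
finger_gap: 0.0534
```

```bash
python3 -c "
from h import *
go(.5434,-.3332,.026,-1.49)
"
```

```text
t 5.67 grasp [ 0.5428 -0.3289  0.0428] tcpz 0.2098 jaw -1.4822 tilt [-0.0047  0.0048] F [0.8 0.6 0.6] gap 0.0534 q [ 0.16  0.91  0.64  1.65 -0.7   0.82 -0.38]
shift cm [0.03 0.45 1.68] yaw 0.0078 alt -3.134
```

>>> move_arm(
  commands=[
    [0,0.3,0.5,0],
    [0,0.3,1.0,0],
    [0,0.3,1.4,0],
    [0,0.3,1.6,0],
    [0,0.3,1.6,0],
  ],
)

```text
time: 6.08
tool_pos: [0.5443, -0.3347, 0.1968]
orientation: [0.999, 0.043, 0.0, -0.0]
ft_force: [0.3, 0.4, -0.3]
finger_gap: 0.0533
```

```bash
python3 -c "
from h import *
go(.5434,-.3332,.026,-1.49)
"
```

```text
t 6.08 grasp [ 0.5443 -0.3346  0.0298] tcpz 0.1968 jaw -1.4839 tilt [0.     0.0003] F [ 0.3  0.4 -0.3] gap 0.0533 q [ 0.17  0.93  0.63  1.65 -0.72  0.8  -0.36]
shift cm [-0.07 -0.15  0.38] yaw 0.0061 alt -3.135
```

>>> move_arm(
  commands=[
    [0,0,0.2,0],
    [0,0,0.4,0],
    [0,0,0.4,0],
    [0,0,0.4,0],
    [0,0,0.4,0],
  ],
)

```text
time: 6.5
tool_pos: [0.5443, -0.3348, 0.193]
orientation: [0.999, 0.043, 0.0, 0.0]
ft_force: [-0.9, 0.0, 0.0]
finger_gap: 0.0537
```

```bash
python3 -c "
from h import *
state()
"
```

```text
t 6.50 grasp [ 0.5443 -0.3348  0.026 ] tcpz 0.1930 jaw -1.4840 tilt [ 0.0001 -0.0002] F [-0.9  0.   0. ] gap 0.0537 q [ 0.17  0.94  0.62  1.65 -0.72  0.8  -0.36]
```

>>> move_arm(
  commands=[
    [0,0,0.1,0],
    [0,0,0.1,0],
    [0,0,0.1,0],
    [0,0,0.1,0],
    [0,0,0.1,0],
  ],
  claw=7.5,
)

```text
time: 6.92
tool_pos: [0.5443, -0.3348, 0.1919]
orientation: [0.999, 0.043, 0.0, 0.0]
ft_force: [-0.1, 0.2, -0.1]
finger_gap: 0.0742
```

>>> move_arm(
  commands=[
    [0,0,-1,0],
    [0,0,-3,0],
    [0,0,-6,0],
    [0,0,-10,0],
    [0,0,-13,0],
  ],
)

```text
time: 7.33
tool_pos: [0.5442, -0.3352, 0.3252]
orientation: [0.999, 0.043, 0.001, 0.001]
ft_force: [-0.4, -0.5, 0.8]
finger_gap: 0.0751
```

```bash
python3 -c "
from h import *
go(.487,.0,.18,-.14); snap('top','top1');snap('wrist','w3')
crop('top1',185,140,425,290,3,'top1c')
"
```

```text
t 7.33 grasp [ 0.5444 -0.3355  0.1582] tcpz 0.3252 jaw -1.4844 tilt [ 0.0015 -0.002 ] F [-0.4 -0.5  0.8] gap 0.0751 q [ 0.11  0.78  0.74  1.57 -0.59  1.02 -0.46]
shift cm [ -2.82 -33.92  -2.25] yaw -1.3444 alt 1.797
```

View pics/top1c.png

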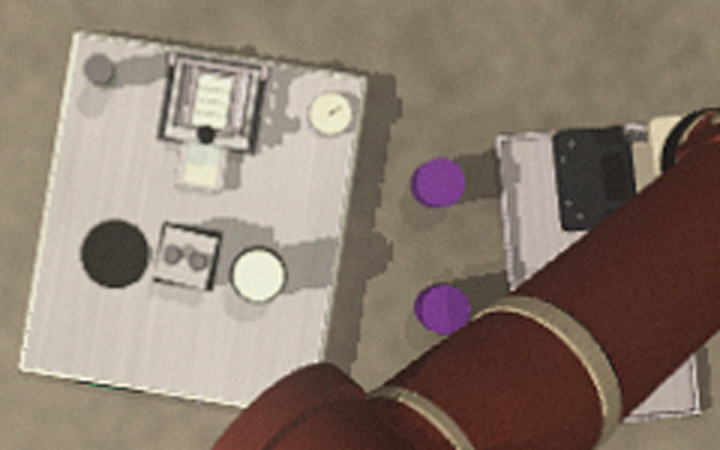

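View pics/w3.png

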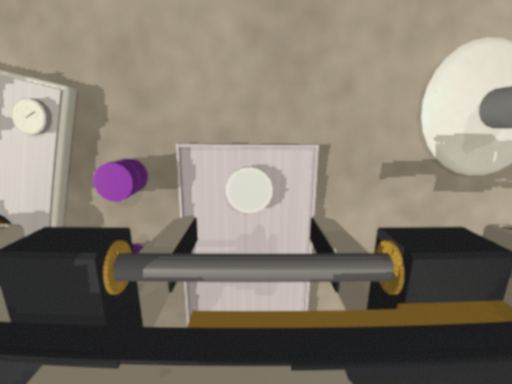

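```bash
python3 -c "
from h import *
d=load('top1'); print(onz(d,[((115+.5)/3-.5+185,(253.5+.5)/3-.5+140)],.028))
d=load('w3'); print(onz(d,[(249.5,190)],.0175))
go(.4706,-.037,.16,-.15)
"
```

```text
[[0.48755867 0.08380588 0.028     ]]
[[ 0.54372803 -0.33606238  0.0175    ]]
t 7.43 grasp [ 0.5465 -0.3381  0.162 ] tcpz 0.3290 jaw -1.4844 tilt [ 0.0099 -0.0081] F [-0.  -2.1 -0.5] gap 0.0750 q [ 0.11  0.78  0.74  1.56 -0.59  1.02 -0.46]
shift cm [ -4.96 -30.66  -0.12] yaw -1.3344 alt 1.807
```

>>> move_arm(
  commands=[
    [-0.4,-2.5,0,-0.1],
    [-0.8,-5,0,-0.22],
    [-1.2,-8,0,-0.34],
    [-1.7,-11,0,-0.46],
    [-2.2,-14,0,-0.58],
  ],
  claw=7,
)

```text
time: 7.85
tool_pos: [0.5095, -0.1958, 0.3218]
orientation: [0.944, 0.33, -0.0, -0.0]
ft_force: [0.6, 0.3, -0.6]
finger_gap: 0.0702
```

```bash
python3 -c "
from h import *
go(.4706,-.037,.16,-.15)
"
```

```text
t 7.85 grasp [ 0.5094 -0.1958  0.1548] tcpz 0.3218 jaw -0.8983 tilt [-0.0005  0.0002] F [ 0.6  0.3 -0.6] gap 0.0702 q [-0.06  0.62  0.61  1.84 -0.47  0.83 -0.11]
shift cm [  6.86 -14.84  -0.52] yaw -0.7483 alt 2.393
```

>>> move_arm(
  commands=[
    [1.4,-3,0,-0.12],
    [2.7,-6,0,-0.24],
    [4,-9,0,-0.36],
    [5.3,-11.7,0,-0.48],
    [6.2,-13.5,0,-0.6],
  ],
)

```text
time: 8.27
tool_pos: [0.4743, -0.0497, 0.3217]
orientation: [0.803, 0.595, -0.0, -0.001]
ft_force: [-0.4, 0.0, -0.1]
finger_gap: 0.07
```

>>> move_arm(
  commands=[
    [0,0,0.5,-0.1],
    [0,0,1.5,-0.148],
    [0,0,3,-0.148],
    [0,0,3,-0.148],
    [0,0,3,-0.148],
  ],
)

```text
time: 8.68
tool_pos: [0.4751, -0.0529, 0.2916]
orientation: [0.76, 0.65, -0.001, -0.001]
ft_force: [-0.4, 0.1, 0.7]
finger_gap: 0.0703
```

```bash
python3 -c "
from h import *
go(.4706,-.037,.052,-.15); snap('wrist','w4')
"
```

```text
t 8.68 grasp [ 0.4747 -0.0529  0.1246] tcpz 0.2916 jaw -0.1566 tilt [-0.002  0.   ] F [-0.4  0.1  0.7] gap 0.0703 q [-0.2   0.54  0.38  2.05 -0.34  0.61  0.26]
shift cm [ 1.51 -0.64  7.26] yaw -0.0066 alt 3.135
```

View pics/w4.png

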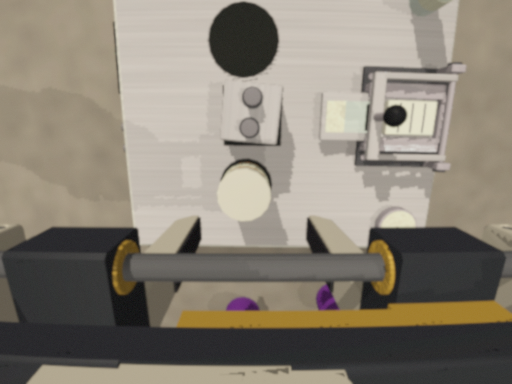

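```bash
python3 -c "
from h import *
crop('w4',190,0,470,230,2.8,'w4c')
"
```

```text
(no output)
```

View pics/w4c.png

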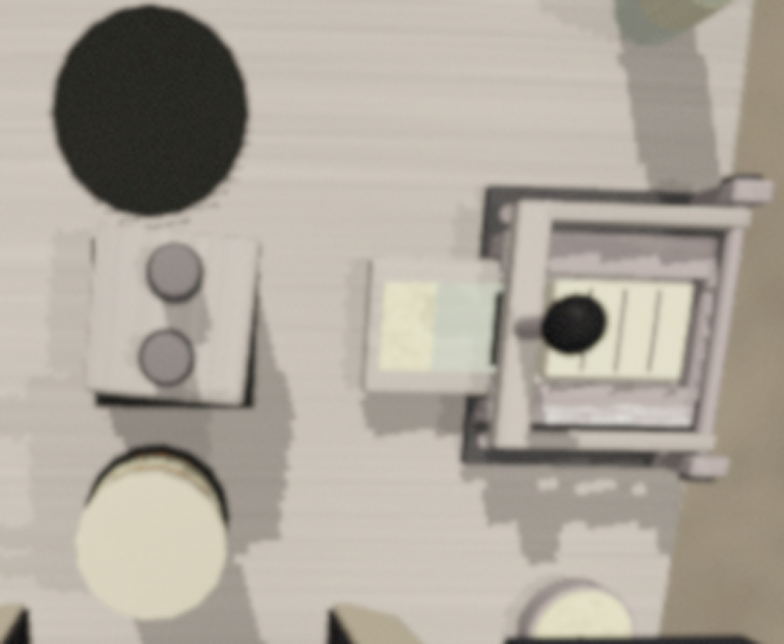

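```bash
python3 - <<'E'
from h import *
d=load('w4')
def f(c): return (np.array(c).reshape(-1,2)+.5)/2.8-.5+[190,0]
def rep(n,c,z):
    P=onz(d,f(c),z); print(n,P[:,:2].round(4).tolist(),P.mean(0)[:2].round(4)); return P
D=rep('dishmat',[(150,110),(54,110),(247,110),(150,6),(150,214)],.028);p=rep('pot',[(152,536)],.074)
print(np.linalg.norm(D[1]-D[2]),np.linalg.norm(D[3]-D[4]))
B=rep('block',[(100,228),(258,238),(243,403),(90,390)],.064)
print(np.linalg.norm(B-np.roll(B,-1,0),axis=1).round(4))
e=(B[1]+B[2]-B[0]-B[3]);print('block yaw',np.arctan2(e[1],e[0]))
rep('knob',[(576,325)],.087)
c=rep('carr front',[(372,258),(366,390)],.037)
e=c[0]-c[1];print('front',np.linalg.norm(e),np.arctan2(-e[0],e[1]))
w=rep('well',[(552,277),(693,283),(688,381),(542,377)],.045)
e=w[1]+w[2]-w[0]-w[3];print('well yaw',np.arctan2(e[1],e[0]),np.linalg.norm(w-np.roll(w,-1,0),axis=1).round(4))
b=rep('bar front',[(518,202),(496,446)],.050);e=b[0]-b[1];print('bar',np.linalg.norm(e),np.arctan2(-e[0],e[1]))
C=cloud(d)
for n,q in dict(carrier=(410,270),plate=(400,480),bar=(515,420),knob=(576,320),well=(620,330)).items():
    u,v=f(q)[0].round().astype(int); print(n,C[v,u].round(4))
E
```

```text
dishmat [[0.4875, 0.0836], [0.4593, 0.0882], [0.516, 0.0792], [0.4921, 0.1114], [0.4827, 0.0547]] [0.4875 0.0834]
pot [[0.4704, -0.0341]] [ 0.4704 -0.0341]
0.05733296414152744 0.057465780335705055
block [[0.4697, 0.047], [0.51, 0.0382], [0.5002, -0.0034], [0.4596, 0.0065]] [0.4849 0.0221]
[0.0412 0.0427 0.0418 0.0417]
block yaw -0.22858139992593005
knob [[0.5801, 0.0046]] [0.5801 0.0046]
carr front [[0.546, 0.0309], [0.5402, -0.0073]] [0.5431 0.0118]
front 0.03869536675727212 -0.14876075009773962
well [[0.5955, 0.0175], [0.6376, 0.01], [0.6358, -0.0184], [0.5911, -0.0107]] [ 6.15e-01 -4.00e-04]
well yaw -0.17349104719781397 [0.0427 0.0285 0.0454 0.0286]
bar front [[0.5846, 0.0388], [0.574, -0.0284]] [0.5793 0.0052]
bar 0.06804423776790036 -0.15634924936636804
carrier [0.5575 0.0261 0.0349]
plate [ 0.552  -0.0396  0.0244]
bar [ 0.5823 -0.0226  0.0456]
knob [0.5819 0.0057 0.0831]
well [ 0.6164 -0.0009  0.0426]
```

>>> move_arm(
  commands=[
    [0.6,-0.2,1,0],
    [1.2,-0.5,2.5,0],
    [1.6,-0.6,4.5,0],
    [1.6,-0.6,6.2,0],
    [1.6,-0.6,7.2,0],
  ],
)

```text
time: 9.15
tool_pos: [0.472, -0.0358, 0.2192]
orientation: [0.76, 0.65, -0.0, -0.0]
ft_force: [0.4, -0.4, -0.0]
finger_gap: 0.0698
```

>>> move_arm(
  commands=[
    [0,0,0,0],
    [0,0,0,0],
    [0,0,0,0],
    [0,0,0,0],
    [0,0,0,0],
  ],
)

```text
time: 9.57
tool_pos: [0.4723, -0.0361, 0.2207]
orientation: [0.76, 0.65, 0.001, 0.001]
ft_force: [0.2, 1.1, 0.5]
finger_gap: 0.0703
```

```bash
python3 -c "
from h import *
go(.4706,-.036,.052,-.157)
"
```

```text
t 9.57 grasp [ 0.4726 -0.0361  0.0537] tcpz 0.2207 jaw -0.1561 tilt [ 0.0019 -0.0002] F [0.2 1.1 0.5] gap 0.0703 q [-0.16  0.66  0.28  2.11 -0.43  0.43  0.31]
shift cm [-0.02 -0.2   0.17] yaw 0.0009 alt -3.141
```

>>> move_arm(
  commands=[
    [0,-0.2,0.1,0],
    [0,-0.2,0.1,0],
    [0,-0.2,0.1,0],
    [0,-0.2,0.1,0],
    [0,-0.2,0.1,0],
  ],
  claw=3.2,
  squeeze=15,
)

```text
time: 9.98
tool_pos: [0.47, -0.0357, 0.2189]
orientation: [0.76, 0.65, -0.0, -0.0]
ft_force: [0.3, -1.6, 0.8]
finger_gap: 0.0413
```

```bash
python3 -c "
from h import *
go(.4637,-.3396,.15,-1.484)
"
```

```text
t 9.98 grasp [ 0.47   -0.0357  0.0519] tcpz 0.2189 jaw -0.1559 tilt [-0.0001  0.    ] F [ 0.3 -1.6  0.8] gap 0.0413 q [-0.16  0.66  0.28  2.12 -0.43  0.42  0.31]
shift cm [-30.12   4.09  -9.81] yaw 1.3281 alt -1.813
```

>>> move_arm(
  commands=[
    [0,0,-0.8,0],
    [0,0,-2.5,0],
    [0,0,-5,0],
    [-1,0.1,-7.5,0],
    [-3,0.4,-9.8,0.05],
  ],
)

```text
time: 10.4
tool_pos: [0.4692, -0.064, 0.3182]
orientation: [0.775, 0.632, 0.0, -0.001]
ft_force: [0.8, -0.0, -0.5]
finger_gap: 0.0416
```

```bash
python3 -c "
from h import *
go(.4637,-.3396,.15,-1.484)
"
```

```text
t 10.40 grasp [ 0.4691 -0.0636  0.1512] tcpz 0.3182 jaw -0.2017 tilt [-0.0009  0.0021] F [ 0.8 -0.  -0.5] gap 0.0416 q [-0.21  0.5   0.43  2.03 -0.33  0.68  0.23]
shift cm [-27.15   5.     0.06] yaw 1.2823 alt -1.859
```

>>> move_arm(
  commands=[
    [-2.5,0.5,0,0.11],
    [-5,1,0,0.23],
    [-7.5,1.5,0,0.35],
    [-10,2,0,0.47],
    [-13,2.5,0,0.59],
  ],
)

```text
time: 10.82
tool_pos: [0.4672, -0.1984, 0.3173]
orientation: [0.927, 0.376, 0.0, -0.001]
ft_force: [0.3, -0.2, -0.9]
finger_gap: 0.0416
```

```bash
python3 -c "
from h import *
go(.4637,-.3396,.15,-1.484)
"
```

```text
t 10.82 grasp [ 0.4672 -0.1982  0.1503] tcpz 0.3173 jaw -0.7998 tilt [0.0002 0.0015] F [ 0.3 -0.2 -0.9] gap 0.0416 q [-0.03  0.57  0.59  1.95 -0.45  0.76  0.02]
shift cm [-1.011e+01  9.900e+00  1.000e-02] yaw 0.6842 alt -2.457
```

>>> move_arm(
  commands=[
    [-2.2,2.2,0,0.12],
    [-4.4,4.4,0,0.24],
    [-6.6,6.6,0,0.36],
    [-8.5,8.5,0,0.48],
    [-9.8,9.7,0,0.6],
  ],
)

```text
time: 11.23
tool_pos: [0.4642, -0.3391, 0.3177]
orientation: [0.997, 0.083, 0.0, 0.001]
ft_force: [-0.2, 0.0, -1.2]
finger_gap: 0.0417
```

>>> move_arm(
  commands=[
    [0,0,1.5,0.083],
    [0,0,4,0.083],
    [0,0,7,0.083],
    [0,0,9,0.083],
    [0,0,10,0.083],
  ],
)

```text
time: 11.65
tool_pos: [0.4646, -0.3351, 0.2145]
orientation: [0.999, 0.046, -0.002, -0.002]
ft_force: [-0.6, 0.6, -1.0]
finger_gap: 0.0418
```

```bash
python3 -c "
from h import *
go(.4637,-.3396,.0275,-1.484)
"
```

```text
t 11.65 grasp [ 0.464  -0.3345  0.0475] tcpz 0.2145 jaw -1.4786 tilt [-0.0035  0.0036] F [-0.6  0.6 -1. ] gap 0.0418 q [ 0.21  0.84  0.63  1.84 -0.73  0.72 -0.22]
shift cm [-0.07  0.52  1.99] yaw 0.0054 alt -3.136
```

>>> move_arm(
  commands=[
    [0,0.2,0.6,0],
    [0,0.2,1.2,0],
    [0,0.2,1.6,0],
    [0,0.2,1.9,0],
    [0,0.2,1.9,0],
  ],
)

```text
time: 12.07
tool_pos: [0.4653, -0.3383, 0.1981]
orientation: [0.999, 0.046, 0.0, 0.0]
ft_force: [-0.0, 0.5, -0.7]
finger_gap: 0.0416
```

>>> move_arm(
  commands=[
    [0,0,0,0],
    [0,0,0,0],
    [0,0,0,0],
    [0,0,0,0],
    [0,0,0,0],
  ],
)

```text
time: 12.48
tool_pos: [0.4653, -0.3382, 0.1981]
orientation: [0.999, 0.046, 0.0, 0.0]
ft_force: [-0.9, 0.9, -0.3]
finger_gap: 0.0417
```

```bash
python3 -c "
from h import *
go(.4637,-.3396,.0272,-1.484)
"
```

```text
t 12.48 grasp [ 0.4653 -0.3383  0.0311] tcpz 0.1981 jaw -1.4789 tilt [ 0.0003 -0.0003] F [-0.9  0.9 -0.3] gap 0.0417 q [ 0.23  0.86  0.61  1.84 -0.76  0.69 -0.2 ]
shift cm [-0.17  0.12  0.39] yaw 0.0051 alt -3.137
```

>>> move_arm(
  commands=[
    [0,0,0.2,0],
    [0,0,0.4,0],
    [0,0,0.4,0],
    [0,0,0.4,0],
    [0,0,0.4,0],
  ],
)

```text
time: 12.9
tool_pos: [0.4653, -0.3381, 0.1939]
orientation: [0.999, 0.046, 0.0, -0.0]
ft_force: [0.4, 0.7, 1.4]
finger_gap: 0.0412
```

>>> move_arm(
  commands=[
    [0,0,0,0],
    [0,0,0,0],
    [0,0,0,0],
    [0,0,0,0],
    [0,0,0,0],
  ],
  claw=7,
)

```text
time: 13.32
tool_pos: [0.4652, -0.3383, 0.1938]
orientation: [0.999, 0.046, -0.0, 0.0]
ft_force: [-0.7, -0.2, 0.6]
finger_gap: 0.0687
```

>>> move_arm(
  commands=[
    [0,0,-1,0],
    [0,0,-3,0],
    [0,0,-6,0],
    [0,0,-10,0],
    [0,0,-13,0],
  ],
)

```text
time: 13.73
tool_pos: [0.465, -0.3386, 0.327]
orientation: [0.999, 0.046, 0.001, 0.001]
ft_force: [-0.1, 0.3, 0.4]
finger_gap: 0.0699
```

```bash
python3 -c "
from h import *
go(.485,.0215,.16,-.23); snap('top','top2')
crop('top2',185,140,425,290,3,'top2c')
"
```

```text
t 13.73 grasp [ 0.4652 -0.3389  0.16  ] tcpz 0.3270 jaw -1.4797 tilt [ 0.0011 -0.0017] F [-0.1  0.3  0.4] gap 0.0699 q [ 0.13  0.7   0.77  1.76 -0.59  0.93 -0.33]
shift cm [  5.25 -35.71  -0.06] yaw -1.2497 alt 1.892
```

View pics/top2c.png

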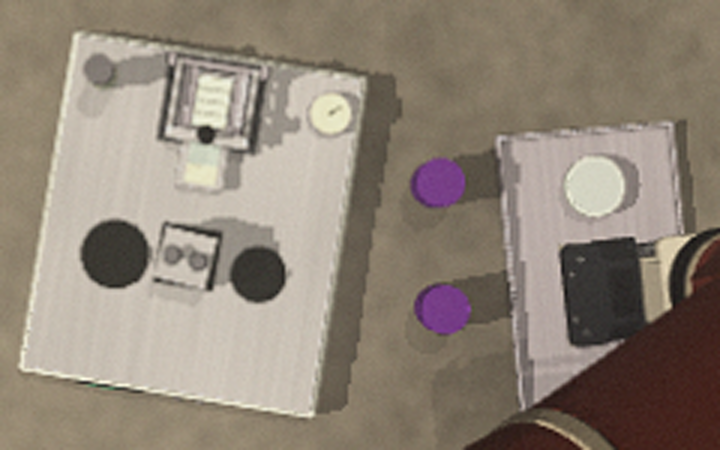

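```bash
python3 - <<'E'
from h import *
d=load('top2'); g=cv2.cvtColor(d['pixels'],cv2.COLOR_RGB2GRAY)
m=(g<75).astype(np.uint8); m[:, :185]=0; m[:,290:]=0
n,l,s,c=cv2.connectedComponentsWithStats(m)
for i in range(1,n):
    if s[i,4]>60:
        w=np.clip(130-g.astype(float),0,90)*cv2.dilate((l==i).astype(np.uint8),np.ones((3,3)))
        v,u=np.mgrid[:384,:512]; cc=((u*w).sum()/w.sum(),(v*w).sum()/w.sum())
        print(s[i],c[i],cc,onz(d,[cc],.028))
E
```

```text
[231  82  46  14 257] [254.05836576  88.54085603] (np.float64(254.21377022726253), np.float64(88.39696983280291)) [[0.84411088 0.00121895 0.028     ]]
[212 214  22  22 381] [222.99475066 224.42519685] (np.float64(222.92380591357087), np.float64(224.33579157764146)) [[0.48712487 0.08400397 0.028     ]]
[262 223  18  18 249] [270.72690763 231.02409639] (np.float64(270.61079317269076), np.float64(230.89131526104418)) [[ 0.46954852 -0.03849738  0.028     ]]
[ 229  298   61   86 2453] [269.25152874 350.62821035] (np.float64(269.5740678168747), np.float64(350.4143971804482)) [[ 0.16107447 -0.03385506  0.028     ]]
```

>>> move_arm(
  commands=[
    [0.5,-3,0,-0.1],
    [1,-6,0,-0.22],
    [1.6,-9.5,0,-0.34],
    [2.2,-13,0,-0.46],
    [2.8,-16.5,0,-0.58],
  ],
  claw=6,
)

```text
time: 14.2
tool_pos: [0.4777, -0.17, 0.3245]
orientation: [0.943, 0.332, 0.0, 0.0]
ft_force: [-0.9, 0.1, -0.3]
finger_gap: 0.0601
```

```bash
python3 -c "
from h import *
go(.485,.0,.12,-.23)
"
```

```text
t 14.20 grasp [ 0.4778 -0.1701  0.1575] tcpz 0.3245 jaw -0.8939 tilt [ 0.0009 -0.0003] F [-0.9  0.1 -0.3] gap 0.0601 q [-0.12  0.57  0.64  1.94 -0.47  0.78 -0.11]
shift cm [ 11.21 -12.81   3.74] yaw -0.6639 alt 2.478
```

>>> move_arm(
  commands=[
    [2.5,-2.9,0.5,-0.12],
    [5,-5.8,1,-0.24],
    [7.3,-8.4,1.8,-0.36],
    [9.4,-10.8,2.6,-0.48],
    [11,-12.5,3.3,-0.6],
  ],
)

```text
time: 14.62
tool_pos: [0.4859, -0.0018, 0.2909]
orientation: [0.802, 0.598, 0.0, -0.001]
ft_force: [0.1, -0.2, -0.3]
finger_gap: 0.0599
```

>>> move_arm(
  commands=[
    [0,0,0,-0.064],
    [0,0,0,-0.064],
    [0,0,0,-0.064],
    [0,0,0,-0.064],
    [0,0,0,-0.064],
  ],
)

```text
time: 15.03
tool_pos: [0.4863, -0.0063, 0.2913]
orientation: [0.786, 0.618, 0.0, 0.001]
ft_force: [0.1, -0.1, -0.5]
finger_gap: 0.0601
```

```bash
python3 -c "
from h import *
go(.485,.0215,.050,-.23); snap('wrist','w5');crop('w5',190,60,330,230,4.5,'w5c')
"
```

```text
t 15.03 grasp [ 0.4864 -0.0064  0.1243] tcpz 0.2913 jaw -0.2385 tilt [ 0.0007 -0.0009] F [ 0.1 -0.1 -0.5] gap 0.0601 q [-0.32  0.56  0.43  2.03 -0.38  0.63  0.12]
shift cm [ 2.69 -0.8   7.43] yaw -0.0085 alt 3.133
```

View pics/w5c.png

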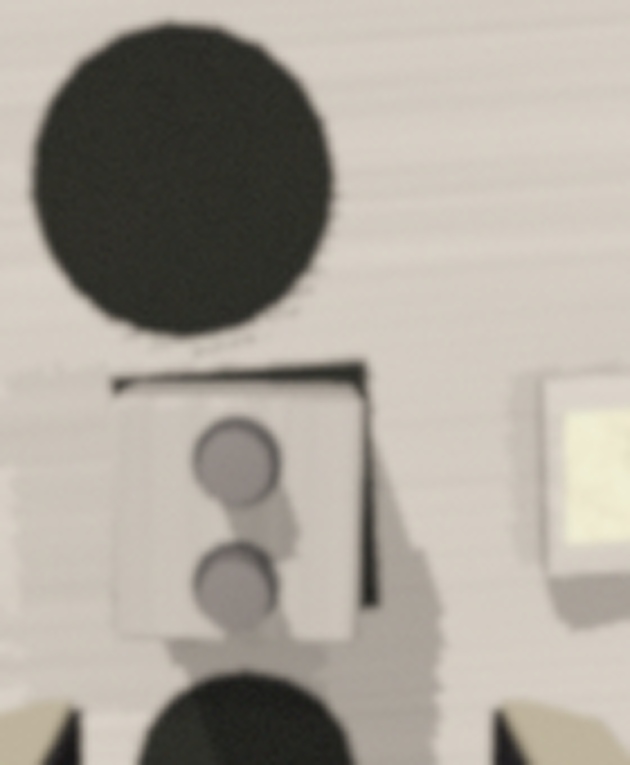

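```bash
python3 - <<'E'
from h import *
d=load('w5')
def f(c): return (np.array(c).reshape(-1,2)+.5)/4.5-.5+[190,60]
B=onz(d,f([(113,391),(363,390),(354,638),(118,638)]),.064)
print(B.round(4),B.mean(0),np.linalg.norm(B-np.roll(B,-1,0),axis=1).round(4))
for i,j in((0,1),(3,2)): e=B[j]-B[i];print(np.arctan2(e[1],e[0]))
for i,j in((3,0),(2,1)): e=B[j]-B[i];print(np.arctan2(-e[0],e[1]))
go(.485,.0215,.050,-.235)
E
```

```text
[[ 0.4696  0.0498  0.064 ]
 [ 0.511   0.0399  0.064 ]
 [ 0.4997 -0.0025  0.064 ]
 [ 0.4588  0.0075  0.064 ]] [0.48477091 0.02366208 0.064     ] [0.0425 0.0438 0.0421 0.0436]
-0.23496074228514957
-0.2382489791870593
-0.25182412254721787
-0.2599591790421685
t 15.08 grasp [ 0.4864 -0.0062  0.1242] tcpz 0.2912 jaw -0.2380 tilt [ 0.0006 -0.0007] F [ 1.  -0.1 -0.6] gap 0.0600 q [-0.32  0.56  0.43  2.03 -0.38  0.63  0.12]
shift cm [ 2.67 -0.79  7.42] yaw -0.003 alt 3.139
```

>>> move_arm(
  commands=[
    [0.8,-0.3,1,0],
    [1.8,-0.6,2.5,0],
    [2.6,-0.8,4.5,0],
    [2.8,-0.8,6.4,0],
    [2.8,-0.8,7.4,0],
  ],
)

```text
time: 15.5
tool_pos: [0.4847, 0.0244, 0.2153]
orientation: [0.785, 0.619, -0.001, -0.001]
ft_force: [0.2, -0.4, -1.1]
finger_gap: 0.0597
```

>>> move_arm(
  commands=[
    [0,0,0,0],
    [0,0,0,0],
    [0,0,0,0],
    [0,0,0,0],
    [0,0,0,0],
  ],
)

```text
time: 15.92
tool_pos: [0.4853, 0.0238, 0.2178]
orientation: [0.785, 0.619, 0.001, 0.001]
ft_force: [-0.2, 0.2, -0.1]
finger_gap: 0.06
```

```bash
python3 -c "
from h import *
go(.485,.0222,.050,-.238)
"
```

```text
t 15.92 grasp [0.4856 0.0237 0.0508] tcpz 0.2178 jaw -0.2355 tilt [ 0.0019 -0.    ] F [-0.2  0.2 -0.1] gap 0.0600 q [-0.31  0.68  0.32  2.08 -0.48  0.45  0.15]
shift cm [-0.16 -0.03  0.08] yaw 0.0025 alt -3.139
```

>>> move_arm(
  commands=[
    [-0.1,0,0,0],
    [-0.1,0,0,0],
    [-0.1,0,0,0],
    [-0.1,0,0,0],
    [-0.1,0,0,0],
  ],
  claw=3.8,
  squeeze=25,
)

```text
time: 16.33
tool_pos: [0.4848, 0.023, 0.2171]
orientation: [0.785, 0.619, 0.0, 0.0]
ft_force: [-0.7, 0.1, 3.4]
finger_gap: 0.0434
```

>>> move_arm(
  commands=[
    [0,0,-0.6,0],
    [0,0,-2,0],
    [0,0,-4.5,0],
    [0,0,-7.5,0],
    [0,0,-10,0],
  ],
)

```text
time: 16.75
tool_pos: [0.4845, 0.0231, 0.3182]
orientation: [0.785, 0.619, -0.0, -0.0]
ft_force: [0.5, -0.0, -0.8]
finger_gap: 0.0437
```

```bash
python3 -c "
from h import *
go(.384,-.346,.15,-1.484)
"
```

```text
t 16.75 grasp [0.4843 0.023  0.1512] tcpz 0.3182 jaw -0.2351 tilt [-0.0009 -0.0003] F [ 0.5 -0.  -0.8] gap 0.0437 q [-0.41  0.52  0.47  2.   -0.36  0.7   0.04]
shift cm [-38.22  -1.16   0.14] yaw 1.2489 alt -1.893
```

>>> move_arm(
  commands=[
    [-2,-0.1,0,0.08],
    [-5,-0.2,0,0.2],
    [-8.5,-0.3,0,0.32],
    [-12,-0.4,0,0.44],
    [-16,-0.5,0,0.56],
  ],
)

```text
time: 17.17
tool_pos: [0.4416, -0.132, 0.3164]
orientation: [0.927, 0.376, -0.0, -0.001]
ft_force: [1.0, 0.2, -2.1]
finger_gap: 0.0439
```

```bash
python3 -c "
from h import *
go(.384,-.346,.15,-1.484)
"
```

```text
t 17.17 grasp [ 0.4414 -0.1318  0.1494] tcpz 0.3164 jaw -0.8001 tilt [-0.0013  0.001 ] F [ 1.   0.2 -2.1] gap 0.0439 q [-0.18  0.52  0.62  2.07 -0.47  0.69 -0.06]
shift cm [-19.04  11.37  -0.08] yaw 0.6839 alt -2.458
```

>>> move_arm(
  commands=[
    [-3.4,2,0,0.12],
    [-6.8,4.1,0,0.24],
    [-10.2,6.1,0,0.36],
    [-13.6,8.2,0,0.48],
    [-16.6,10,0,0.6],
  ],
)

```text
time: 17.58
tool_pos: [0.3922, -0.3215, 0.3166]
orientation: [0.997, 0.083, -0.001, 0.0]
ft_force: [0.7, 0.0, -2.0]
finger_gap: 0.044
```

```bash
python3 -c "
from h import *
go(.384,-.346,.07,-1.484)
"
```

```text
t 17.58 grasp [ 0.3921 -0.3215  0.1496] tcpz 0.3166 jaw -1.4043 tilt [-0.0011 -0.0004] F [ 0.7  0.  -2. ] gap 0.0440 q [ 0.16  0.62  0.76  1.95 -0.59  0.8  -0.16]
shift cm [-1.19  2.28  7.96] yaw 0.0797 alt -3.062
```

>>> move_arm(
  commands=[
    [-0.6,1.2,1,0.08],
    [-1.1,2,3,0.08],
    [-1.1,2,5.5,0.08],
    [-1.1,2,7.3,0.08],
    [-1.1,2,8,0.08],
  ],
)

```text
time: 18.0
tool_pos: [0.3854, -0.34, 0.234]
orientation: [0.999, 0.047, -0.002, -0.002]
ft_force: [-0.2, 0.0, -2.2]
finger_gap: 0.0438
```

>>> move_arm(
  commands=[
    [0,0,1,0],
    [0,0,2,0],
    [0,0,3,0],
    [0,0,3.6,0],
    [0,0,3.6,0],
  ],
)

```text
time: 18.42
tool_pos: [0.3868, -0.3403, 0.1999]
orientation: [0.999, 0.048, -0.001, -0.001]
ft_force: [-0.4, 0.3, -2.0]
finger_gap: 0.0439
```

>>> move_arm(
  commands=[
    [0,0,0,0],
    [0,0,0,0],
    [0,0,0,0],
    [0,0,0,0],
    [0,0,0,0],
  ],
)

```text
time: 18.83
tool_pos: [0.387, -0.3406, 0.2013]
orientation: [0.999, 0.048, 0.0, 0.0]
ft_force: [0.6, 0.2, -2.5]
finger_gap: 0.0437
```

```bash
python3 -c "
from h import *
go(.384,-.346,.0255,-1.484)
"
```

```text
t 18.83 grasp [ 0.3871 -0.3407  0.0343] tcpz 0.2013 jaw -1.4748 tilt [ 0.0006 -0.0005] F [ 0.6  0.2 -2.5] gap 0.0437 q [ 0.31  0.79  0.58  2.01 -0.8   0.58 -0.02]
shift cm [-0.36  0.49  0.88] yaw 0.0092 alt -3.132
```

>>> move_arm(
  commands=[
    [0,0.2,0.3,0],
    [0,0.3,0.6,0],
    [0,0.3,0.8,0],
    [0,0.3,0.85,0],
    [0,0.3,0.85,0],
  ],
)

```text
time: 19.25
tool_pos: [0.3871, -0.3437, 0.1922]
orientation: [0.999, 0.048, -0.0, -0.0]
ft_force: [-0.2, -0.1, -1.7]
finger_gap: 0.0439
```

>>> move_arm(
  commands=[
    [0,0,0.05,0],
    [0,0,0.05,0],
    [0,0,0.05,0],
    [0,0,0.05,0],
    [0,0,0.05,0],
  ],
)

```text
time: 19.67
tool_pos: [0.387, -0.3436, 0.1921]
orientation: [0.999, 0.048, 0.0, 0.0]
ft_force: [-0.4, 1.1, 3.9]
finger_gap: 0.0438
```

```bash
python3 -c "
from h import *
go(.384,-.346,.0255,-1.484)
"
```

```text
t 19.67 grasp [ 0.387  -0.3436  0.0251] tcpz 0.1921 jaw -1.4751 tilt [ 0.     -0.0001] F [-0.4  1.1  3.9] gap 0.0438 q [ 0.33  0.81  0.56  2.01 -0.81  0.56 -0.01]
shift cm [-0.32  0.21 -0.04] yaw 0.0089 alt -3.133
```

>>> move_arm(
  commands=[
    [0,0,0,0],
    [0,0,0,0],
    [0,0,0,0],
    [0,0,0,0],
    [0,0,0,0],
  ],
  claw=7,
)

```text
time: 20.08
tool_pos: [0.3872, -0.3436, 0.1917]
orientation: [0.999, 0.048, -0.0, 0.0]
ft_force: [0.1, -0.2, -0.4]
finger_gap: 0.069
```

>>> move_arm(
  commands=[
    [0,0,-1,0],
    [0,0,-3,0],
    [0,0,-6.5,0],
    [0,0,-10.5,0],
    [0,0,-14.5,0],
  ],
)

```text
time: 20.5
tool_pos: [0.3867, -0.3433, 0.3387]
orientation: [0.999, 0.047, -0.001, -0.0]
ft_force: [0.5, -1.3, -1.1]
finger_gap: 0.0698
```

```bash
python3 - <<'E'
from h import *
go(.55,.01,.19,-1.727)
d=load('top0'); print('knob top0',onz(d,[((343.5)/5-.5+185,222.5/5-.5+140)],.075))
d=load('w1'); print(onz(d,[(569.5/3-.5+130,290.5/3-.5)],.075))
d=load('w4'); print(onz(d,[(576.5/2.8-.5+190,325.5/2.8-.5)],.075))
snap('top','top3');crop('top3',185,140,425,290,3,'top3c')
snap('wrist','w6')
E
```

```text
t 20.50 grasp [ 0.3864 -0.3432  0.1717] tcpz 0.3387 jaw -1.4758 tilt [-0.0017  0.0006] F [ 0.5 -1.3 -1.1] gap 0.0698 q [ 0.17  0.61  0.8   1.9  -0.57  0.87 -0.21]
shift cm [ 19.63 -33.61  -1.84] yaw 0.2512 alt -2.89
knob top0 [[0.58673014 0.00478962 0.075     ]]
[[0.58580081 0.00482292 0.075     ]]
[[0.58636666 0.00411614 0.075     ]]
```

View pics/top3c.png

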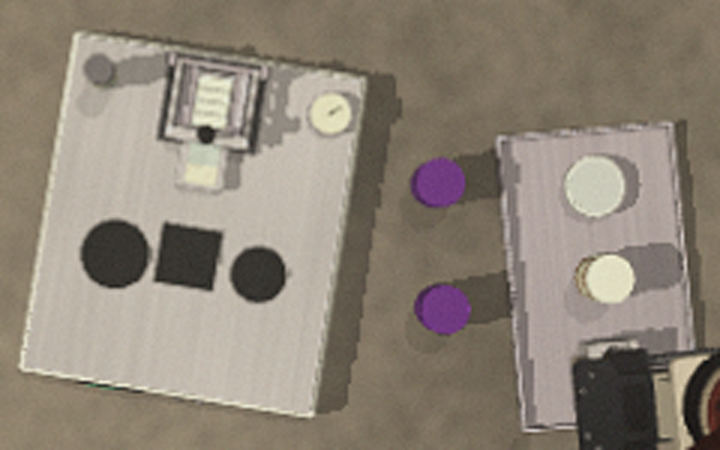

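View pics/w6.png

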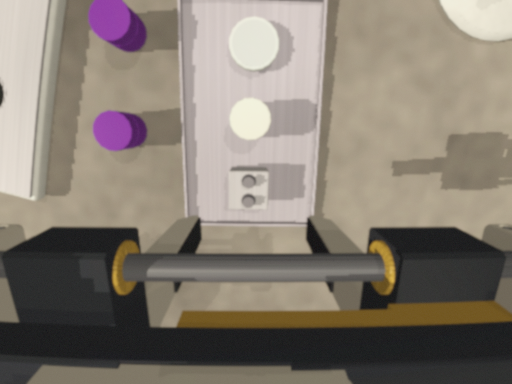

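All three things stand upright in the tray: dish (254,44), pot (250,119) and block (248,190) in the wrist view. The three mats are bare in the top view. Three views put the knob at (0.586, 0.0046).

```bash
python3 - <<'E'
from h import *
d=load('top3'); g=cv2.cvtColor(d['pixels'],cv2.COLOR_RGB2GRAY)
m=(g<85).astype(np.uint8); m[:, :205]=0; m[:,290:]=0; m[:205]=0; m[245:]=0
n,l,s,c=cv2.connectedComponentsWithStats(m)
for i in range(1,n):
    if s[i,4]>60:
        M=cv2.dilate((l==i).astype(np.uint8),np.ones((3,3)))
        w=np.clip(130-g.astype(float),0,90)*M
        v,u=np.mgrid[:384,:512]; cc=((u*w).sum()/w.sum(),(v*w).sum()/w.sum())
        print(s[i],cc,onz(d,[cc],.028).round(4))
        if i and abs(cc[0]-247)<6:
            r=cv2.minAreaRect(np.argwhere(l==i)[:,::-1].astype(np.float32)); b=onz(d,cv2.boxPoints(r),.028); e=np.diff(b,axis=0)[:2]; print('angles',np.arctan2(e[:,1],e[:,0]),np.linalg.norm(e,axis=1))
crop('top3',205,205,290,245,9,'top3m')
E
```

```text
[212 214  22  22 390] (np.float64(222.92950926226845), np.float64(224.31384465388365)) [[0.4872 0.084  0.028 ]]
[237 214  22  23 372] (np.float64(247.27054456288528), np.float64(225.18094200183904)) [[0.4846 0.0213 0.028 ]]
angles [-0.18518551 -1.75707253] [0.04962779 0.0494741 ]
[262 223  18  18 254] (np.float64(270.7528587053793), np.float64(231.10420602565378)) [[ 0.469  -0.0389  0.028 ]]
```

View pics/top3m.png

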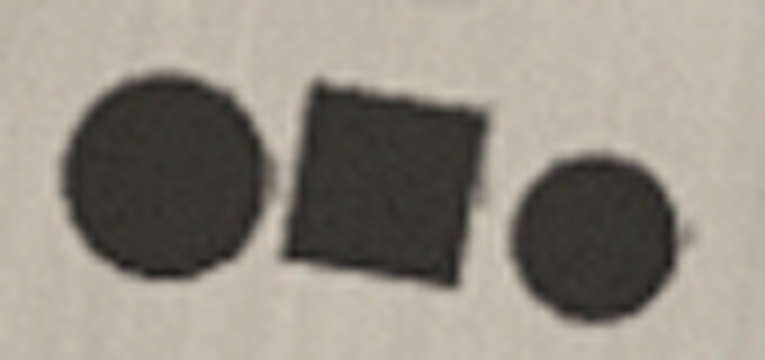

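>>> move_arm(
  commands=[
    [2,-3.5,0,0.02],
    [4.2,-7.1,0,0.05],
    [6.3,-10.7,0,0.09],
    [8.4,-14.3,-0.5,0.13],
    [10.5,-18,-1,0.17],
  ],
  claw=4,
)

```text
time: 21.02
tool_pos: [0.4738, -0.1542, 0.3464]
orientation: [0.999, -0.038, -0.001, -0.0]
ft_force: [0.9, -0.6, -0.6]
finger_gap: 0.0424
```

```bash
python3 -c "
from h import *
go(.5863,.0046,.15,-1.732)"
```

```text
t 21.02 grasp [ 0.4736 -0.154   0.1794] tcpz 0.3464 jaw -1.6476 tilt [-0.0012  0.0007] F [ 0.9 -0.6 -0.6] gap 0.0424 q [-0.31  0.61  0.91  1.95 -0.61  0.9  -0.73]
shift cm [ 10.02 -16.68   2.94] yaw 0.0844 alt -3.057
```

>>> move_arm(
  commands=[
    [2,-3.4,0,0.03],
    [4,-6.8,0,0.06],
    [6,-10.2,0,0.08],
    [8,-13.6,0.5,0.084],
    [9.8,-16.4,1.5,0.084],
  ],
)

```text
time: 21.43
tool_pos: [0.5848, 0.0034, 0.3318]
orientation: [0.997, -0.078, 0.001, -0.001]
ft_force: [0.2, 0.4, 0.1]
finger_gap: 0.0398
```

>>> move_arm(
  commands=[
    [0,0,0,0],
    [0,0,0,0],
    [0,0,0,0],
    [0,0,0,0],
    [0,0,0,0],
  ],
)

```text
time: 21.85
tool_pos: [0.5828, -0.0018, 0.3322]
orientation: [0.997, -0.081, 0.0, 0.0]
ft_force: [0.7, 0.0, -0.4]
finger_gap: 0.0402
```

```bash
python3 -c "
from h import *
go(.5863,.0046,.077,-1.732);snap('wrist','w7');snap('scene','s1');crop('s1',170,60,400,265,3,'s1c')"
```

```text
t 21.85 grasp [ 0.5828 -0.0019  0.1652] tcpz 0.3322 jaw -1.7326 tilt [ 0.0004 -0.0004] F [ 0.7  0.  -0.4] gap 0.0402 q [-0.56  0.76  0.92  1.73 -0.69  1.01 -1.12]
shift cm [ 0.23 -0.7   8.82] yaw -0.0006 alt 3.141
```

View pics/w7.png

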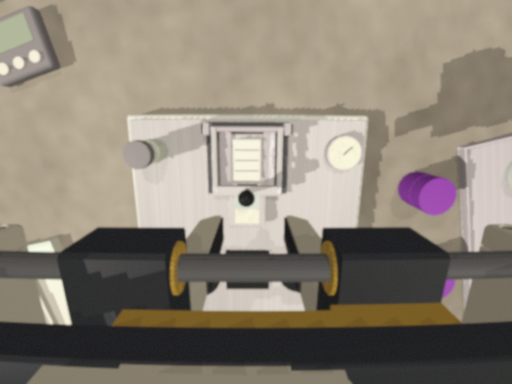

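View pics/s1c.png

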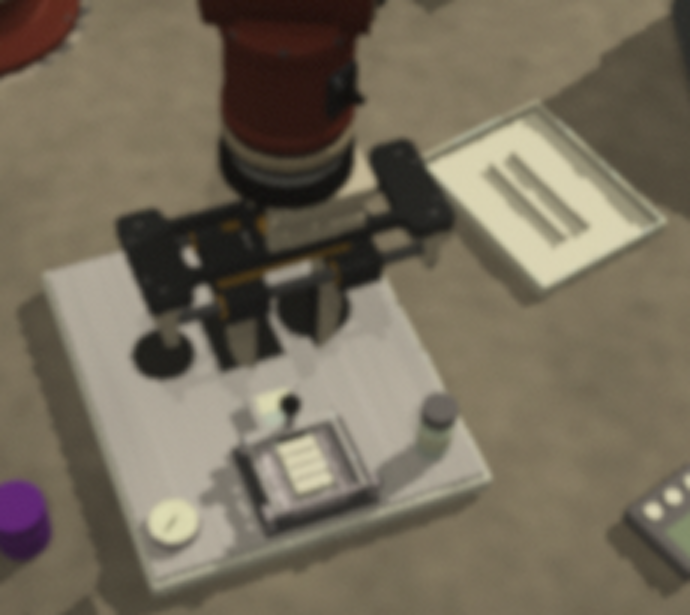

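```bash
python3 -c "
from h import *
crop('w7',190,110,310,230,5,'w7c')"
```

```text
(no output)
```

View pics/w7c.png

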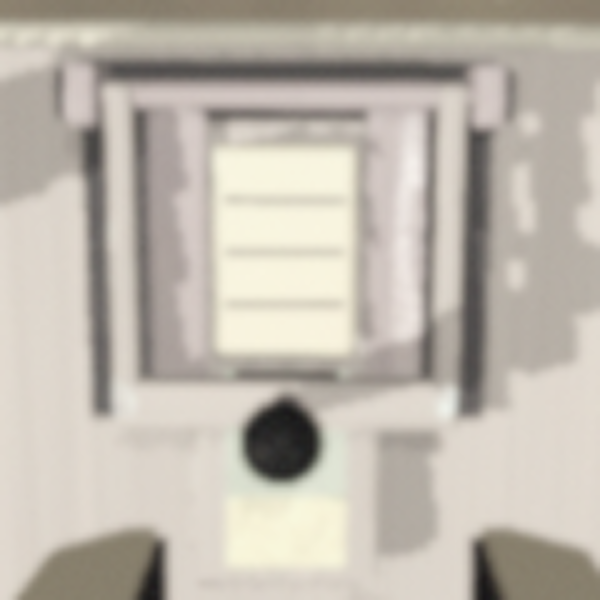

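>>> move_arm(
  commands=[
    [0.1,-0.4,1.5,0],
    [0.2,-0.7,3.5,0],
    [0.2,-0.7,5.5,0],
    [0.2,-0.7,7,0],
    [0.2,-0.7,7.7,0],
  ],
)

```text
time: 22.37
tool_pos: [0.5857, 0.0073, 0.2515]
orientation: [0.997, -0.079, -0.002, -0.0]
ft_force: [-0.6, 0.2, 1.0]
finger_gap: 0.04
```

>>> move_arm(
  commands=[
    [0,0,0.3,0],
    [0,0,0.7,0],
    [0,0,0.7,0],
    [0,0,0.7,0],
    [0,0,0.7,0],
  ],
)

```text
time: 22.78
tool_pos: [0.5869, 0.0065, 0.2484]
orientation: [0.997, -0.079, 0.001, -0.0]
ft_force: [-0.8, -0.3, 0.2]
finger_gap: 0.04
```

```bash
python3 -c "
from h import *
go(.5863,.0046,.078,-1.732)
d=load('w7')
f=lambda c:(np.array(c,float).reshape(-1,2)+.5)/5-.5+[190,110]
print(onz(d,f([(282,441)]),.075))"
```

```text
t 22.78 grasp [0.5871 0.0065 0.0814] tcpz 0.2484 jaw -1.7290 tilt [ 0.0015 -0.0001] F [-0.8 -0.3  0.2] gap 0.0400 q [-0.52  0.86  0.82  1.79 -0.81  0.87 -1.04]
shift cm [-0.05  0.2   0.34] yaw 0.003 alt -3.139
[[0.58589687 0.00412767 0.075     ]]
```

>>> move_arm(
  commands=[
    [0,0.2,0.3,0],
    [0,0.2,0.3,0],
    [0,0.2,0.3,0],
    [0,0.2,0.3,0],
    [0,0.2,0.3,0],
  ],
)

```text
time: 23.2
tool_pos: [0.5863, 0.0047, 0.2447]
orientation: [0.997, -0.079, 0.0, -0.0]
ft_force: [0.6, -0.0, 0.4]
finger_gap: 0.0402
```

>>> move_arm(
  commands=[
    [0,0,0,0],
    [0,0,0,0],
    [0,0,0,0],
    [0,0,0,0],
    [0,0,0,0],
  ],
  claw=1.2,
  squeeze=10,
)

```text
time: 23.62
tool_pos: [0.5862, 0.0045, 0.2447]
orientation: [0.997, -0.079, 0.0, 0.0]
ft_force: [0.6, -0.4, -0.8]
finger_gap: 0.0155
```

```bash
python3 -c "
from h import *
go(.5863,.0046,.078,-1.732)
d=load('w7')
f=lambda c:(np.array(c,float).reshape(-1,2)+.5)/5-.5+[190,110]
print(onz(d,f([(212,145),(215,354),(356,145),(353,354),(212,250),(356,250)]),.045))
a=np.arange(0,1.21,.1); x=-62*np.cos(a)+32*np.sin(a); z=62*np.sin(a)+32*np.cos(a)
for i in range(len(a)): print(a[i].round(1),(x[i]-x[0]).round(1),(z[i]-z[0]).round(1))
"
```

```text
t 23.62 grasp [0.5862 0.0044 0.0777] tcpz 0.2447 jaw -1.7291 tilt [ 0.     -0.0005] F [ 0.6 -0.4 -0.8] gap 0.0155 q [-0.51  0.86  0.81  1.79 -0.81  0.86 -1.03]
shift cm [ 0.   -0.02 -0.03] yaw 0.0029 alt -3.139
[[ 0.63954472  0.00976684  0.045     ]
 [ 0.59827654  0.01664984  0.045     ]
 [ 0.63498452 -0.01812897  0.045     ]
 [ 0.59375361 -0.01106523  0.045     ]
 [ 0.61922224  0.01345592  0.045     ]
 [ 0.61458462 -0.01493757  0.045     ]]
0.0 0.0 0.0
0.1 3.5 6.0
0.2 7.6 11.7
0.3 12.2 16.9
0.4 17.4 21.6
0.5 22.9 25.8
0.6 28.9 29.4
0.7 35.2 32.4
0.8 41.8 34.8
0.9 48.5 36.5
1.0 55.4 37.5
1.1 62.4 37.8
1.2 69.4 37.4
```

>>> move_arm(
  commands=[
    [0.17,0,-0.3,0],
    [0.35,0,-0.6,0],
    [0.76,0,-1.17,0],
    [1.22,0,-1.69,0],
    [1.74,0,-2.16,0],
  ],
)

```text
time: 24.03
tool_pos: [0.6036, 0.0016, 0.2668]
orientation: [0.997, -0.079, -0.0, 0.0]
ft_force: [-0.2, -1.4, -2.4]
finger_gap: 0.0152
```

>>> move_arm(
  commands=[
    [0.55,0,-0.42,0],
    [1.15,0,-0.78,0],
    [1.78,0,-1.08,0],
    [2.44,0,-1.32,0],
    [3.11,0,-1.49,0],
  ],
)

```text
time: 24.45
tool_pos: [0.6347, -0.0035, 0.2817]
orientation: [0.997, -0.079, -0.0, 0.0]
ft_force: [-2.5, -2.8, -1.5]
finger_gap: 0.0149
```

>>> move_arm(
  commands=[
    [0.69,0,-0.1,0],
    [1.3,0,-0.13,0],
    [1.74,0,-0.12,0],
    [1.74,0,-0.12,0],
    [1.74,0,-0.12,0],
  ],
)

```text
time: 24.87
tool_pos: [0.6521, -0.0063, 0.2828]
orientation: [0.997, -0.079, 0.001, 0.001]
ft_force: [-0.2, -4.9, 1.4]
finger_gap: 0.0153
```

```bash
python3 -c "
from h import *
state();snap('scene','s2');crop('s2',200,100,360,265,4,'s2c')"
```

```text
t 24.87 grasp [ 0.6526 -0.0066  0.1158] tcpz 0.2828 jaw -1.7292 tilt [ 0.0028 -0.0018] F [-0.2 -4.9  1.4] gap 0.0153 q [-0.47  0.9   0.85  1.57 -0.75  1.03 -1.13]
```

View pics/s2c.png

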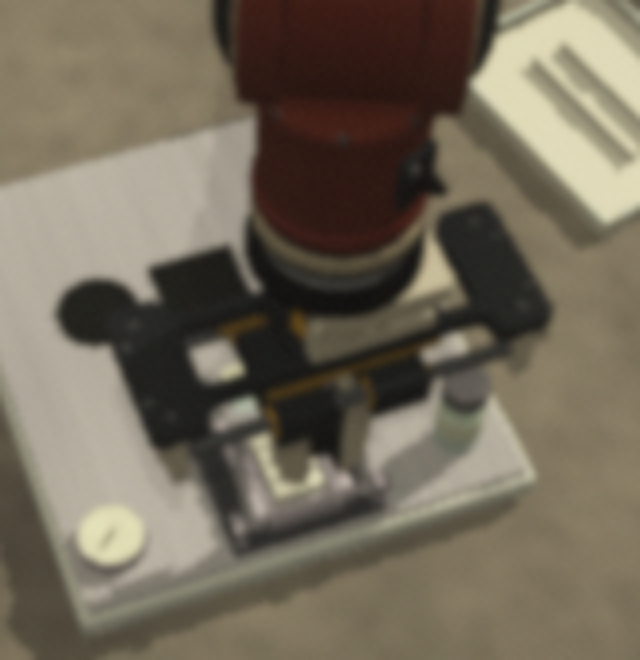

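>>> move_arm(
  commands=[
    [0,0,0,0],
    [0,0,0,0],
    [0,0,0,0],
    [0,0,0,0],
    [0,0,0,0],
  ],
  claw=3,
)

```text
time: 25.33
tool_pos: [0.6513, -0.0047, 0.282]
orientation: [0.997, -0.079, -0.0, -0.001]
ft_force: [0.6, -0.1, -0.5]
finger_gap: 0.0298
```

>>> move_arm(
  commands=[
    [0,0,-0.6,0],
    [0,0,-2,0],
    [0,0,-4,0],
    [0,0,-6.5,0],
    [0,0,-9,0],
  ],
)

```text
time: 25.75
tool_pos: [0.6512, -0.0058, 0.3744]
orientation: [0.997, -0.079, 0.0, 0.0]
ft_force: [0.9, -0.6, 0.5]
finger_gap: 0.0298
```

```bash
python3 -c "
from h import *
go(.53,.013,.20,-1.732)"
```

```text
t 25.75 grasp [ 0.6513 -0.0058  0.2074] tcpz 0.3744 jaw -1.7293 tilt [ 0.0003 -0.0003] F [ 0.9 -0.6  0.5] gap 0.0298 q [-0.49  0.8   0.92  1.48 -0.66  1.19 -1.2 ]
shift cm [-12.27   0.06   0.74] yaw 0.0027 alt -3.139
```

```bash
python3 -c "
from h import *
go(.5617,.0082,.12,-1.732)"
```

```text
t 25.75 grasp [ 0.6513 -0.0058  0.2074] tcpz 0.3744 jaw -1.7293 tilt [ 0.0003 -0.0003] F [ 0.9 -0.6  0.5] gap 0.0298 q [-0.49  0.8   0.92  1.48 -0.66  1.19 -1.2 ]
shift cm [-9.07  0.03  8.74] yaw 0.0027 alt -3.139
```

>>> move_arm(
  commands=[
    [-1.5,0,0,0],
    [-3.5,0,0,0],
    [-5.5,0,0,0],
    [-8,0,1,0],
    [-9,0,3,0],
  ],
  claw=6,
)

```text
time: 26.17
tool_pos: [0.5609, 0.0079, 0.3455]
orientation: [0.997, -0.079, 0.002, -0.001]
ft_force: [0.2, 0.4, 0.1]
finger_gap: 0.0576
```

>>> move_arm(
  commands=[
    [0,0,2,0],
    [0,0,4,0],
    [0,0,5,0],
    [0,0,5,0],
    [0,0,5,0],
  ],
)

```text
time: 26.58
tool_pos: [0.5629, 0.0082, 0.2931]
orientation: [0.997, -0.079, 0.0, 0.0]
ft_force: [-0.2, 0.6, 0.0]
finger_gap: 0.06
```

```bash
python3 -c "
from h import *
go(.5617,.0082,.0485,-1.732); snap('wrist','w8');snap('scene','s3');crop('s3',200,100,360,265,4,'s3c')"
```

```text
t 26.58 grasp [0.563  0.0082 0.1261] tcpz 0.2931 jaw -1.7292 tilt [ 0.0009 -0.0003] F [-0.2  0.6  0. ] gap 0.0600 q [-0.57  0.77  0.87  1.82 -0.75  0.91 -1.07]
shift cm [-0.14  0.02  7.76] yaw 0.0028 alt -3.139
```

View pics/w8.png

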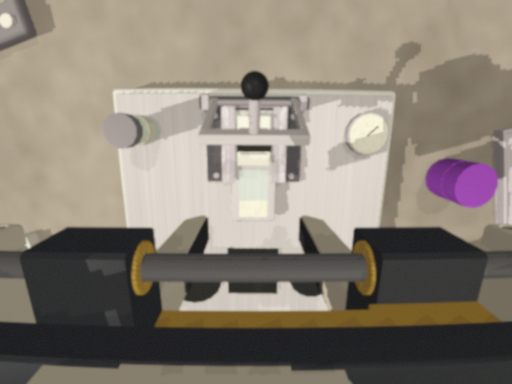

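View pics/s3c.png

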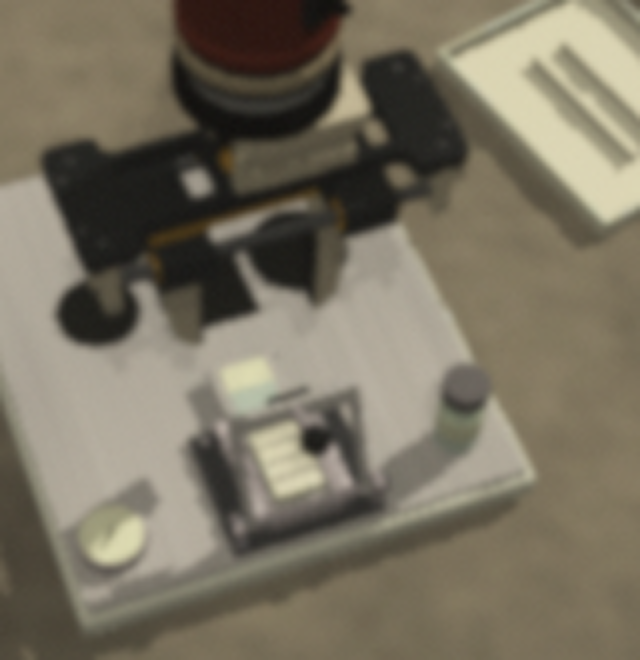

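```bash
python3 -c "
from h import *
crop('w8',190,130,320,230,6,'w8c')"
```

```text
(no output)
```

View pics/w8c.png

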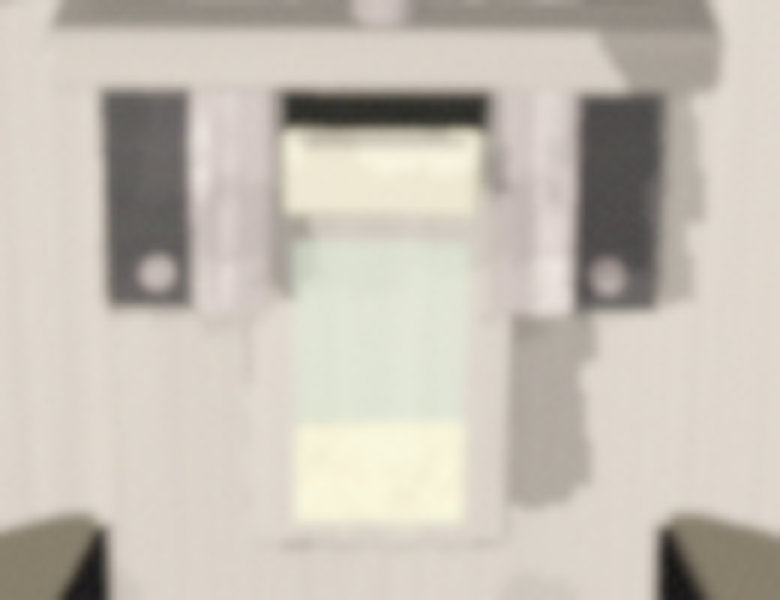

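```bash
python3 -c "
from h import *
d=load('w8')
f=lambda c:(np.array(c,float).reshape(-1,2)+.5)/6-.5+[190,130]
P=onz(d,f([(380,543),(381.5,240),(295,520),(466,520)]),.037); print(P.round(4)); e=P[1]-P[0];print(np.arctan2(e[1],e[0]))
P=onz(d,f([(157,273),(608,277)]),.031); e=P[0]-P[1];print('screws',P.round(4),np.arctan2(-e[0],e[1]))
ax=np.array([.987,-.16]);print('grip at', onz(d,f([(380,543)]),.037)[0,:2]+ax*.018)
go(.5617,.0082,.0485,-1.732)
"
```

```text
[[ 0.5442  0.0113  0.037 ]
 [ 0.591   0.0036  0.037 ]
 [ 0.55    0.0237  0.037 ]
 [ 0.5458 -0.0025  0.037 ]]
-0.16321260228550616
screws [[ 0.5905  0.0384  0.031 ]
 [ 0.579  -0.0296  0.031 ]] -0.16727380879413595
grip at [0.56193338 0.00840486]
t 26.68 grasp [0.5636 0.0079 0.1268] tcpz 0.2938 jaw -1.7292 tilt [ 0.0027 -0.0005] F [ 0.3  1.2 -0.5] gap 0.0601 q [-0.57  0.77  0.87  1.82 -0.75  0.91 -1.07]
shift cm [-0.21  0.    7.83] yaw 0.0028 alt -3.139
```

>>> move_arm(
  commands=[
    [-0.1,0,1.5,0.005],
    [-0.1,0,3.5,0.005],
    [-0.1,0,5.5,0.005],
    [-0.1,0,6.7,0.005],
    [-0.1,0,7,0.005],
  ],
)

```text
time: 27.1
tool_pos: [0.5613, 0.0088, 0.2213]
orientation: [0.997, -0.081, -0.001, -0.0]
ft_force: [0.1, 0.3, 0.2]
finger_gap: 0.0603
```

>>> move_arm(
  commands=[
    [0,0,0.2,0],
    [0,0,0.2,0],
    [0,0,0.2,0],
    [0,0,0.2,0],
    [0,0,0.2,0],
  ],
)

```text
time: 27.52
tool_pos: [0.5618, 0.0086, 0.2211]
orientation: [0.997, -0.081, 0.001, -0.0]
ft_force: [0.2, -0.2, 0.1]
finger_gap: 0.0595
```

```bash
python3 -c "
from h import *
go(.5617,.0082,.0485,-1.734)"
```

```text
t 27.52 grasp [0.562  0.0086 0.0541] tcpz 0.2211 jaw -1.7339 tilt [ 0.0014 -0.0001] F [ 0.2 -0.2  0.1] gap 0.0595 q [-0.51  0.86  0.78  1.87 -0.86  0.78 -0.99]
shift cm [-0.02  0.04  0.56] yaw 0.0001 alt -3.141
```

>>> move_arm(
  commands=[
    [0,0,0.3,0],
    [0,0,0.5,0],
    [0,0,0.5,0],
    [0,0,0.5,0],
    [0,0,0.5,0],
  ],
)

```text
time: 27.93
tool_pos: [0.5615, 0.0086, 0.2152]
orientation: [0.997, -0.082, -0.0, 0.0]
ft_force: [0.2, 0.1, 0.7]
finger_gap: 0.0601
```

>>> move_arm(
  commands=[
    [0,0,0,0],
    [0,0,0,0],
    [0,0,0,0],
    [0,0,0,0],
    [0,0,0,0],
  ],
  claw=3.4,
  squeeze=20,
)

```text
time: 28.35
tool_pos: [0.5615, 0.0087, 0.2154]
orientation: [0.997, -0.082, 0.0, 0.0]
ft_force: [-0.0, -0.4, 0.5]
finger_gap: 0.04
```

```bash
python3 -c "
from h import *
go(.5617,.0082,.0485,-1.734)"
```

```text
t 28.35 grasp [0.5615 0.0087 0.0484] tcpz 0.2154 jaw -1.7340 tilt [-0.     -0.0001] F [-0.  -0.4  0.5] gap 0.0400 q [-0.51  0.87  0.77  1.88 -0.87  0.77 -0.98]
shift cm [ 0.03  0.04 -0.01] yaw 0.0 alt -3.142
```

>>> move_arm(
  commands=[
    [-0.3,0,0,0],
    [-0.9,0,0,0],
    [-1.6,0,0,0],
    [-2.3,0,0,0],
    [-3,0,0,0],
  ],
)

```text
time: 28.77
tool_pos: [0.5309, 0.0137, 0.2153]
orientation: [0.997, -0.082, -0.0, -0.0]
ft_force: [-0.4, -0.1, 0.3]
finger_gap: 0.0397
```

```bash
python3 -c "
from h import *
state();snap('scene','s4');crop('s4',200,100,360,265,4,'s4c')"
```

```text
t 28.77 grasp [0.5308 0.0137 0.0483] tcpz 0.2153 jaw -1.7340 tilt [-0.0005  0.0001] F [-0.4 -0.1  0.3] gap 0.0397 q [-0.53  0.84  0.76  1.96 -0.89  0.72 -0.95]
```

View pics/s4c.png

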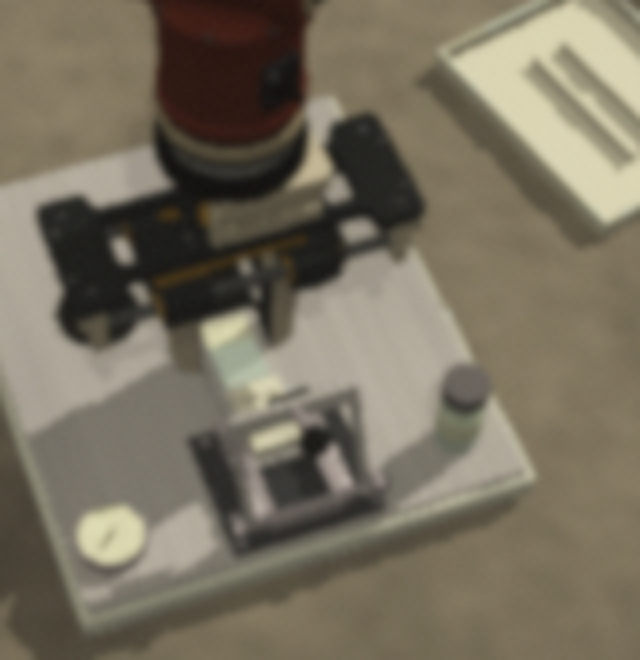

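>>> move_arm(
  commands=[
    [-1,0,0,0],
    [-2,0,0,0],
    [-3,0,0,0],
    [-4,0,0,0],
    [-5,0,0,0],
  ],
)

```text
time: 29.23
tool_pos: [0.4817, 0.0218, 0.2154]
orientation: [0.997, -0.081, -0.0, -0.0]
ft_force: [0.4, 0.3, -0.9]
finger_gap: 0.0396
```

>>> move_arm(
  commands=[
    [-0.3,0,-0.3,0],
    [-0.3,0,-1.3,0],
    [-0.3,0,-3,0],
    [-0.3,0,-5,0],
    [-0.3,0,-7,0],
  ],
)

```text
time: 29.65
tool_pos: [0.48, 0.0219, 0.2868]
orientation: [0.997, -0.082, 0.0, 0.0]
ft_force: [0.5, -0.3, 0.1]
finger_gap: 0.0394
```

```bash
python3 -c "
from h import *
go(.45,.33,.13,-1.52);snap('wrist','w9');snap('scene','s5');crop('s5',170,60,400,265,3,'s5c')"
```

```text
t 29.65 grasp [0.4801 0.0218 0.1198] tcpz 0.2868 jaw -1.7344 tilt [ 0.0004 -0.0008] F [ 0.5 -0.3  0.1] gap 0.0394 q [-0.65  0.68  0.88  2.05 -0.77  0.77 -1.02]
shift cm [ -7.99 -29.92  -1.04] yaw -0.2144 alt 2.927
```

View pics/w9.png

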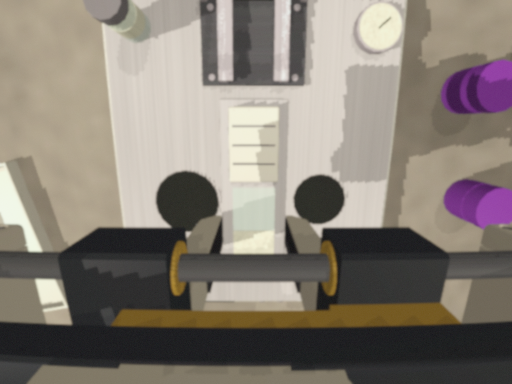

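View pics/s5c.png

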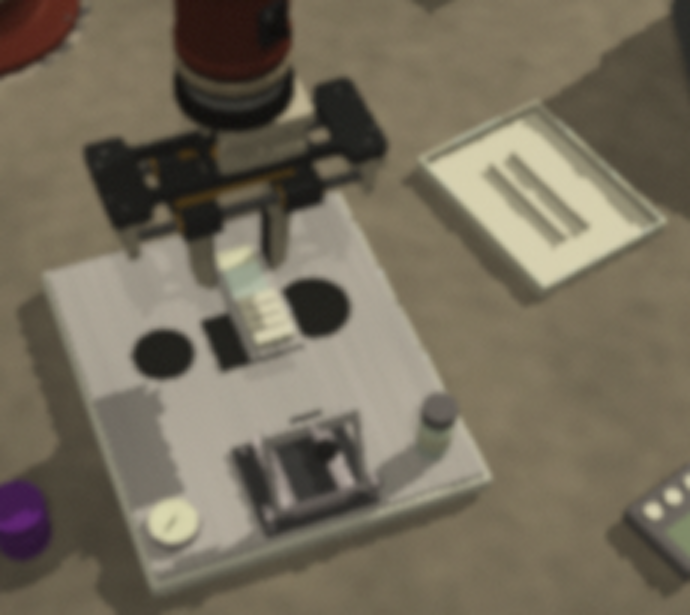

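```bash
python3 -c "
from h import *
d=load('w9'); C=cloud(d)
for uv in [(233,103),(277,103),(225,110),(284,110),(233,180),(277,180),(240,200),(265,200),(240,220)]: print(uv,C[uv[1],uv[0]].round(4))
crop('w9',190,80,320,230,4.5,'w9c')
go(.41,.18,.2,-1.52)"
```

```text
(233, 103) [0.5598 0.0202 0.1056]
(277, 103) [ 0.5557 -0.0047  0.106 ]
(225, 110) [0.5567 0.0253 0.1065]
(284, 110) [ 0.5512 -0.008   0.1067]
(233, 180) [0.5172 0.0273 0.1147]
(277, 180) [0.5131 0.0023 0.115 ]
(240, 200) [0.5024 0.0262 0.1057]
(265, 200) [0.5002 0.0109 0.107 ]
(240, 220) [0.4898 0.0284 0.1069]
t 29.75 grasp [0.4823 0.0214 0.1216] tcpz 0.2886 jaw -1.7340 tilt [ 0.0072 -0.0007] F [ 0.   0.3 -0.1] gap 0.0396 q [-0.65  0.68  0.88  2.05 -0.77  0.77 -1.02]
shift cm [ -9.65 -14.48  -7.91] yaw -0.214 alt 2.928
```

View pics/w9c.png

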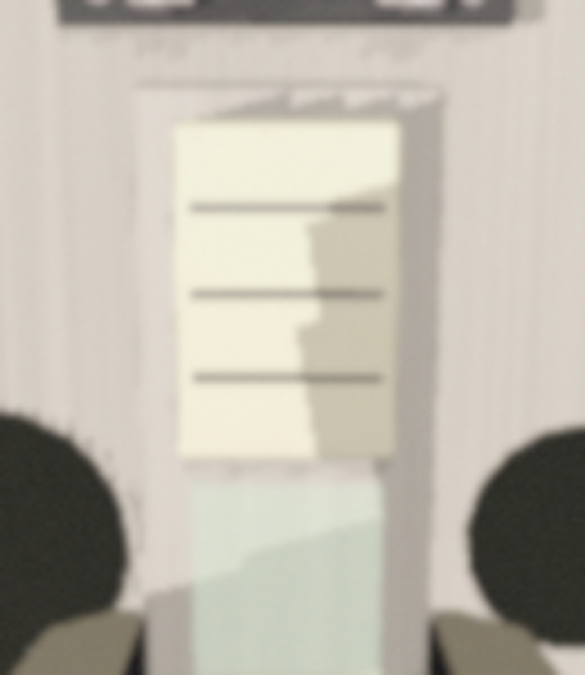

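```bash
python3 -c "
from h import *
d=load('w9')
f=lambda c:(np.array(c,float).reshape(-1,2)+.5)/4.5-.5+[190,80]
P=onz(d,f([(135,88),(443,90),(289,89),(287,467)]),.1085); print(P.round(4))
R=Rn.from_quat(d['q']).as_matrix(); g=d['tp']+R[:,2]*.167
print(((P-g)@R).round(4))"
```

```text
[[ 0.5628  0.0271  0.1085]
 [ 0.5563 -0.0108  0.1085]
 [ 0.5595  0.0081  0.1085]
 [ 0.512   0.0162  0.1085]]
[[ 0.0807 -0.0187  0.0114]
 [ 0.0805  0.0197  0.0114]
 [ 0.0806  0.0005  0.0114]
 [ 0.0324  0.0003  0.0114]]
```

>>> move_arm(
  commands=[
    [-1.3,-2,-1,-0.03],
    [-2.8,-4.2,-2.2,-0.08],
    [-4.6,-7,-3.8,-0.13],
    [-6.5,-10,-5.5,-0.18],
    [-8.5,-13,-7,-0.214],
  ],
)

```text
time: 30.17
tool_pos: [0.4165, 0.1652, 0.3561]
orientation: [1.0, 0.026, 0.0, 0.0]
ft_force: [0.6, 0.0, 0.5]
finger_gap: 0.0395
```

>>> move_arm(
  commands=[
    [-0.5,-1,-0.5,0],
    [-0.5,-1,-0.5,0],
    [-0.5,-1,-0.5,0],
    [-0.5,-1,-0.5,0],
    [-0.5,-1,-0.5,0],
  ],
)

```text
time: 30.58
tool_pos: [0.4118, 0.1724, 0.36]
orientation: [1.0, 0.024, -0.0, 0.001]
ft_force: [0.2, -0.3, -0.4]
finger_gap: 0.0395
```

```bash
python3 -c "
from h import *
state();snap('wrist','w10');state()"
```

```text
t 30.58 grasp [0.4118 0.1722 0.193 ] tcpz 0.3600 jaw -1.5235 tilt [-0.0001 -0.0012] F [ 0.2 -0.3 -0.4] gap 0.0395 q [-1.12  0.54  1.01  2.06 -0.6   0.87 -1.29]
t 30.63 grasp [0.4117 0.1723 0.193 ] tcpz 0.3600 jaw -1.5236 tilt [-0.0003 -0.0011] F [-0.1  0.2 -0.2] gap 0.0396 q [-1.12  0.54  1.01  2.06 -0.6   0.87 -1.29]
```

View pics/w10.png

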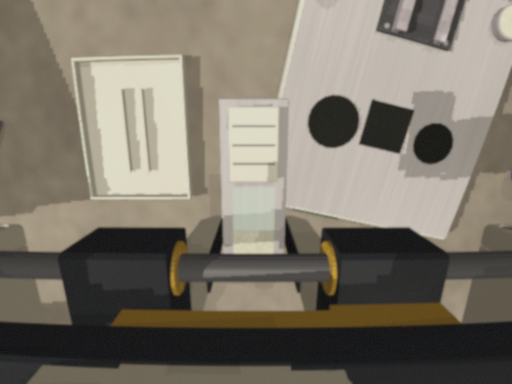

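```bash
python3 -c "
from h import *
crop('w10',60,45,210,210,4,'w10c');crop('w10',290,80,470,180,4.4,'w10m')"
```

```text
(no output)
```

View pics/w10c.png

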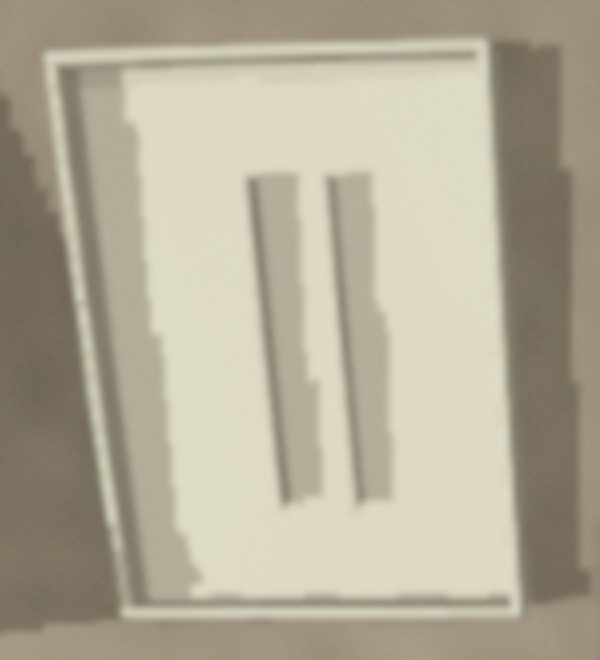

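View pics/w10m.png

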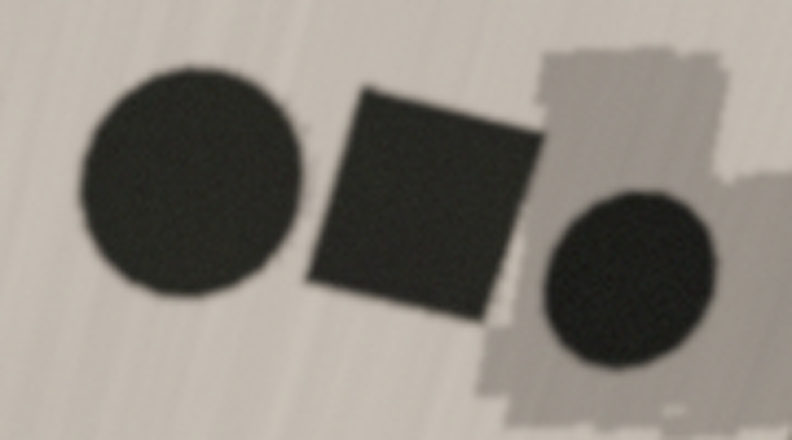

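```bash
python3 -c "
from h import *
d=load('w10')
f=lambda c:(np.array(c,float).reshape(-1,2)+.5)/4-.5+[60,45]
P=onz(d,f([(44,54),(487,40),(522,616),(122,616)]),.014); print('rim',P[:,:2].round(4).tolist(),P.mean(0).round(4),np.linalg.norm(P-np.roll(P,-1,0),axis=1).round(4))
e=P[0]+P[1]-P[2]-P[3];print('yaw',np.arctan2(e[1],e[0])); e=P[0]+P[3]-P[1]-P[2];print(np.arctan2(-e[0],e[1]))
Q=onz(d,f([(248,178),(282,505),(328,176),(356,505)]),.011);print('ribs',Q[:,:2].round(4).tolist(),Q.mean(0).round(4))
for i,j in((1,0),(3,2)): e=Q[j]-Q[i];print(np.linalg.norm(e),np.arctan2(e[1],e[0]))
print('gap',np.linalg.norm((Q[0]+Q[1]-Q[2]-Q[3])/2))
y=.047; print('centre from ribs',Q.mean(0)[:2]+.002*np.array([-np.sin(y),np.cos(y)]))
g=lambda c:(np.array(c,float).reshape(-1,2)+.5)/4.4-.5+[290,80]
B=onz(d,g([(362,87),(544,133),(482,322),(305,281)]),.028);print('blockmat',B.mean(0).round(4),np.linalg.norm(B-np.roll(B,-1,0),axis=1).round(4))
e=B[0]+B[1]-B[2]-B[3];print('yaw',np.arctan2(e[1],e[0])); e=B[0]+B[3]-B[1]-B[2];print(np.arctan2(-e[0],e[1]))
print('dishmat',onz(d,g([(192,182)]),.028),'potmat',onz(d,g([(631,279)]),.028))
"
```

```text
rim [[0.546, 0.3889], [0.553, 0.2598], [0.3848, 0.2506], [0.3785, 0.3802]] [0.4656 0.3199 0.014 ] [0.1293 0.1685 0.1298 0.1677]
yaw 0.0530753033197439
0.05125145488865663
ribs [[0.5136, 0.3317], [0.4164, 0.3268], [0.515, 0.3077], [0.4175, 0.3032]] [0.4656 0.3173 0.011 ]
0.0973583383026403 0.05037155767197425
0.09761489113751622 0.04632075130635417
gap 0.023769194633961946
centre from ribs [0.46552694 0.31933401]
blockmat [0.4851 0.0226 0.028 ] [0.0504 0.0501 0.0503 0.0502]
yaw -0.1652641426669814
-0.16327468663289457
dishmat [[0.48794431 0.08450685 0.028     ]] potmat [[ 0.46993846 -0.0371901   0.028     ]]
```

```bash
python3 -c "
from h import *
go(.4335,.3184,.08,-1.52)"
```

```text
t 30.63 grasp [0.4117 0.1723 0.193 ] tcpz 0.3600 jaw -1.5236 tilt [-0.0003 -0.0011] F [-0.1  0.2 -0.2] gap 0.0396 q [-1.12  0.54  1.01  2.06 -0.6   0.87 -1.29]
shift cm [  2.87 -14.51  11.29] yaw -0.0036 alt 3.138
```

>>> move_arm(
  commands=[
    [0.4,-2,0.5,0],
    [1,-5,2,0],
    [1.7,-8.5,4.5,-0.003],
    [2.4,-12,7,-0.003],
    [2.9,-14.5,9,-0.003],
  ],
)

```text
time: 31.05
tool_pos: [0.4338, 0.3215, 0.2686]
orientation: [1.0, 0.026, -0.0, -0.0]
ft_force: [-0.1, -0.1, 0.0]
finger_gap: 0.0396
```

>>> move_arm(
  commands=[
    [0,0,1,0],
    [0,0,2,0],
    [0,0,2,0],
    [0,0,2,0],
    [0,0,2,0],
  ],
)

```text
time: 31.47
tool_pos: [0.4338, 0.3184, 0.2514]
orientation: [1.0, 0.025, 0.001, -0.0]
ft_force: [0.1, 0.7, -0.3]
finger_gap: 0.0396
```

```bash
python3 -c "
from h import *
go(.4335,.3184,.04,-1.52)"
```

```text
t 31.47 grasp [0.434  0.3185 0.0844] tcpz 0.2514 jaw -1.5206 tilt [0.0015 0.0001] F [ 0.1  0.7 -0.3] gap 0.0396 q [-1.17  0.8   0.82  1.92 -0.83  0.8  -1.4 ]
shift cm [-0.06  0.    4.44] yaw -0.0006 alt 3.141
```

>>> move_arm(
  commands=[
    [0,0,1,0],
    [0,0,2.2,0],
    [0,0,3.4,0],
    [0,0,4.1,0],
    [0,0,4.4,0],
  ],
)

```text
time: 31.88
tool_pos: [0.4323, 0.3201, 0.2045]
orientation: [1.0, 0.027, -0.001, 0.001]
ft_force: [-0.6, 0.5, -0.8]
finger_gap: 0.0396
```

>>> move_arm(
  commands=[
    [0,0,0,0],
    [0,0,0,0],
    [0,0,0,0],
    [0,0,0,0],
    [0,0,0,0],
  ],
)

```text
time: 32.3
tool_pos: [0.4331, 0.3203, 0.2067]
orientation: [1.0, 0.027, 0.0, -0.0]
ft_force: [-0.5, 0.4, -0.3]
finger_gap: 0.0395
```

```bash
python3 -c "
from h import *
go(.4335,.3184,.029,-1.52); snap('wrist','w11');snap('scene','s6'); crop('s6',270,60,420,180,5,'s6c')"
```

```text
t 32.30 grasp [0.4332 0.3204 0.0397] tcpz 0.2067 jaw -1.5169 tilt [0.0007 0.0004] F [-0.5  0.4 -0.3] gap 0.0395 q [-1.13  0.86  0.75  1.95 -0.91  0.72 -1.33]
shift cm [0.02 0.2  1.07] yaw 0.0031 alt -3.138
```

View pics/w11.png

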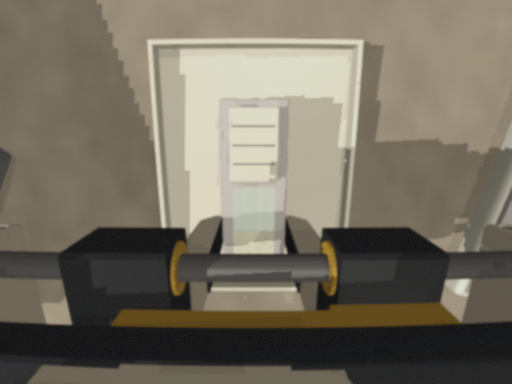

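View pics/s6c.png

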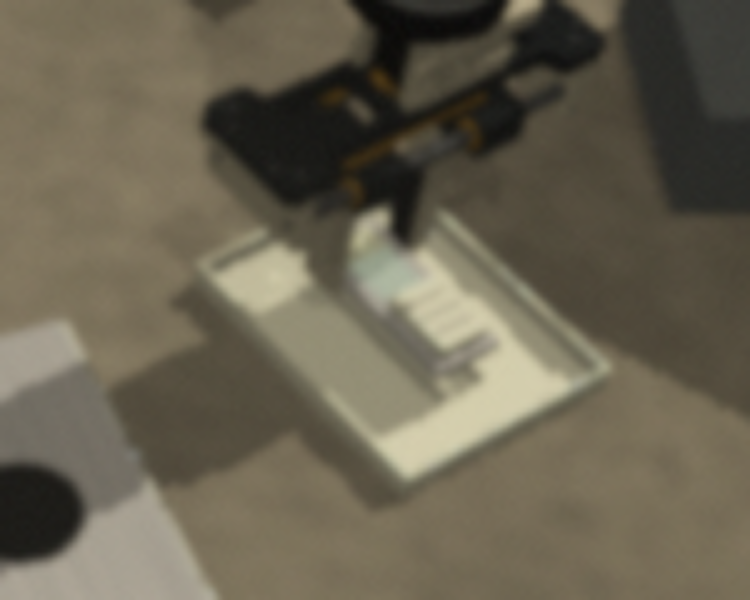

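```bash
python3 -c "
from h import *
crop('w11',140,30,370,235,3.3,'w11c')"
```

```text
(no output)
```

View pics/w11c.png

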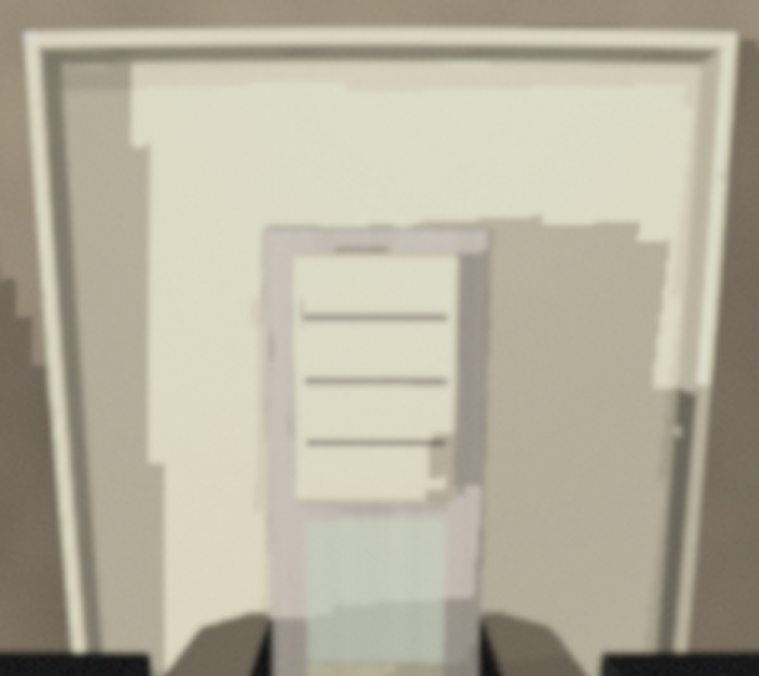

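```bash
python3 -c "
from h import *
d=load('w11')
f=lambda c:(np.array(c,float).reshape(-1,2)+.5)/3.3-.5+[140,30]
P=onz(d,f([(25,32),(738,32),(686,640),(75,640)]),.014);print('rim',P.round(4).tolist(),np.linalg.norm(P[0]-P[1]),np.linalg.norm(P[2]-P[3]))
M=(P[0]+P[1])/2; c=M[:2]-.085*np.array([np.cos(.05),np.sin(.05)]);print('tray centre',c,'midlow',(P[2]+P[3])/2, 'yaw far edge',np.arctan2(-(P[0]-P[1])[0],(P[0]-P[1])[1]))
z=.0397-.0114
Q=onz(d,f([(263,228),(490,230)]),z);m=Q.mean(0);print('carrier rear',m,np.linalg.norm(Q[0]-Q[1]),'centre',m[:2]-.05*np.array([np.cos(.053),np.sin(.053)]))
R=Rn.from_quat(d['q']).as_matrix(); g=d['tp']+R[:,2]*.167
print('rear in tool',((m-g)@R))
"
```

```text
rim [[0.5462, 0.3892, 0.014], [0.5531, 0.2615, 0.014], [0.4378, 0.2557, 0.014], [0.431, 0.3825, 0.014]] 0.12788266586015318 0.1270396384964954
tray centre [0.46473957 0.32107541] midlow [0.43439345 0.31910148 0.014     ] yaw far edge 0.05449258324404578
carrier rear [0.51386897 0.32430136 0.0283    ] 0.03862487727908143 centre [0.46393918 0.3216526 ]
rear in tool [0.0807856  0.00044716 0.0114746 ]
```

>>> move_arm(
  commands=[
    [0.05,0.05,0.3,0],
    [0.1,0.1,0.6,0.002],
    [0.1,0.1,0.9,0.002],
    [0.1,0.1,1.05,0.002],
    [0.1,0.1,1.05,0.002],
  ],
)

```text
time: 32.82
tool_pos: [0.4339, 0.3192, 0.1955]
orientation: [1.0, 0.026, -0.0, 0.0]
ft_force: [-0.3, 0.4, 0.1]
finger_gap: 0.0399
```

>>> move_arm(
  commands=[
    [0,0,0,0],
    [0,0,0,0],
    [0,0,0,0],
    [0,0,0,0],
    [0,0,0,0],
  ],
)

```text
time: 33.23
tool_pos: [0.434, 0.3193, 0.1958]
orientation: [1.0, 0.026, 0.0, 0.0]
ft_force: [-0.3, 0.4, -0.9]
finger_gap: 0.0395
```

```bash
python3 -c "
from h import *
go(.4342,.3190,.0284,-1.52)"
```

```text
t 33.23 grasp [0.434  0.3193 0.0288] tcpz 0.1958 jaw -1.5189 tilt [ 0. -0.] F [-0.3  0.4 -0.9] gap 0.0395 q [-1.12  0.87  0.73  1.95 -0.93  0.7  -1.32]
shift cm [0.02 0.03 0.04] yaw 0.0011 alt -3.141
```

>>> move_arm(
  commands=[
    [0,0,0.04,0],
    [0,0,0.04,0],
    [0,0,0.04,0],
    [0,0,0.04,0],
    [0,0,0.04,0],
  ],
)

```text
time: 33.65
tool_pos: [0.434, 0.3193, 0.1954]
orientation: [1.0, 0.026, 0.0, -0.0]
ft_force: [0.1, -0.6, -0.3]
finger_gap: 0.0396
```

>>> move_arm(
  commands=[
    [0,0,0,0],
    [0,0,0,0],
    [0,0,0,0],
    [0,0,0,0],
    [0,0,0,0],
  ],
  claw=6,
)

```text
time: 34.07
tool_pos: [0.434, 0.3193, 0.1954]
orientation: [1.0, 0.026, 0.0, 0.0]
ft_force: [0.1, -0.4, -0.5]
finger_gap: 0.0596
```

>>> move_arm(
  commands=[
    [0,0,-1,0],
    [0,0,-3,0],
    [0,0,-6.5,0],
    [0,0,-10.5,0],
    [0,0,-14.5,0],
  ],
)

```text
time: 34.48
tool_pos: [0.4337, 0.3189, 0.3423]
orientation: [1.0, 0.025, -0.0, 0.001]
ft_force: [0.2, 1.5, -0.1]
finger_gap: 0.0599
```

```bash
python3 -c "
from h import *
go(.384,-.34,.17,-1.48); snap('wrist','w12');crop('w12',160,60,350,230,4,'w12c')"
```

```text
t 34.48 grasp [0.4335 0.3186 0.1753] tcpz 0.3423 jaw -1.5200 tilt [-0.0008 -0.0013] F [ 0.2  1.5 -0.1] gap 0.0599 q [-1.25  0.69  0.95  1.84 -0.68  0.97 -1.52]
shift cm [-8.29 65.53  0.62] yaw -0.04 alt 3.102
```

View pics/w12c.png

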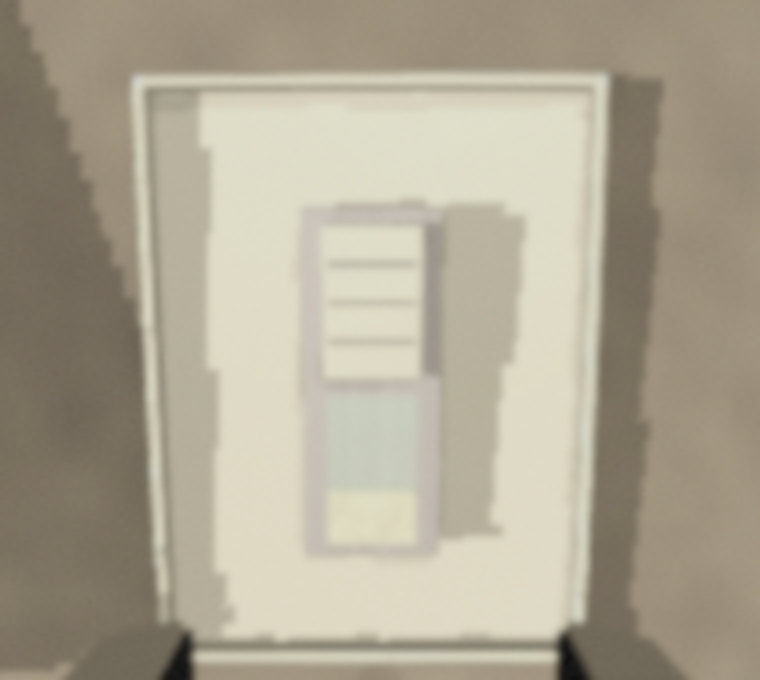

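```bash
python3 -c "
from h import *
d=load('w12')
f=lambda c:(np.array(c,float).reshape(-1,2)+.5)/4-.5+[160,60]
P=onz(d,f([(132,75),(608,75),(581,660),(163,660)]),.014);Q=onz(d,f([(301,206),(442,206),(438,554),(306,554)]),.017)
for A in(P,Q):
  e=A[0]+A[1]-A[2]-A[3];print(A.mean(0).round(4),np.linalg.norm(A-np.roll(A,-1,0),axis=1).round(4),np.arctan2(e[1],e[0]).round(4))
"
```

```text
[0.466  0.3209 0.014 ] [0.129  0.1683 0.1283 0.1682] 0.0537
[0.4659 0.3207 0.017 ] [0.0387 0.099  0.039  0.0989] 0.0519
```

Carrier lies on the ribs: its centre is within 1 mm of the tray centre and its yaw within 0.002 rad. Next I return the three things.

>>> move_arm(
  commands=[
    [0.4,3.5,-0.3,0],
    [0.8,7.5,-0.6,0],
    [1.1,11.6,-0.9,0],
    [1.4,15.7,-1.2,0],
    [1.7,19.8,-1.5,0],
  ],
  claw=7.5,
)

```text
time: 34.95
tool_pos: [0.4609, 0.1205, 0.3561]
orientation: [1.0, 0.026, 0.0, -0.0]
ft_force: [0.5, -0.2, 0.1]
finger_gap: 0.0752
```

```bash
python3 -c "
from h import *
go(.45,-.34,.19,-1.484)"
```

```text
t 34.95 grasp [0.4611 0.1206 0.1891] tcpz 0.3561 jaw -1.5186 tilt [0.0007 0.0003] F [ 0.5 -0.2  0.1] gap 0.0752 q [-0.93  0.57  0.96  1.99 -0.61  0.89 -1.16]
shift cm [-3.51 45.94 -0.1 ] yaw -0.0346 alt 3.107
```

>>> move_arm(
  commands=[
    [-0.3,4.1,0,-0.007],
    [-0.6,8.2,0,-0.014],
    [-0.9,12.3,0,-0.02],
    [-1.2,16.4,0,-0.03],
    [-1.6,20.5,0,-0.034],
  ],
)

```text
time: 35.37
tool_pos: [0.4554, -0.0851, 0.356]
orientation: [0.999, 0.043, 0.001, -0.0]
ft_force: [0.9, 0.9, -0.4]
finger_gap: 0.0753
```

```bash
python3 -c "
from h import *
go(.45,-.34,.19,-1.484)"
```

```text
t 35.37 grasp [ 0.4555 -0.0851  0.189 ] tcpz 0.3560 jaw -1.4847 tilt [0.0011 0.0001] F [ 0.9  0.9 -0.4] gap 0.0753 q [-0.47  0.53  0.91  2.02 -0.56  0.85 -0.72]
shift cm [-2.74 25.35 -0.1 ] yaw -0.0007 alt 3.141
```

>>> move_arm(
  commands=[
    [-0.4,4.1,0,0],
    [-0.9,8.2,0,0],
    [-1.3,12.3,0,0],
    [-1.8,16.4,0,0],
    [-2.3,20.5,0,0],
  ],
)

```text
time: 35.78
tool_pos: [0.4499, -0.2914, 0.356]
orientation: [0.999, 0.043, 0.0, 0.0]
ft_force: [0.4, -0.1, 0.1]
finger_gap: 0.0747
```

>>> move_arm(
  commands=[
    [-0.3,3,0,0],
    [-0.4,4.2,0,0],
    [-0.4,4.7,0,0],
    [-0.4,4.7,0,0],
    [-0.4,4.7,0,0],
  ],
)

```text
time: 36.2
tool_pos: [0.4512, -0.3348, 0.3551]
orientation: [0.999, 0.044, -0.0, -0.001]
ft_force: [0.6, 0.2, 0.2]
finger_gap: 0.0753
```

>>> move_arm(
  commands=[
    [0,0,0,0],
    [0,0,0,0],
    [0,0,0,0],
    [0,0,0,0],
    [0,0,0,0],
  ],
)

```text
time: 36.62
tool_pos: [0.4508, -0.3359, 0.3555]
orientation: [0.999, 0.043, 0.0, -0.0]
ft_force: [-0.3, 0.2, -0.2]
finger_gap: 0.075
```

```bash
python3 -c "
from h import *
go(.5443,-.3348,.15,-1.484); snap('wrist','w13'); crop('w13',165,20,345,230,3.3,'w13c')"
```

```text
t 36.62 grasp [ 0.4508 -0.3359  0.1885] tcpz 0.3555 jaw -1.4841 tilt [0.     0.0002] F [-0.3  0.2 -0.2] gap 0.0750 q [ 0.1   0.66  0.83  1.76 -0.57  0.98 -0.33]
shift cm [9.33 0.7  3.85] yaw -0.0001 alt 3.142
```

View pics/w13c.png

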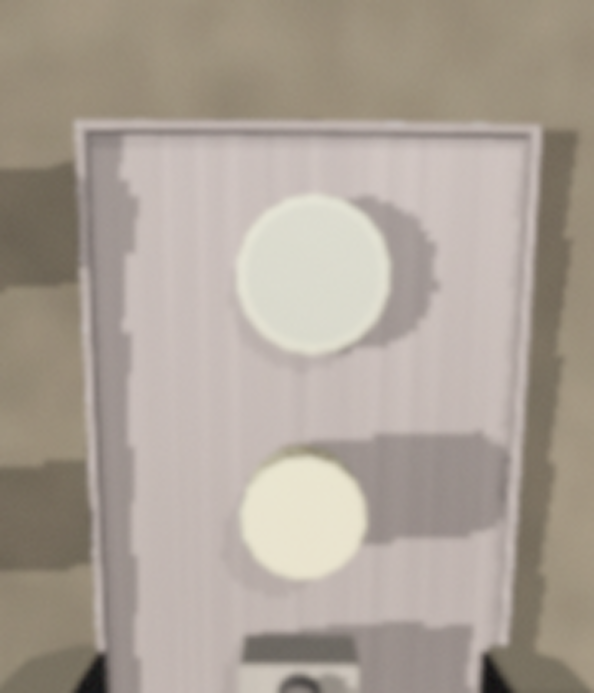

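```bash
python3 -c "
from h import *
d=load('w13')
f=lambda c:(np.array(c,float).reshape(-1,2)+.5)/3.3-.5+[165,20]
print(onz(d,f([(314,274)]),.0175),onz(d,f([(305,515)]),.049),onz(d,f([(241,664),(357,664)]),.039))"
```

```text
[[ 0.54306502 -0.33549492  0.0175    ]] [[ 0.46455394 -0.33903931  0.049     ]] [[ 0.40718632 -0.32151966  0.039     ]
 [ 0.41076721 -0.3626296   0.039     ]]
```

>>> move_arm(
  commands=[
    [2.5,0,0.5,0],
    [5.5,0,1.5,0],
    [8,0,3.5,0],
    [9.2,0,6.5,0],
    [9.3,0,9.5,0],
  ],
)

```text
time: 37.08
tool_pos: [0.5469, -0.3271, 0.2594]
orientation: [0.999, 0.046, 0.002, 0.0]
ft_force: [0.4, -0.1, -0.2]
finger_gap: 0.075
```

>>> move_arm(
  commands=[
    [0,0,2.5,0],
    [0,0,4.5,0],
    [0,0,5.5,0],
    [0,0,5.5,0],
    [0,0,5.5,0],
  ],
)

```text
time: 37.5
tool_pos: [0.5433, -0.3288, 0.2058]
orientation: [0.999, 0.043, 0.0, 0.0]
ft_force: [0.3, -0.1, 0.7]
finger_gap: 0.075
```

>>> move_arm(
  commands=[
    [0,0,0,0],
    [0,0,0,0],
    [0,0,0,0],
    [0,0,0,0],
    [0,0,0,0],
  ],
)

```text
time: 37.92
tool_pos: [0.5433, -0.3286, 0.2061]
orientation: [0.999, 0.043, 0.0, 0.0]
ft_force: [-1.4, 0.4, 0.2]
finger_gap: 0.0752
```

```bash
python3 -c "
from h import *
go(.5433,-.335,.0265,-1.484)"
```

```text
t 37.92 grasp [ 0.5435 -0.3286  0.0391] tcpz 0.2061 jaw -1.4849 tilt [ 0.0009 -0.0004] F [-1.4  0.4  0.2] gap 0.0752 q [ 0.14  0.93  0.68  1.66 -0.75  0.83 -0.34]
shift cm [-0.07  0.63  1.26] yaw -0.0009 alt 3.141
```

>>> move_arm(
  commands=[
    [0,0.3,0,0],
    [0,0.6,0,0],
    [0,0.63,0.4,0],
    [0,0.63,0.9,0],
    [0,0.63,1.2,0],
  ],
)

```text
time: 38.33
tool_pos: [0.5435, -0.3347, 0.1925]
orientation: [0.999, 0.043, -0.0, -0.0]
ft_force: [0.0, 0.1, -1.1]
finger_gap: 0.0747
```

>>> move_arm(
  commands=[
    [0,0,0,0],
    [0,0,0,0],
    [0,0,0,0],
    [0,0,0,0],
    [0,0,0,0],
  ],
)

```text
time: 38.75
tool_pos: [0.5438, -0.3348, 0.1936]
orientation: [0.999, 0.043, 0.0, 0.0]
ft_force: [0.2, -0.0, 0.4]
finger_gap: 0.0748
```

```bash
python3 -c "
from h import *
go(.5433,-.335,.0255,-1.484)"
```

```text
t 38.75 grasp [ 0.5438 -0.3349  0.0266] tcpz 0.1936 jaw -1.4849 tilt [ 0.0002 -0.0003] F [ 0.2 -0.   0.4] gap 0.0748 q [ 0.15  0.95  0.67  1.65 -0.76  0.82 -0.33]
shift cm [-0.05  0.01  0.11] yaw -0.0009 alt 3.141
```

>>> move_arm(
  commands=[
    [0,0,0.1,0],
    [0,0,0.1,0],
    [0,0,0.1,0],
    [0,0,0.1,0],
    [0,0,0.1,0],
  ],
  claw=4.5,
  squeeze=12,
)

```text
time: 39.17
tool_pos: [0.5438, -0.3348, 0.1925]
orientation: [0.999, 0.043, -0.0, 0.0]
ft_force: [-0.8, -0.0, 0.5]
finger_gap: 0.0537
```

```bash
python3 -c "
from h import *
go(.4875,.0843,.14,-.164)"
```

```text
t 39.17 grasp [ 0.5437 -0.3348  0.0255] tcpz 0.1925 jaw -1.4850 tilt [-0. -0.] F [-0.8 -0.   0.5] gap 0.0537 q [ 0.15  0.95  0.66  1.65 -0.76  0.81 -0.33]
shift cm [ -2.01 -42.24 -11.46] yaw -1.321 alt 1.821
```

>>> move_arm(
  commands=[
    [0,0,-0.8,0],
    [0,0,-2.5,0],
    [0,0,-5,0],
    [0,0,-8,0],
    [0,0,-11.5,0],
  ],
)

```text
time: 39.58
tool_pos: [0.5434, -0.3343, 0.3079]
orientation: [0.999, 0.043, -0.001, -0.001]
ft_force: [1.2, -0.5, -0.6]
finger_gap: 0.0536
```

```bash
python3 -c "
from h import *
go(.4875,.0843,.14,-.164)"
```

```text
t 39.58 grasp [ 0.543  -0.3341  0.1409] tcpz 0.3079 jaw -1.4853 tilt [-0.0025  0.0015] F [ 1.2 -0.5 -0.6] gap 0.0536 q [ 0.1   0.81  0.77  1.59 -0.64  1.01 -0.42]
shift cm [ -1.95 -42.16   0.16] yaw -1.3213 alt 1.82
```

>>> move_arm(
  commands=[
    [-0.1,-2.5,0,-0.08],
    [-0.2,-5.5,0,-0.19],
    [-0.4,-9,0,-0.31],
    [-0.6,-13,0,-0.43],
    [-0.8,-17,0,-0.55],
  ],
)

```text
time: 40.0
tool_pos: [0.5206, -0.165, 0.3082]
orientation: [0.949, 0.315, 0.0, 0.0]
ft_force: [0.8, 0.6, -1.3]
finger_gap: 0.0535
```

```bash
python3 -c "
from h import *
go(.4875,.0843,.14,-.164)"
```

```text
t 40.00 grasp [ 0.5207 -0.1651  0.1412] tcpz 0.3082 jaw -0.9303 tilt [ 0.0009 -0.0005] F [ 0.8  0.6 -1.3] gap 0.0535 q [-0.14  0.65  0.66  1.85 -0.53  0.82 -0.14]
shift cm [ 12.24 -21.98   0.1 ] yaw -0.7663 alt 2.375
```

>>> move_arm(
  commands=[
    [2,-3.6,0,-0.11],
    [4,-7.2,0,-0.22],
    [6,-10.8,0,-0.33],
    [8,-14.4,0,-0.44],
    [10,-18,0,-0.55],
  ],
)

```text
time: 40.42
tool_pos: [0.4942, 0.0397, 0.3083]
orientation: [0.828, 0.561, 0.001, 0.0]
ft_force: [-0.2, 0.5, -0.2]
finger_gap: 0.0535
```

```bash
python3 -c "
from h import *
go(.4875,.0843,.10,-.164)"
```

```text
t 40.42 grasp [0.4944 0.0397 0.1413] tcpz 0.3083 jaw -0.3802 tilt [0.0012 0.0001] F [-0.2  0.5 -0.2] gap 0.0535 q [-0.48  0.56  0.53  1.99 -0.43  0.7  -0.06]
shift cm [ 3.88 -2.3   4.13] yaw -0.2162 alt 2.925
```

>>> move_arm(
  commands=[
    [1.8,-1,0,-0.1],
    [3.2,-1.9,0.8,-0.2],
    [3.8,-2.2,2,-0.216],
    [3.8,-2.2,3.5,-0.216],
    [3.8,-2.2,4.5,-0.216],
  ],
)

```text
time: 40.83
tool_pos: [0.4884, 0.0822, 0.2621]
orientation: [0.764, 0.645, 0.0, -0.0]
ft_force: [0.4, -0.6, -0.6]
finger_gap: 0.0533
```

>>> move_arm(
  commands=[
    [0,0,0,0],
    [0,0,0,0],
    [0,0,0,0],
    [0,0,0,0],
    [0,0,0,0],
  ],
)

```text
time: 41.25
tool_pos: [0.489, 0.0813, 0.2631]
orientation: [0.764, 0.645, 0.001, 0.0]
ft_force: [0.4, -0.4, 0.2]
finger_gap: 0.0534
```

```bash
python3 -c "
from h import *
go(.4875,.0843,.06,-.164)"
```

```text
t 41.25 grasp [0.4892 0.0813 0.0961] tcpz 0.2631 jaw -0.1696 tilt [0.0014 0.0001] F [ 0.4 -0.4  0.2] gap 0.0534 q [-0.49  0.62  0.42  2.03 -0.44  0.58  0.07]
shift cm [ 0.27 -0.22  3.61] yaw -0.0056 alt 3.136
```

>>> move_arm(
  commands=[
    [0.15,-0.1,0.8,-0.005],
    [0.3,-0.2,1.8,-0.005],
    [0.3,-0.2,2.8,-0.005],
    [0.3,-0.2,3.5,-0.005],
    [0.3,-0.2,3.6,-0.005],
  ],
)

```text
time: 41.67
tool_pos: [0.4865, 0.0849, 0.2245]
orientation: [0.763, 0.647, -0.002, -0.001]
ft_force: [-0.4, 0.6, -0.1]
finger_gap: 0.0534
```

>>> move_arm(
  commands=[
    [0,0,0,0],
    [0,0,0,0],
    [0,0,0,0],
    [0,0,0,0],
    [0,0,0,0],
  ],
)

```text
time: 42.08
tool_pos: [0.4873, 0.0849, 0.2268]
orientation: [0.763, 0.647, 0.0, 0.0]
ft_force: [0.1, 0.6, 0.3]
finger_gap: 0.0542
```

```bash
python3 -c "
from h import *
go(.4875,.0847,.051,-.164); snap('wrist','w14')"
```

```text
t 42.08 grasp [0.4875 0.0849 0.0598] tcpz 0.2268 jaw -0.1639 tilt [0.0008 0.0001] F [0.1 0.6 0.3] gap 0.0542 q [-0.46  0.68  0.36  2.05 -0.49  0.5   0.1 ]
shift cm [-0.02  0.01  0.88] yaw 0.0001 alt -3.141
```

View pics/w14.png

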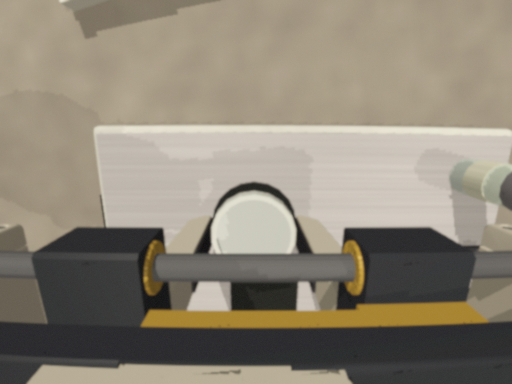

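Dish above its mat. I lower it and release.

>>> move_arm(
  commands=[
    [0,0,0.3,0],
    [0,0,0.6,0],
    [0,0,0.85,0],
    [0,0,0.9,0],
    [0,0,0.9,0],
  ],
)

```text
time: 42.55
tool_pos: [0.4871, 0.0849, 0.2173]
orientation: [0.763, 0.647, -0.0, -0.0]
ft_force: [-0.6, 0.8, 0.9]
finger_gap: 0.0534
```

>>> move_arm(
  commands=[
    [0,0,0,0],
    [0,0,0,0],
    [0,0,0,0],
    [0,0,0,0],
    [0,0,0,0],
  ],
)

```text
time: 42.97
tool_pos: [0.4872, 0.0849, 0.2174]
orientation: [0.763, 0.647, -0.0, 0.0]
ft_force: [0.7, 0.1, -0.2]
finger_gap: 0.0532
```

```bash
python3 -c "
from h import *
go(.4875,.0847,.0505,-.164)"
```

```text
t 42.97 grasp [0.4873 0.0848 0.0504] tcpz 0.2174 jaw -0.1639 tilt [ 0.0001 -0.0002] F [ 0.7  0.1 -0.2] gap 0.0532 q [-0.45  0.69  0.35  2.06 -0.5   0.47  0.11]
shift cm [-0.01  0.03 -0.01] yaw 0.0001 alt -3.142
```

>>> move_arm(
  commands=[
    [0,0,0.05,0],
    [0,0,0.05,0],
    [0,0,0.05,0],
    [0,0,0.05,0],
    [0,0,0.05,0],
  ],
  claw=7,
)

```text
time: 43.38
tool_pos: [0.4872, 0.0849, 0.217]
orientation: [0.763, 0.647, 0.0, 0.0]
ft_force: [0.7, 0.2, -0.2]
finger_gap: 0.0699
```

>>> move_arm(
  commands=[
    [0,0,-1,0],
    [0,0,-3,0],
    [0,0,-6,0],
    [-1,0,-9,0],
    [-3,0,-11.5,0.05],
  ],
)

```text
time: 43.8
tool_pos: [0.4826, 0.0571, 0.3342]
orientation: [0.777, 0.629, 0.001, -0.0]
ft_force: [0.6, -0.4, 0.4]
finger_gap: 0.0699
```

```bash
python3 -c "
from h import *
go(.4648,-.3387,.16,-1.48);snap('top','top4');crop('top4',205,205,290,245,9,'top4m')"
```

```text
t 43.80 grasp [0.4829 0.0574 0.1672] tcpz 0.3342 jaw -0.2099 tilt [0.0016 0.0018] F [ 0.6 -0.4  0.4] gap 0.0699 q [-0.52  0.5   0.52  1.99 -0.36  0.74  0.01]
shift cm [-39.12   6.49   0.64] yaw 1.2701 alt -1.871
```

View pics/top4m.png

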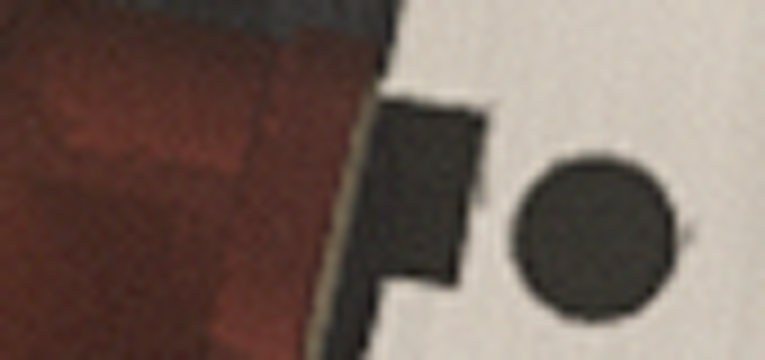

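Arm hides the dish in this view, so I will check it later. On to the pot.

>>> move_arm(
  commands=[
    [-3.3,0.5,0,0.1],
    [-6.8,1,0,0.22],
    [-10.5,1.6,0,0.34],
    [-14.2,2.3,0,0.46],
    [-18,3,0,0.58],
  ],
)

```text
time: 44.27
tool_pos: [0.4729, -0.1283, 0.3326]
orientation: [0.926, 0.376, 0.0, -0.0]
ft_force: [0.5, -0.7, -0.5]
finger_gap: 0.0703
```

```bash
python3 -c "
from h import *
go(.4648,-.3387,.16,-1.48)"
```

```text
t 44.27 grasp [ 0.4731 -0.1282  0.1656] tcpz 0.3326 jaw -0.7990 tilt [0.0009 0.0005] F [ 0.5 -0.7 -0.5] gap 0.0703 q [-0.23  0.54  0.67  1.98 -0.47  0.78 -0.08]
shift cm [-15.27  14.51   0.55] yaw 0.681 alt -2.461
```

>>> move_arm(
  commands=[
    [-2.8,2.6,0,0.12],
    [-5.6,5.2,0,0.24],
    [-8.4,7.8,0,0.36],
    [-11.2,10.4,0,0.48],
    [-13.6,12.9,0,0.6],
  ],
)

```text
time: 44.68
tool_pos: [0.4658, -0.3166, 0.3327]
orientation: [0.996, 0.085, 0.0, 0.0]
ft_force: [1.0, -0.5, 0.6]
finger_gap: 0.0699
```

```bash
python3 -c "
from h import *
go(.4648,-.3387,.09,-1.48)"
```

```text
t 44.68 grasp [ 0.4658 -0.3167  0.1657] tcpz 0.3327 jaw -1.4014 tilt [ 0.0003 -0.0005] F [ 1.  -0.5  0.6] gap 0.0699 q [ 0.08  0.68  0.8   1.78 -0.6   0.93 -0.26]
shift cm [-0.47  2.14  7.57] yaw 0.0786 alt -3.063
```

>>> move_arm(
  commands=[
    [-0.2,1.2,0.5,0.06],
    [-0.4,1.9,2,0.079],
    [-0.4,2,4.5,0.079],
    [-0.4,2,6.8,0.079],
    [-0.4,2,7.6,0.079],
  ],
)

```text
time: 45.1
tool_pos: [0.4659, -0.3324, 0.2522]
orientation: [0.999, 0.05, -0.002, -0.003]
ft_force: [-1.1, 1.0, -0.0]
finger_gap: 0.07
```

>>> move_arm(
  commands=[
    [0,0,0,0],
    [0,0,0,0],
    [0,0,0,0],
    [0,0,0,0],
    [0,0,0,0],
  ],
)

```text
time: 45.52
tool_pos: [0.4667, -0.3348, 0.2571]
orientation: [0.999, 0.049, 0.001, 0.001]
ft_force: [-0.1, 0.6, -0.6]
finger_gap: 0.07
```

```bash
python3 -c "
from h import *
go(.4648,-.3387,.0268,-1.48)"
```

```text
t 45.52 grasp [ 0.467  -0.335   0.0901] tcpz 0.2571 jaw -1.4725 tilt [ 0.0018 -0.0012] F [-0.1  0.6 -0.6] gap 0.0700 q [ 0.15  0.8   0.73  1.82 -0.72  0.81 -0.22]
shift cm [-0.27  0.34  6.33] yaw 0.0075 alt -3.134
```

>>> move_arm(
  commands=[
    [-0.2,0.3,1,0],
    [-0.2,0.3,2.5,0],
    [-0.2,0.3,4.3,0],
    [-0.2,0.3,5.6,0],
    [-0.2,0.3,6,0],
  ],
)

```text
time: 45.93
tool_pos: [0.4641, -0.3373, 0.1936]
orientation: [0.999, 0.049, -0.001, -0.001]
ft_force: [-0.0, -0.3, -0.4]
finger_gap: 0.0703
```

>>> move_arm(
  commands=[
    [0,0,0,0],
    [0,0,0,0],
    [0,0,0,0],
    [0,0,0,0],
    [0,0,0,0],
  ],
)

```text
time: 46.35
tool_pos: [0.4649, -0.3381, 0.1967]
orientation: [0.999, 0.049, 0.001, 0.001]
ft_force: [0.2, 0.0, -0.7]
finger_gap: 0.07
```

```bash
python3 -c "
from h import *
go(.4648,-.3387,.0268,-1.48)"
```

```text
t 46.35 grasp [ 0.4651 -0.3382  0.0297] tcpz 0.1967 jaw -1.4729 tilt [ 0.0011 -0.001 ] F [ 0.2  0.  -0.7] gap 0.0700 q [ 0.21  0.87  0.65  1.85 -0.8   0.7  -0.15]
shift cm [-0.03  0.04  0.29] yaw 0.0071 alt -3.134
```

>>> move_arm(
  commands=[
    [0,0,0.2,0],
    [0,0,0.2,0],
    [0,0,0.2,0],
    [0,0,0.2,0],
    [0,0,0.2,0],
  ],
)

```text
time: 46.77
tool_pos: [0.4647, -0.3379, 0.194]
orientation: [0.999, 0.049, -0.0, 0.0]
ft_force: [-0.2, 0.0, -0.1]
finger_gap: 0.0699
```

>>> move_arm(
  commands=[
    [0,0,0,0],
    [0,0,0,0],
    [0,0,0,0],
    [0,0,0,0],
    [0,0,0,0],
  ],
  claw=3.2,
  squeeze=15,
)

```text
time: 47.18
tool_pos: [0.4647, -0.3379, 0.194]
orientation: [0.999, 0.049, 0.0, 0.0]
ft_force: [0.5, -0.3, 0.3]
finger_gap: 0.0415
```

```bash
python3 -c "
from h import *
state()"
```

```text
t 47.18 grasp [ 0.4647 -0.338   0.027 ] tcpz 0.1940 jaw -1.4730 tilt [ 0.     -0.0002] F [ 0.5 -0.3  0.3] gap 0.0415 q [ 0.21  0.88  0.65  1.85 -0.8   0.7  -0.15]
```

>>> move_arm(
  commands=[
    [0,0,-0.8,0],
    [0,0,-2.5,0],
    [0,0,-5,0],
    [0,0,-8.5,0],
    [0,0,-12,0],
  ],
)

```text
time: 47.6
tool_pos: [0.4643, -0.3376, 0.315]
orientation: [0.999, 0.049, -0.001, -0.001]
ft_force: [0.6, -0.7, -0.2]
finger_gap: 0.0419
```

```bash
python3 -c "
from h import *
go(.4695,-.038,.15,-.164)"
```

```text
t 47.60 grasp [ 0.464  -0.3374  0.148 ] tcpz 0.3150 jaw -1.4735 tilt [-0.002   0.0011] F [ 0.6 -0.7 -0.2] gap 0.0419 q [ 0.12  0.73  0.8   1.77 -0.64  0.93 -0.28]
shift cm [  3.46 -29.74  -0.17] yaw -1.3095 alt 1.832
```

>>> move_arm(
  commands=[
    [0.2,-2,0,-0.08],
    [0.5,-4.5,0,-0.2],
    [0.9,-7.5,0,-0.32],
    [1.3,-11,0,-0.44],
    [1.7,-14,0,-0.56],
  ],
)

```text
time: 48.02
tool_pos: [0.4675, -0.195, 0.3144]
orientation: [0.945, 0.326, 0.0, -0.0]
ft_force: [1.5, 0.5, -1.4]
finger_gap: 0.0418
```

```bash
python3 -c "
from h import *
go(.4695,-.038,.15,-.164)"
```

```text
t 48.02 grasp [ 0.4675 -0.1948  0.1474] tcpz 0.3144 jaw -0.9071 tilt [-0.     0.001] F [ 1.5  0.5 -1.4] gap 0.0418 q [-0.09  0.6   0.67  1.95 -0.53  0.77 -0.02]
shift cm [  9.82 -12.23  -0.24] yaw -0.7431 alt 2.398
```

>>> move_arm(
  commands=[
    [2,-2.5,0,-0.12],
    [4,-5,0,-0.24],
    [6,-7.5,0,-0.36],
    [8,-10,0,-0.48],
    [9.3,-11.6,0,-0.6],
  ],
)

```text
time: 48.43
tool_pos: [0.4703, -0.0449, 0.3142]
orientation: [0.806, 0.592, 0.0, -0.001]
ft_force: [-0.3, -0.2, -2.1]
finger_gap: 0.0416
```

```bash
python3 -c "
from h import *
go(.4695,-.038,.09,-.164)"
```

```text
t 48.43 grasp [ 0.4702 -0.0446  0.1472] tcpz 0.3142 jaw -0.3037 tilt [-0.0007  0.0019] F [-0.3 -0.2 -2.1] gap 0.0416 q [-0.31  0.52  0.52  2.04 -0.4   0.68  0.17]
shift cm [ 0.6  -0.25  5.72] yaw -0.1397 alt 3.002
```

>>> move_arm(
  commands=[
    [0.4,-0.1,0.5,-0.1],
    [0.8,-0.2,1.8,-0.14],
    [0.8,-0.2,3.6,-0.14],
    [0.8,-0.2,5.2,-0.14],
    [0.8,-0.2,5.7,-0.14],
  ],
)

```text
time: 48.85
tool_pos: [0.4705, -0.0399, 0.2557]
orientation: [0.766, 0.643, -0.001, -0.001]
ft_force: [0.5, -0.6, 0.0]
finger_gap: 0.0415
```

>>> move_arm(
  commands=[
    [0,0,0,0],
    [0,0,0,0],
    [0,0,0,0],
    [0,0,0,0],
    [0,0,0,0],
  ],
)

```text
time: 49.27
tool_pos: [0.4714, -0.0401, 0.2576]
orientation: [0.766, 0.643, 0.001, 0.001]
ft_force: [-0.5, -0.2, -1.2]
finger_gap: 0.0418
```

```bash
python3 -c "
from h import *
go(.4695,-.038,.06,-.164)"
```

```text
t 49.27 grasp [ 0.4716 -0.0401  0.0906] tcpz 0.2576 jaw -0.1730 tilt [ 0.0014 -0.0001] F [-0.5 -0.2 -1.2] gap 0.0418 q [-0.23  0.6   0.4   2.09 -0.45  0.53  0.33]
shift cm [ 0.17 -0.25  3.06] yaw -0.009 alt 3.133
```

>>> move_arm(
  commands=[
    [0.1,-0.1,0.7,-0.009],
    [0.2,-0.2,1.6,-0.009],
    [0.2,-0.2,2.5,-0.009],
    [0.2,-0.2,3,-0.009],
    [0.2,-0.2,3.2,-0.009],
  ],
)

```text
time: 49.68
tool_pos: [0.4691, -0.0376, 0.2235]
orientation: [0.763, 0.647, -0.001, -0.001]
ft_force: [-0.3, 0.3, -0.2]
finger_gap: 0.0411
```

>>> move_arm(
  commands=[
    [0,0,0,0],
    [0,0,0,0],
    [0,0,0,0],
    [0,0,0,0],
    [0,0,0,0],
  ],
)

```text
time: 50.1
tool_pos: [0.4697, -0.0377, 0.2252]
orientation: [0.763, 0.647, 0.0, 0.0]
ft_force: [-0.0, -0.7, -0.9]
finger_gap: 0.0414
```

```bash
python3 -c "
from h import *
go(.4695,-.038,.0522,-.164);snap('wrist','w15');crop('w15',180,60,330,235,4,'w15c')"
```

```text
t 50.10 grasp [ 0.4698 -0.0378  0.0582] tcpz 0.2252 jaw -0.1640 tilt [ 0.0007 -0.0001] F [-0.  -0.7 -0.9] gap 0.0414 q [-0.2   0.66  0.34  2.11 -0.49  0.45  0.37]
shift cm [-0.03 -0.03  0.6 ] yaw 0.0 alt -3.142
```

View pics/w15c.png

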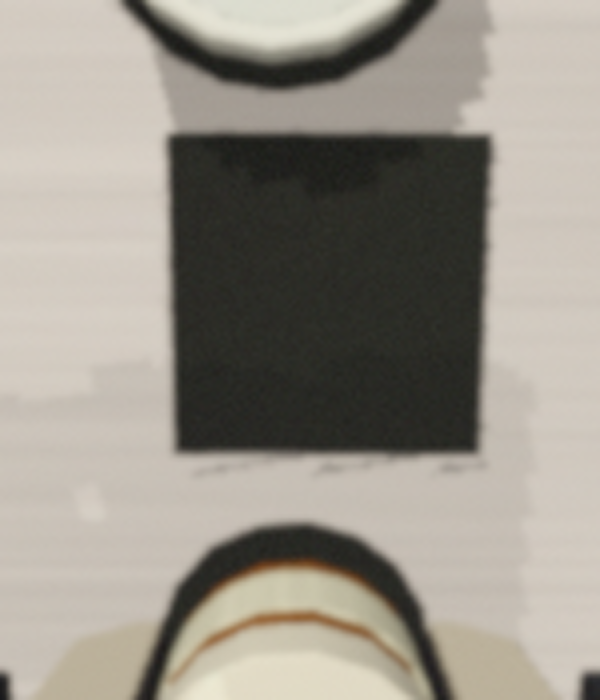

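>>> move_arm(
  commands=[
    [0,0,0.2,0],
    [0,0,0.4,0],
    [0,0,0.6,0],
    [0,0,0.62,0],
    [0,0,0.62,0],
  ],
)

```text
time: 50.57
tool_pos: [0.4697, -0.0377, 0.2188]
orientation: [0.763, 0.647, 0.0, 0.0]
ft_force: [0.3, 0.9, 2.8]
finger_gap: 0.0414
```

>>> move_arm(
  commands=[
    [0,0,0,0],
    [0,0,0,0],
    [0,0,0,0],
    [0,0,0,0],
    [0,0,0,0],
  ],
)

```text
time: 50.98
tool_pos: [0.4697, -0.0377, 0.2188]
orientation: [0.763, 0.647, 0.0, 0.0]
ft_force: [0.4, 0.0, 2.7]
finger_gap: 0.0418
```

```bash
python3 -c "
from h import *
go(.4695,-.038,.052,-.164)"
```

```text
t 50.98 grasp [ 0.4697 -0.0377  0.0518] tcpz 0.2188 jaw -0.1639 tilt [ 0.0003 -0.0001] F [0.4 0.  2.7] gap 0.0418 q [-0.19  0.67  0.33  2.12 -0.5   0.43  0.37]
shift cm [-0.03 -0.02 -0.02] yaw 0.0001 alt -3.142
```

Contact at 2.7 N. I release the pot, rise and fetch the block.

>>> move_arm(
  commands=[
    [0,0,0,0],
    [0,0,0,0],
    [0,0,0,0],
    [0,0,0,0],
    [0,0,0,0],
  ],
  claw=6,
)

```text
time: 51.4
tool_pos: [0.4695, -0.0377, 0.2186]
orientation: [0.763, 0.647, -0.0, -0.0]
ft_force: [-0.8, -0.9, -0.2]
finger_gap: 0.0598
```

>>> move_arm(
  commands=[
    [0,0,-1,0],
    [0,0,-3,0],
    [0,0,-6,0],
    [0,0,-9,0],
    [-1,0,-11.5,0.03],
  ],
)

```text
time: 51.82
tool_pos: [0.4682, -0.0461, 0.3351]
orientation: [0.771, 0.636, 0.0, -0.0]
ft_force: [0.5, 0.6, -0.8]
finger_gap: 0.0599
```

```bash
python3 -c "
from h import *
go(.387,-.344,.16,-1.475)"
```

```text
t 51.82 grasp [ 0.4682 -0.0459  0.1681] tcpz 0.3351 jaw -0.1912 tilt [0.0002 0.0012] F [ 0.5  0.6 -0.8] gap 0.0599 q [-0.31  0.48  0.52  2.02 -0.35  0.73  0.24]
shift cm [-30.81  -2.3    0.78] yaw 1.2838 alt -1.858
```

>>> move_arm(
  commands=[
    [-2.5,-0.2,0,0.1],
    [-5,-0.4,0,0.22],
    [-8,-0.6,0,0.34],
    [-11,-0.8,0,0.46],
    [-14,-1,0,0.58],
  ],
)

```text
time: 52.23
tool_pos: [0.4305, -0.184, 0.3339]
orientation: [0.923, 0.386, 0.0, -0.0]
ft_force: [0.6, 0.4, 0.1]
finger_gap: 0.0599
```

```bash
python3 -c "
from h import *
go(.387,-.344,.16,-1.475)"
```

```text
t 52.23 grasp [ 0.4306 -0.1839  0.1669] tcpz 0.3339 jaw -0.7792 tilt [0.0003 0.0003] F [0.6 0.4 0.1] gap 0.0599 q [-0.11  0.51  0.68  2.03 -0.47  0.75  0.08]
shift cm [-14.45   8.15   0.68] yaw 0.6958 alt -2.446
```

>>> move_arm(
  commands=[
    [-2.8,1.6,0,0.12],
    [-5.6,3.2,0,0.24],
    [-8.4,4.8,0,0.36],
    [-11.2,6.4,0,0.48],
    [-13.4,7.6,0,0.6],
  ],
)

```text
time: 52.65
tool_pos: [0.3907, -0.3343, 0.334]
orientation: [0.996, 0.094, -0.0, 0.001]
ft_force: [0.5, 0.2, 0.1]
finger_gap: 0.0595
```

```bash
python3 -c "
from h import *
go(.387,-.344,.085,-1.475)"
```

```text
t 52.65 grasp [ 0.3907 -0.3345  0.167 ] tcpz 0.3340 jaw -1.3818 tilt [ 0.0001 -0.0014] F [0.5 0.2 0.1] gap 0.0595 q [ 0.14  0.62  0.82  1.92 -0.59  0.86 -0.11]
shift cm [-0.54  0.85  8.2 ] yaw 0.0932 alt -3.048
```

>>> move_arm(
  commands=[
    [-0.2,0.4,0.5,0.07],
    [-0.4,0.7,2,0.093],
    [-0.4,0.7,4.5,0.093],
    [-0.4,0.7,7,0.093],
    [-0.4,0.7,8.2,0.093],
  ],
)

```text
time: 53.07
tool_pos: [0.3888, -0.3387, 0.2492]
orientation: [0.999, 0.052, -0.001, -0.002]
ft_force: [-0.0, 0.7, -0.1]
finger_gap: 0.0601
```

>>> move_arm(
  commands=[
    [0,0,0,0],
    [0,0,0,0],
    [0,0,0,0],
    [0,0,0,0],
    [0,0,0,0],
  ],
)

```text
time: 53.48
tool_pos: [0.3895, -0.3399, 0.2529]
orientation: [0.999, 0.052, 0.001, 0.001]
ft_force: [0.2, -0.3, -0.3]
finger_gap: 0.0602
```

```bash
python3 -c "
from h import *
go(.387,-.3437,.0252,-1.475)"
```

```text
t 53.48 grasp [ 0.3898 -0.3401  0.0859] tcpz 0.2529 jaw -1.4667 tilt [ 0.0018 -0.0015] F [ 0.2 -0.3 -0.3] gap 0.0602 q [ 0.23  0.74  0.72  1.98 -0.75  0.71 -0.05]
shift cm [-0.33  0.32  6.07] yaw 0.0083 alt -3.133
```

>>> move_arm(
  commands=[
    [-0.2,0.2,1,0.008],
    [-0.3,0.3,2.5,0.008],
    [-0.3,0.3,4.2,0.008],
    [-0.3,0.3,5.4,0.008],
    [-0.3,0.3,5.8,0.008],
  ],
)

```text
time: 53.9
tool_pos: [0.3862, -0.3425, 0.1919]
orientation: [0.999, 0.048, -0.001, -0.001]
ft_force: [-0.0, 0.5, -0.3]
finger_gap: 0.0597
```

>>> move_arm(
  commands=[
    [0,0,0,0],
    [0,0,0,0],
    [0,0,0,0],
    [0,0,0,0],
    [0,0,0,0],
  ],
)

```text
time: 54.32
tool_pos: [0.3868, -0.343, 0.1944]
orientation: [0.999, 0.048, 0.0, 0.0]
ft_force: [0.2, 0.1, 0.2]
finger_gap: 0.0599
```

```bash
python3 -c "
from h import *
go(.387,-.3437,.0252,-1.475)"
```

```text
t 54.32 grasp [ 0.3869 -0.3432  0.0274] tcpz 0.1944 jaw -1.4748 tilt [ 0.0009 -0.0009] F [0.2 0.1 0.2] gap 0.0599 q [ 0.3   0.82  0.61  2.01 -0.85  0.59  0.03]
shift cm [0.   0.05 0.22] yaw 0.0002 alt -3.141
```

>>> move_arm(
  commands=[
    [0,0.05,0.1,0],
    [0,0.05,0.1,0],
    [0,0.05,0.1,0],
    [0,0.05,0.1,0],
    [0,0.05,0.1,0],
  ],
)

```text
time: 54.73
tool_pos: [0.3866, -0.3434, 0.1927]
orientation: [0.999, 0.048, -0.0, -0.0]
ft_force: [0.2, -0.3, 0.2]
finger_gap: 0.06
```

>>> move_arm(
  commands=[
    [0,0,0,0],
    [0,0,0,0],
    [0,0,0,0],
    [0,0,0,0],
    [0,0,0,0],
  ],
  claw=3.8,
  squeeze=25,
)

```text
time: 55.15
tool_pos: [0.3867, -0.3434, 0.1927]
orientation: [0.999, 0.048, -0.0, 0.0]
ft_force: [-0.6, -0.0, -0.5]
finger_gap: 0.0438
```

```bash
python3 -c "
from h import *
state()"
```

```text
t 55.15 grasp [ 0.3866 -0.3435  0.0257] tcpz 0.1927 jaw -1.4749 tilt [-0.0001 -0.0001] F [-0.6 -0.  -0.5] gap 0.0438 q [ 0.3   0.82  0.61  2.01 -0.86  0.59  0.04]
```

>>> move_arm(
  commands=[
    [0,0,-0.8,0],
    [0,0,-2.5,0],
    [0,0,-5,0],
    [0,0,-8.5,0],
    [0,0,-12.5,0],
  ],
)

```text
time: 55.57
tool_pos: [0.3861, -0.3426, 0.3181]
orientation: [0.999, 0.048, -0.002, -0.002]
ft_force: [1.4, -0.7, -1.7]
finger_gap: 0.0438
```

```bash
python3 -c "
from h import *
go(.485,.022,.15,-.164)"
```

```text
t 55.57 grasp [ 0.3855 -0.3421  0.1511] tcpz 0.3181 jaw -1.4755 tilt [-0.0037  0.0029] F [ 1.4 -0.7 -1.7] gap 0.0438 q [ 0.16  0.65  0.82  1.93 -0.63  0.85 -0.15]
shift cm [ 13.37 -35.3    0.18] yaw -1.3115 alt 1.83
```

>>> move_arm(
  commands=[
    [0.8,-2,0,-0.07],
    [2,-5,0,-0.18],
    [3.3,-8.5,0,-0.3],
    [4.6,-12,0,-0.42],
    [6,-15.5,0,-0.54],
  ],
)

```text
time: 55.98
tool_pos: [0.4311, -0.1817, 0.3182]
orientation: [0.949, 0.315, -0.0, -0.0]
ft_force: [1.2, 1.0, -2.7]
finger_gap: 0.0436
```

```bash
python3 -c "
from h import *
go(.485,.022,.15,-.164)"
```

```text
t 55.98 grasp [ 0.4311 -0.1817  0.1512] tcpz 0.3182 jaw -0.9302 tilt [-0.0003  0.0003] F [ 1.2  1.  -2.7] gap 0.0436 q [-0.12  0.55  0.71  2.05 -0.53  0.73 -0.01]
shift cm [ 16.5  -13.11   0.12] yaw -0.7662 alt 2.375
```

>>> move_arm(
  commands=[
    [3,-2.4,0,-0.11],
    [6,-4.8,0,-0.23],
    [9,-7.2,0,-0.35],
    [12,-9.6,0,-0.47],
    [14.6,-11.7,0,-0.59],
  ],
)

```text
time: 56.4
tool_pos: [0.4794, 0.0002, 0.3181]
orientation: [0.816, 0.578, 0.0, -0.0]
ft_force: [-0.1, 0.2, -1.0]
finger_gap: 0.0442
```

```bash
python3 -c "
from h import *
go(.485,.022,.10,-.164)"
```

```text
t 56.40 grasp [4.794e-01 3.000e-04 1.511e-01] tcpz 0.3181 jaw -0.3376 tilt [-0.0004  0.0007] F [-0.1  0.2 -1. ] gap 0.0442 q [-0.43  0.53  0.56  2.02 -0.42  0.71  0.06]
shift cm [ 2.23 -0.18  5.11] yaw -0.1736 alt 2.968
```

>>> move_arm(
  commands=[
    [1.2,-0.1,0.3,-0.1],
    [2.1,-0.1,1.2,-0.17],
    [2.2,-0.1,2.6,-0.173],
    [2.2,-0.1,4,-0.173],
    [2.2,-0.1,4.8,-0.173],
  ],
)

```text
time: 56.82
tool_pos: [0.4854, 0.0188, 0.2689]
orientation: [0.765, 0.644, -0.001, -0.001]
ft_force: [-0.5, 0.3, -1.6]
finger_gap: 0.0439
```

>>> move_arm(
  commands=[
    [0,0,0,0],
    [0,0,0,0],
    [0,0,0,0],
    [0,0,0,0],
    [0,0,0,0],
  ],
)

```text
time: 57.23
tool_pos: [0.4862, 0.0184, 0.2704]
orientation: [0.765, 0.644, 0.0, 0.0]
ft_force: [0.3, -0.1, -2.3]
finger_gap: 0.0438
```

```bash
python3 -c "
from h import *
go(.485,.0222,.06,-.164)"
```

```text
t 57.23 grasp [0.4864 0.0184 0.1034] tcpz 0.2704 jaw -0.1722 tilt [0.0012 0.0001] F [ 0.3 -0.1 -2.3] gap 0.0438 q [-0.38  0.6   0.45  2.04 -0.45  0.59  0.21]
shift cm [ 0.35 -0.21  4.34] yaw -0.0082 alt 3.133
```

>>> move_arm(
  commands=[
    [0.2,-0.1,1,-0.008],
    [0.38,-0.2,2.2,-0.008],
    [0.38,-0.2,3.4,-0.008],
    [0.38,-0.2,4.2,-0.008],
    [0.38,-0.2,4.5,-0.008],
  ],
)

```text
time: 57.65
tool_pos: [0.4845, 0.0226, 0.224]
orientation: [0.763, 0.647, -0.001, -0.0]
ft_force: [0.0, -0.8, -2.0]
finger_gap: 0.0437
```

>>> move_arm(
  commands=[
    [0,0,0,0],
    [0,0,0,0],
    [0,0,0,0],
    [0,0,0,0],
    [0,0,0,0],
  ],
)

```text
time: 58.07
tool_pos: [0.4849, 0.0226, 0.2252]
orientation: [0.763, 0.647, 0.0, 0.0]
ft_force: [-0.1, -0.4, -1.4]
finger_gap: 0.044
```

```bash
python3 -c "
from h import *
go(.485,.0225,.0507,-.164);snap('wrist','w16');crop('w16',170,60,340,240,3.8,'w16c')"
```

```text
t 58.07 grasp [0.485  0.0226 0.0582] tcpz 0.2252 jaw -0.1639 tilt [0.001 0.   ] F [-0.1 -0.4 -1.4] gap 0.0440 q [-0.34  0.67  0.37  2.08 -0.51  0.48  0.26]
shift cm [-0.01 -0.    0.75] yaw 0.0001 alt -3.141
```

View pics/w16c.png

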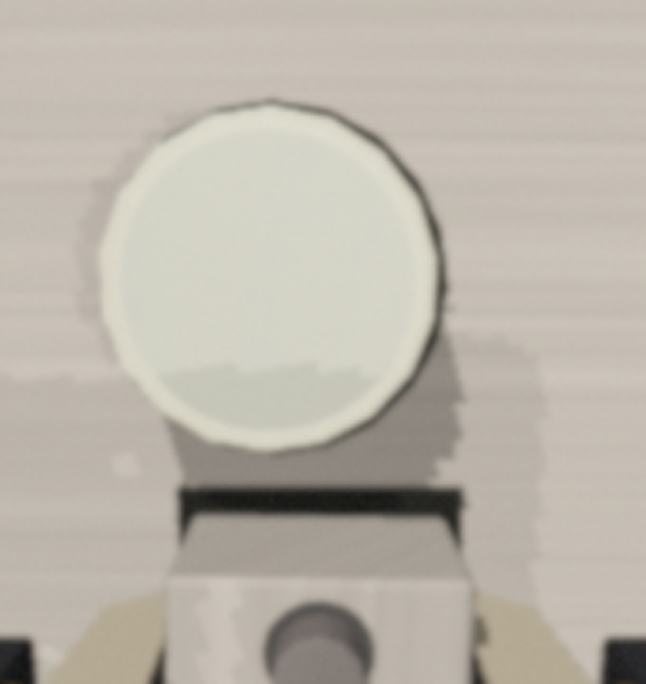

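```bash
python3 -c "
from h import *
d=load('w16')
f=lambda c:(np.array(c,float).reshape(-1,2)+.5)/3.8-.5+[170,60]
R=Rn.from_quat(d['q']).as_matrix(); g=d['tp']+R[:,2]*.167
m=onz(d,f([(181,490),(462,490)]),.028); print('mat far edge',m.round(4),((m-g)@R).round(4))
b=onz(d,f([(168,577),(470,577)]),.0582-.0227+.036); print('block far top edge',((b-g)@R).round(4))
b=onz(d,f([(322,514)]),.0582-.0227); print('block far bottom edge',((b-g)@R).round(4))
print('dish',onz(d,f([(271,277)]),.0425))
"
```

```text
mat far edge [[0.4649 0.0509 0.028 ]
 [0.5143 0.0428 0.028 ]] [[ 0.0247 -0.0245  0.0302]
 [ 0.0247  0.0256  0.0302]]
block far top edge [[ 0.0226 -0.0206 -0.0133]
 [ 0.0226  0.0208 -0.0133]]
block far bottom edge [[0.0222 0.0006 0.0227]]
dish [[0.48788828 0.08509742 0.0425    ]]
```

>>> move_arm(
  commands=[
    [-0.1,0.03,0.2,0],
    [-0.1,0.03,0.45,0],
    [-0.1,0.03,0.65,0],
    [-0.1,0.03,0.72,0],
    [-0.1,0.03,0.75,0],
  ],
)

```text
time: 58.53
tool_pos: [0.4848, 0.0214, 0.2177]
orientation: [0.763, 0.647, 0.0, -0.0]
ft_force: [-2.0, 0.9, 7.4]
finger_gap: 0.044
```

>>> move_arm(
  commands=[
    [0,0,0,0],
    [0,0,0,0],
    [0,0,0,0],
    [0,0,0,0],
    [0,0,0,0],
  ],
)

```text
time: 58.95
tool_pos: [0.4847, 0.0214, 0.2177]
orientation: [0.763, 0.647, 0.0, -0.0]
ft_force: [-0.8, -1.1, 4.8]
finger_gap: 0.0438
```

```bash
python3 -c "
from h import *
go(.485,.0217,.0507,-.164)"
```

```text
t 58.95 grasp [0.4847 0.0215 0.0507] tcpz 0.2177 jaw -0.1642 tilt [-0.0001  0.0004] F [-0.8 -1.1  4.8] gap 0.0438 q [-0.33  0.69  0.36  2.08 -0.52  0.46  0.27]
shift cm [ 0.03  0.02 -0.  ] yaw -0.0002 alt 3.141
```

Contact. I release with claw 6 and rise.

>>> move_arm(
  commands=[
    [0,0,0,0],
    [0,0,0,0],
    [0,0,0,0],
    [0,0,0,0],
    [0,0,0,0],
  ],
  claw=6,
)

```text
time: 59.37
tool_pos: [0.4849, 0.0216, 0.2171]
orientation: [0.763, 0.647, -0.0, -0.0]
ft_force: [-0.4, -0.2, 0.5]
finger_gap: 0.0598
```

>>> move_arm(
  commands=[
    [0,0,-1,0],
    [0,0,-3,0],
    [0,0,-6,0],
    [0,0,-9,0],
    [0,0,-12,0],
  ],
)

```text
time: 59.78
tool_pos: [0.4845, 0.0214, 0.339]
orientation: [0.763, 0.647, -0.0, -0.0]
ft_force: [-0.4, 0.3, 0.3]
finger_gap: 0.0597
```

>>> move_arm(
  commands=[
    [-3,0,0,0],
    [-6.5,0,0,0],
    [-9,0,0,0],
    [-10,0,0,0],
    [-10,0,0,0],
  ],
)

```text
time: 60.2
tool_pos: [0.4678, -0.0796, 0.338]
orientation: [0.764, 0.645, -0.0, 0.001]
ft_force: [0.1, 0.4, -0.6]
finger_gap: 0.06
```

>>> move_arm(
  commands=[
    [0,0,0,0],
    [0,0,0,0],
    [0,0,0,0],
    [0,0,0,0],
    [0,0,0,0],
  ],
)

```text
time: 60.62
tool_pos: [0.4688, -0.076, 0.337]
orientation: [0.762, 0.648, -0.0, -0.0]
ft_force: [0.6, -0.8, -0.7]
finger_gap: 0.0599
```

```bash
python3 -c "
from h import *
state();snap('wrist','w17');crop('w17',170,0,370,190,3.3,'w17c')"
```

```text
t 60.62 grasp [ 0.4687 -0.076   0.17  ] tcpz 0.3370 jaw -0.1619 tilt [-0.0005  0.0003] F [ 0.6 -0.8 -0.7] gap 0.0599 q [-0.25  0.48  0.53  2.01 -0.36  0.74  0.33]
```

View pics/w17.png

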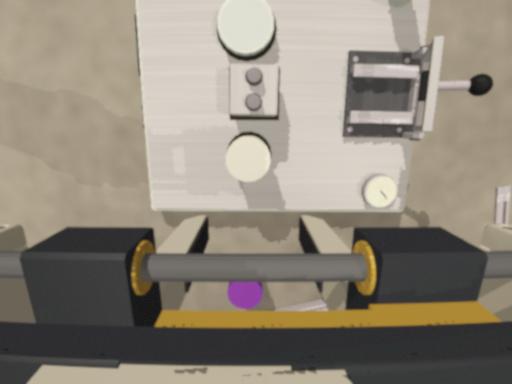

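View pics/w17c.png

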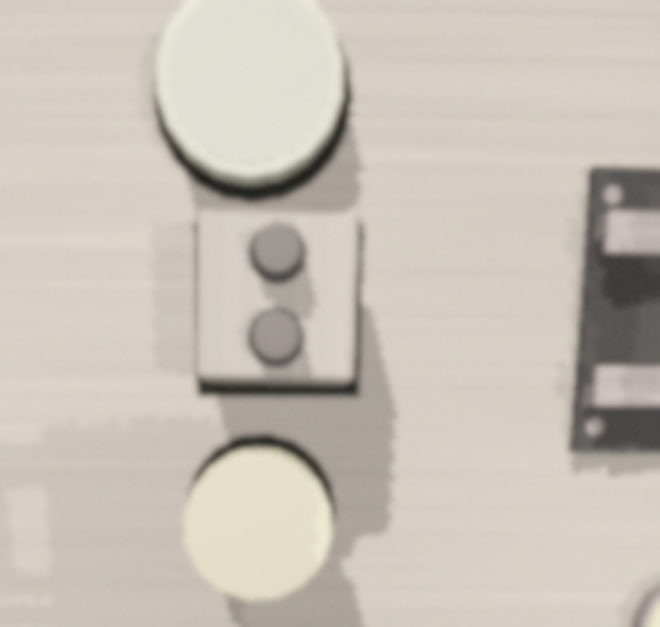

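```bash
python3 -c "
from h import *
d=load('w17')
f=lambda c:(np.array(c,float).reshape(-1,2)+.5)/3.3-.5+[170,0]
B=onz(d,f([(197,212),(361,216),(354,382),(199,378)]),.064); print('block',B.mean(0).round(4),np.linalg.norm(B-np.roll(B,-1,0),axis=1).round(4))
e=B[1]+B[2]-B[0]-B[3];print(np.arctan2(e[1],e[0]));e=B[0]+B[1]-B[2]-B[3];print(np.arctan2(-e[0],e[1]))
print('pot',onz(d,f([(258,523)]),.074))
print('dish',onz(d,f([(251,85)]),.0425))
go(.47,-.33,.2)"
```

```text
block [0.4847 0.0201 0.064 ] [0.0437 0.043  0.0428 0.0429]
-0.18568845705234277
-0.17706506755901893
pot [[ 0.46970097 -0.03805878  0.074     ]]
dish [[0.48693919 0.08086243 0.0425    ]]
t 60.67 grasp [ 0.4686 -0.0762  0.1701] tcpz 0.3371 jaw -0.1623 tilt [-0.0004  0.0002] F [ 0.5 -0.5 -0.2] gap 0.0597 q [-0.25  0.48  0.53  2.01 -0.36  0.74  0.33]
shift cm [-25.02   4.24  -3.  ] yaw 0 alt 0.0
```

>>> move_arm(
  commands=[
    [-3,0,-0.5,0],
    [-7,0.5,-1,0],
    [-11,1,-1.5,0],
    [-15,1.5,-2,0],
    [-19,2.5,-2.5,0],
  ],
)

```text
time: 61.08
tool_pos: [0.4614, -0.2701, 0.3625]
orientation: [0.763, 0.647, -0.0, -0.001]
ft_force: [2.0, 0.6, 0.0]
finger_gap: 0.0599
```

>>> move_arm(
  commands=[
    [-2,0.5,-0.5,0],
    [-4,1,-0.5,0],
    [-5,1,-0.5,0],
    [-5,1,-0.5,0],
    [-5,1,-0.5,0],
  ],
)

```text
time: 61.5
tool_pos: [0.4637, -0.3189, 0.3667]
orientation: [0.763, 0.647, 0.0, -0.001]
ft_force: [0.1, 1.3, 0.0]
finger_gap: 0.06
```

```bash
python3 -c "
from h import *
state();snap('top','top5');crop('top5',205,205,290,245,9,'top5m');crop('top5',95,130,425,290,2.4,'top5w');snap('scene','s7');crop('s7',150,80,400,265,3.2,'s7c')"
```

```text
t 61.50 grasp [ 0.4636 -0.3186  0.1997] tcpz 0.3667 jaw -0.1640 tilt [-0.0011  0.0017] F [0.1 1.3 0. ] gap 0.0600 q [ 0.23  0.57  0.52  1.74 -0.34  0.93  0.73]
```

View pics/top5m.png

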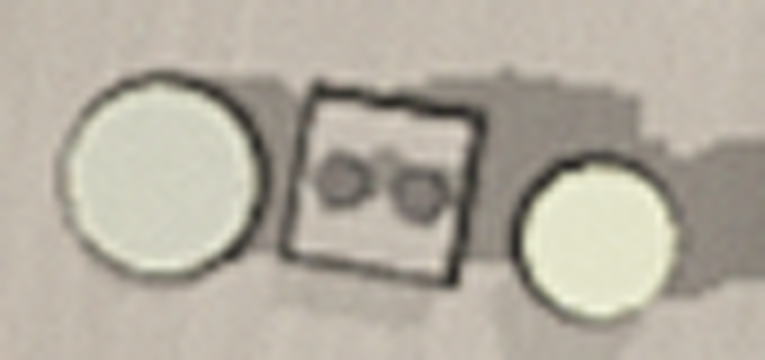

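View pics/top5w.png

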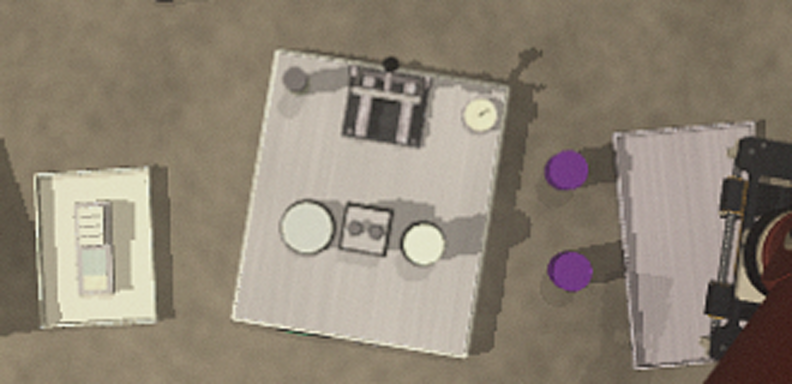

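View pics/s7c.png

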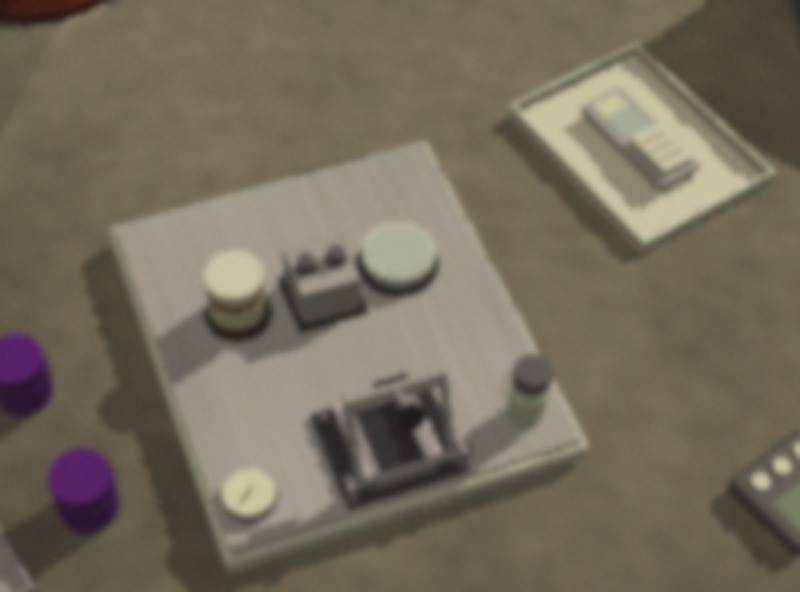

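```bash
python3 -c "
from h import *
d=load('top5')
f=lambda c:(np.array(c,float).reshape(-1,2)+.5)/9-.5+[205,205]
print('dish',onz(d,f([(162,178)]),.0425).round(4),'pot',onz(d,f([(599,241)]),.074).round(4))
B=onz(d,f([(319,96),(474,118),(451,274),(296,252)]),.064);print('block',B.mean(0).round(4),np.linalg.norm(B-np.roll(B,-1,0),axis=1).round(4))
e=B[0]+B[1]-B[2]-B[3];print(np.arctan2(e[1],e[0]));e=B[0]+B[3]-B[1]-B[2];print(np.arctan2(-e[0],e[1]))
M=onz(d,f([(317,82),(488,108),(458,287),(285,258)]),.028);print('mat(top3 corners)',M.mean(0).round(4));e=M[0]+M[1]-M[2]-M[3];print(np.arctan2(e[1],e[0]));e=M[0]+M[3]-M[1]-M[2];print(np.arctan2(-e[0],e[1]))
"
```

```text
dish [[0.4872 0.0838 0.0425]] pot [[ 0.4694 -0.0386  0.074 ]]
block [0.4851 0.0202 0.064 ] [0.0434 0.0436 0.0433 0.0436]
-0.15247685545954023
-0.1470067539697757
mat(top3 corners) [0.4851 0.0206 0.028 ]
-0.1790605146913673
-0.16453900267955704
```

```bash
python3 -c "
from h import *
state(); print(bot.finish_job())"
```

```text
t 61.60 grasp [ 0.4642 -0.3173  0.1998] tcpz 0.3668 jaw -0.1616 tilt [-0.0007  0.0023] F [ 0.9  1.2 -0.5] gap 0.0599 q [ 0.23  0.56  0.52  1.74 -0.34  0.93  0.73]
the job is handed in; nothing more can be done
None
```

I handed the job in at 61.6 s of the 144 s. I moved the dish, pot and tube block into the side tray, swung the clamp bar up to about 1.15 rad and drew the carrier out forwards. I laid it along the ribs of the slide tray, then put the three things back on their mats. The clamp bar was left raised.

**Last checks:**
- **Carrier:** in the wrist picture its centre was within about 0.5 mm of the slide tray's centre, and its yaw within 0.002 rad.
- **Dish and pot:** in the top picture each was within about 0.5 mm of its mat centre.
- **Block:** in the same picture its centre was about 1 mm or less from the mat centre.
- **Overall:** all three stood upright, the purple pots were never touched, and the gripper was clear of everything at hand-in.

**Disagreements:**
- **Block angle:** I released it with the jaws at -0.164 rad, which is the mat's angle. Corner readings afterwards gave -0.15 rad from the top camera and -0.18 rad from the wrist camera, so the angle is only confirmed to about 0.02 rad.
- **Dish and block, last wrist picture:** it put both about 2–3 mm to the right (-y) of their mats, while the top camera did not. I trusted the top camera and made no further correction.

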